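Clip the spare seat bolts into the rack by way of the V-block

TASK

Put the seat bolts standing in the black stand away in the grey clip rack, one at a time, longest first. They stand head up, so each comes out by its head end: lay it centred in the V-block and let go, take it again by the middle of the shank, lift it level and well clear of the block, and press it level and centred into both clips of any free station until it is home and the sprung jaw has closed over it. Leave the bucket, strobe housing and bracket where they are.

Things in the scene. Friction and masses are not known exactly. Their poses are not given: they have to be found in the camera images.
- bolt_long: The long seat bolt, aluminium, about 142 g: round shank 16 mm thick, 160 mm long, with a round head 24 mm thick, 32 mm long. Origin: centre of its foot; z axis along the bolt towards the head (head at z = 160 to 192 mm). Starts upright in a hole of the stand, head up, foot 10 mm above the shelf. May be absent.
- bolt_long_mid (a point): Middle of the long bolt's shank, on the axis, 80 mm from the foot; axes as the bolt's.
- bolt_medium: The medium seat bolt, aluminium, about 120 g: round shank 16 mm thick, 135 mm long, with a round head 24 mm thick, 32 mm long. Origin: centre of its foot; z axis along the bolt towards the head (head at z = 135 to 167 mm). Starts upright in a hole of the stand, head up, foot 10 mm above the shelf. May be absent.
- bolt_medium_mid (a point): Middle of the medium bolt's shank, on the axis, 67.5 mm from the foot; axes as the bolt's.
- bolt_short: The short seat bolt, aluminium, about 98 g: round shank 16 mm thick, 110 mm long, with a round head 24 mm thick, 32 mm long. Origin: centre of its foot; z axis along the bolt towards the head (head at z = 110 to 142 mm). Starts upright in a hole of the stand, head up, foot 10 mm above the shelf. May be absent.
- bolt_short_mid (a point): Middle of the short bolt's shank, on the axis, 55 mm from the foot; axes as the bolt's.
- stand: Black plastic stand fixed to the shelf, 60 x 210 x 60 mm (x, y, z), with three upright holes 70 mm apart along its y axis, 50 mm deep, about 1 mm of play round a shank. Origin: centre of the underside. Which bolt stands in which hole varies.
- vblock: Loose steel V-block, 0.9 kg: base 100 x 60 x 12 mm (x, y, z) with two 90 degree V supports 16 mm thick at x = -32 and +32 mm, a 48 mm gap for the fingers between them. V tops 62 mm high, mouths 37 mm wide. Origin: centre of the underside, z up. A shank lies in the Vs along x (either way round), its axis 55 mm above the underside.
- cliprack: Grey plate fixed to the shelf, 110 x 260 x 8 mm. Origin: centre of the underside, z up. Three stations 80 mm apart along y, each with two wire clips at x = -32, +32 mm (gap between for fingers, nothing over 20 mm high): saddle, fixed wire (+y side), sprung jaw (-y side); mouth 26 mm wide, top 78 mm high. A level bolt pressed straight down (10-20 N) opens the jaw, which closes over it.
- seat1 (a point): Clip station 1 (at y = -80 mm of the clip rack): the point where the middle of the shank sits when a bolt is home, 45 mm above the shelf. Axes as the clip rack's: the bolt lies along x (head either way), z up.
- jaw1 (a joint): Angle of the sprung jaw of station 1, rad: 0 closed (empty or over a seated bolt, within about 0.03), about 0.15 while a bolt passes, stop at 0.6.
- seat2 (a point): Clip station 2 (at y = 0 mm of the clip rack): the point where the middle of the shank sits when a bolt is home, 45 mm above the shelf. Axes as the clip rack's: the bolt lies along x (head either way), z up.
- jaw2 (a joint): Angle of the sprung jaw of station 2, rad: 0 closed (empty or over a seated bolt, within about 0.03), about 0.15 while a bolt passes, stop at 0.6.
- seat3 (a point): Clip station 3 (at y = 80 mm of the clip rack): the point where the middle of the shank sits when a bolt is home, 45 mm above the shelf. Axes as the clip rack's: the bolt lies along x (head either way), z up.
- jaw3 (a joint): Angle of the sprung jaw of station 3, rad: 0 closed (empty or over a seated bolt, within about 0.03), about 0.15 while a bolt passes, stop at 0.6.
- bucket: Red plastic coin bucket, empty, 120 mm across the rim, 100 mm high, a bystander beyond the work. Origin: centre of the underside.
- strobe: White strobe housing, 90 x 120 x 89 mm, a bystander. Origin: centre of the underside.
- bracket: Angled steel mounting bracket, 50 x 100 mm foot and 64 mm upright flange, a bystander. Origin: centre of the underside of its foot.
There are look-alikes about, which are no part of the job. Leave any blue or yellow look-alike of the bolt_long alone.

How it is judged:
By the outcome, as a careful person would: the job done as asked, in the order asked, and still so for the second after the job is handed in, with the robot touching nothing.
Of bolt_long, bolt_medium, bolt_short only 2 to 3 are there at a start; the rules pass over those that are not, and their reading is None.
At some moment in a run one of vblock may be knocked a few centimetres aside while the robot is not near it.
It also fails if it takes over 210 s, if anything falls off the work surface, if the arm or the gripper's body presses on something with over 40 N, if the wrist force passes 120 N, or if a joint passes its speed limit or range.

ROBOT

A 6-joint arm with a two-finger parallel gripper is mounted at the origin on the work surface. World frame = base frame: x ahead of the robot, y to its left, z up, the work surface at z = 0. Lengths are in m, angles in degrees, forces in N, time in s.
With the tool pointing down it reaches from about 0.275 to 0.75 m from the base axis. Payload 10.2 kg.
Tool frame: the origin (TCP) lies between the finger pads, 19 mm behind the fingertips; this is the grasp point; z points along the fingers, x is the direction in which the jaws open and shut, and the axes are right-handed (so a half turn about z gives the same grasp; the last joint's range is limited). The gripper opens to 85 mm and grips with 20 to 120 N. Pads are 22 mm wide; open, the fingers measure 114 mm over their backs; the gripper's body (76 mm by 85 mm) begins 54 mm behind the grasp point. The pads swing forward as they close: fully open they stand 13 mm farther back than shut.
Start: joints at [-78.977, 17.928, 85.812, -0, 76.261, -12.8], TCP at [0.212, -0.48, 0.25] pointing down, gripper open.
Joint ranges: [-168.41, 168.41], [-55.51, 124.54], [10.69, 146.95], [-70.63, 250.63], [1, 178], [-165.06, 165.06]. Speed limits (degrees/s): [136.94, 136.94, 172.46, 180, 180, 180].

INTERFACE

Orientations are given as [roll, pitch, yaw] about the fixed x, y, z axes, in that order (R = Rz(yaw) Ry(pitch) Rx(roll)).
In Python, from cell import arm gives the robot as it stands. The module is installed in compiled form; this text tells all that it offers.
- The arm moves only by the tool send_rows, never from a script. Its argument "deltas" is a list of rows, each a list of 7 numbers: the turn, a rotation vector about the tool's x, y, z in degrees, then the shift along the tool's x, y, z in mm, then the closure, from 0 (fully open) to 1 (shut). A call has 1 to 12 rows; each row shifts and turns the pose as measured when the row begins, along the tool's axes as they then stand; what a row does not reach is not made up. A row lasts 1/10 s, in which the tool goes at most 50 mm and 8.59 degrees, less where a joint would pass 70% of its speed; a pose out of reach is approached as far as the arm can. A call with a gripper value outside its range is refused whole. The fingers move at their own pace and stop on an object; "force" is the grip in N (left out, the last holds). Time passes only in rows, so rows that do not move let the fingers close. It gives the time, the measured TCP pose, the force and the opening at its end, in the units of the state.
- arm.observe(): the state, without advancing time (a new reading comes with each control period).
- arm.snapshot(name): name is "scene" or "top" or "wrist"; returns a dict with "image" (480x640x3 uint8, red, green, blue), "fx", "fy", "cx", "cy" (pixels), "dist" ([k1, k2, p1, p2, k3] as OpenCV has them; the pictures are not rectified), "world_to_cam" (4x4, takes a point from world to camera coordinates); the wrist camera has in their place "tool_from_camera" (4x4, takes a point from camera to tool coordinates, whose origin is the TCP and whose axes are the tool frame's). Camera axes: x right, y up, looking along -z (the intrinsics and any distortion apply to the point x, -y, -z); pixel columns grow to the right and rows downward; lengths in m; the calibration is good to about 2 mm. A picture is of the moment at which its call begins: read the wrist's pose just before it. There is no depth.
- arm.sign_off(): hands the job in, once; it reports no verdict.
The state is a dict: "t": time; "q": joint angles; "joint_vel": joint speeds; "tau": joint torques, N m; "tool_pos": TCP position; "orientation": TCP orientation; "force": force on the tool from outside, world axes, zero at the start; "moment": the same for the moment, N m; "finger_gap": finger opening in m.
Only numpy, scipy, OpenCV 4.12 (cv2) and the standard library are available. Lean on these libraries where they do the work, as an engineer would, in place of code of your own. Each camera call takes 0.05 s, during which the arm holds its last target.

## Working session

There is one attempt and no reset: what is moved stays moved. The work goes in short steps, Python scripts to look and compute and a tool call to move; the robot and the scene stay as the last step left them, time stands still between calls to the robot, and variables do not carry over. Pictures are saved under pics/ and viewed, and the job is handed in when it is done.

Besides the shell and the picture viewer there is one more tool, called after ">>>" as a command line: name --pt "numbers of a row" for each row, then --argument value for the rest. send_rows: Moves the arm, as the interface text tells. Its arguments: {"type":"object","properties":{"deltas":{"type":"array","items":{"type":"array","items":{"type":"number"}}},"force":{"type":"number"}},"required":["deltas"]}

```bash
mkdir -p pics; ls; cat > h.py <<'E'
import numpy as np, cv2
from cell import arm
from scipy.spatial.transform import Rotation as R
def snap(n,f):
    s=arm.snapshot(n); cv2.imwrite('pics/'+f+'.png',cv2.cvtColor(s['image'],cv2.COLOR_RGB2BGR)); return s
def T_tool(o=None):
    o=o or arm.observe(); T=np.eye(4); T[:3,:3]=R.from_euler('xyz',o['orientation'],degrees=True).as_matrix(); T[:3,3]=o['tool_pos']; return T
def cam(n,s,T=None):
    K=np.array([[s['fx'],0,s['cx']],[0,s['fy'],s['cy']],[0,0,1]]); 
    if n=='wrist': W=np.linalg.inv(T@np.array(s['tool_from_camera']))
    else: W=np.array(s['world_to_cam'])
    return K,np.array(s['dist'],float),W
def px2w(c,uv,z):
    K,d,W=c; uv=np.array(uv,float).reshape(-1,1,2); p=cv2.undistortPoints(uv,K,d).reshape(-1,2)
    C=np.linalg.inv(W); out=[]
    for q in p:
        r=C[:3,:3]@np.array([q[0],-q[1],-1]); o=C[:3,3]; out.append(o+r*(z-o[2])/r[2])
    return np.array(out)
def w2px(c,P):
    K,d,W=c; P=np.atleast_2d(P); p=P@W[:3,:3].T+W[:3,3]; p=p*[1,-1,-1]
    return cv2.projectPoints(p,np.zeros(3),np.zeros(3),K,d)[0].reshape(-1,2)
E
python3 - <<'E'
from h import *
import pickle
print(arm.observe())
d={}
for n in ['scene','top','wrist']:
    s=snap(n,n+'0'); d[n]={k:v for k,v in s.items()}
    print(n,{k:v for k,v in s.items() if k!='image'})
pickle.dump(d,open('s0.pkl','wb'))
E
```

```text
pics
{'t': 0.0, 'q': array([-7.89772200e+01,  1.79619287e+01,  8.58548480e+01, -1.72848846e-03,
        7.62608612e+01, -1.27996184e+01]), 'joint_vel': array([-0.10936636, -0.01247928,  0.04803636,  0.03557986,  0.03092227,
       -0.03073799]), 'tau': array([-8.38709657e-04, -4.12260497e+01, -2.59741509e+01, -2.39042110e-04,
        4.16014896e-03,  1.05536725e-05]), 'tool_pos': array([ 0.2119869 , -0.48003814,  0.24940736]), 'orientation': array([-1.79984437e+02,  7.60804698e-02, -6.61771796e+01]), 'force': array([ 0.07655933, -0.11538316, -0.79850658]), 'moment': array([-0.05780916,  0.04586829,  0.02076236]), 'finger_gap': 0.08533239672183894}
scene {'fx': 472.7393842896472, 'fy': 472.7393842896472, 'cx': 316.2050025008283, 'cy': 239.29824560862806, 'dist': array([-0.09742497,  0.        ,  0.        ,  0.        ,  0.        ]), 'world_to_cam': array([[-0.27690417,  0.96083359,  0.01108532,  0.13688619],
       [-0.56221914, -0.17136088,  0.80903961,  0.29703261],
       [ 0.77925203,  0.21779406,  0.58764958, -1.49636562],
       [ 0.        ,  0.        ,  0.        ,  1.     
[... 308 characters left out ...]
  0.1536548 , -0.62826617],
       [-0.15384461,  0.01189575,  0.98802344, -1.17393703],
       [ 0.        ,  0.        ,  0.        ,  1.        ]])}
wrist {'fx': 348.57617767550227, 'fy': 348.57617767550227, 'cx': 313.54334210954937, 'cy': 241.3894558317886, 'dist': array([0.01042947, 0.        , 0.        , 0.        , 0.        ]), 'tool_from_camera': array([[ 9.99998674e-01,  4.36437018e-04,  1.56873269e-03,
         4.84676674e-04],
       [ 9.25157837e-04, -9.45087904e-01, -3.26814929e-01,
        -8.27907364e-02],
       [ 1.33995616e-03,  3.26815947e-01, -9.45087055e-01,
        -1.24892259e-01],
       [ 0.00000000e+00,  0.00000000e+00,  0.00000000e+00,
         1.00000000e+00]])}
```

View pics/scene0.png

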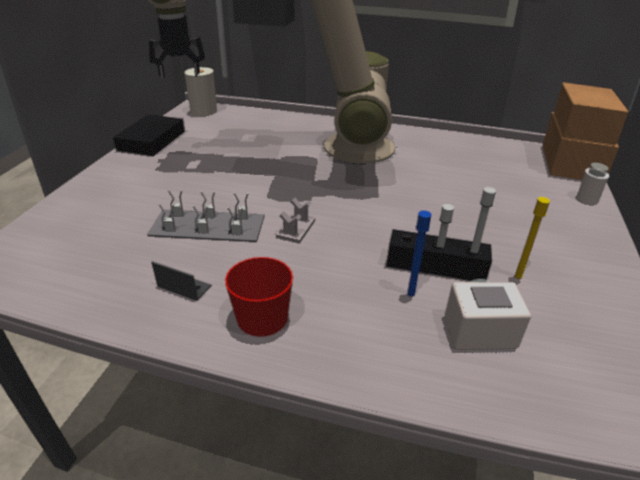

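View pics/top0.png

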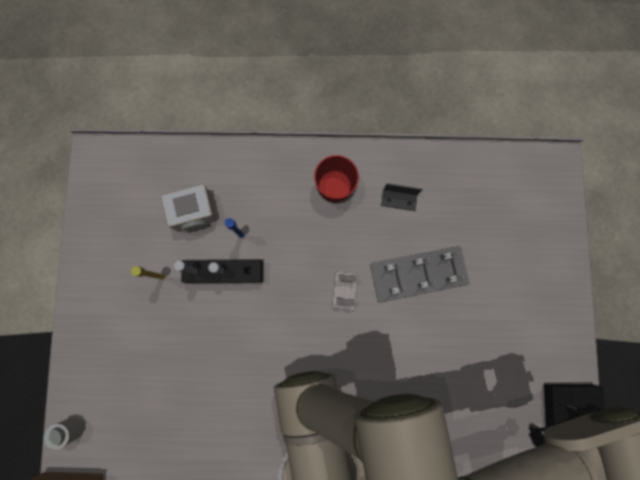

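View pics/wrist0.png

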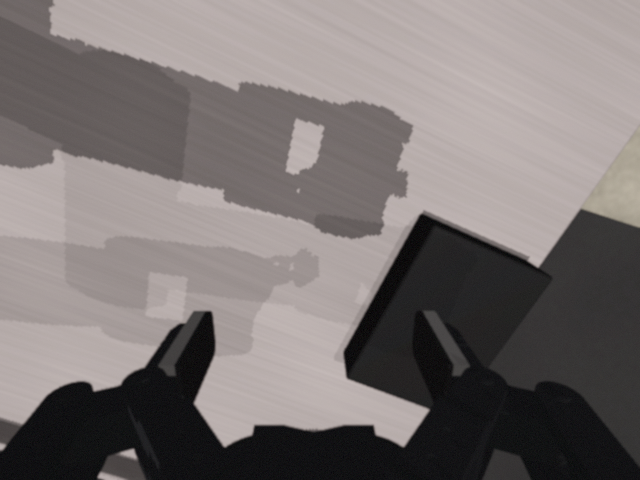

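Scene: stand (top view 182–263, 260–283) holds two bolts, with heads at (181,266) and (214,267). The V-block is at (345,291), the clip rack spans (372–468, 248–300), and the blue and yellow look-alikes are at (231,223) and (138,271). I'll zoom in to measure.

```bash
python3 - <<'E'
import cv2
a=cv2.imread('pics/top0.png')
c=cv2.resize(a[200:300,120:280],None,fx=5,fy=5,interpolation=cv2.INTER_CUBIC); cv2.imwrite('pics/z1.png',c)
c=cv2.resize(a[235:325,320:480],None,fx=5,fy=5,interpolation=cv2.INTER_CUBIC); cv2.imwrite('pics/z2.png',c)
b=cv2.imread('pics/scene0.png')
c=cv2.resize(b[180:320,370:570],None,fx=4,fy=4,interpolation=cv2.INTER_CUBIC); cv2.imwrite('pics/z3.png',c)
E
```

```text
(no output)
```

View pics/z1.png

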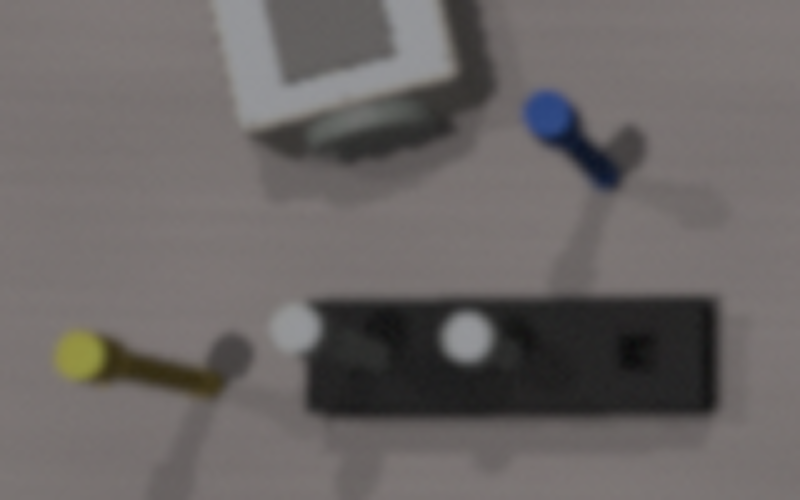

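View pics/z2.png

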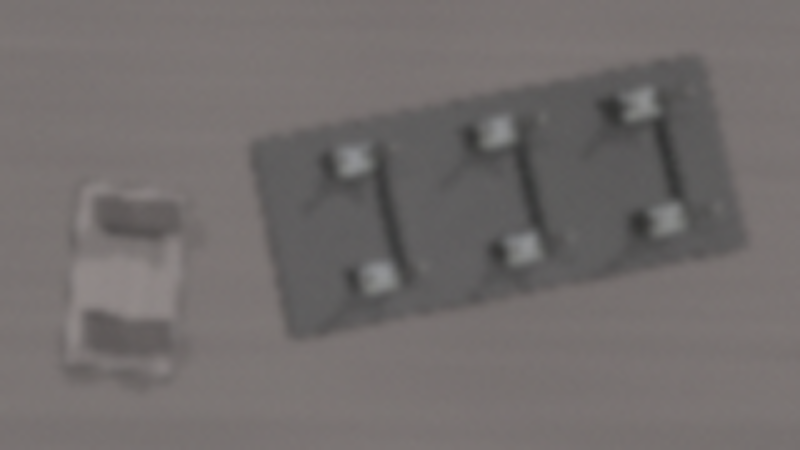

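View pics/z3.png

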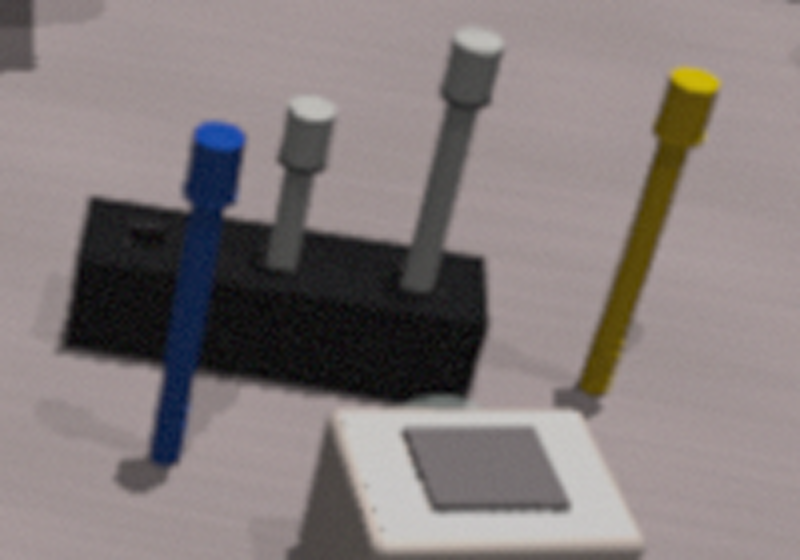

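```bash
python3 - <<'E'
from h import *
import pickle
d=pickle.load(open('s0.pkl','rb'))
c=cam('top',d['top']); cs=cam('scene',d['scene'])
z1=lambda u,v:(120+u/5-.4,200+v/5-.4)
z2=lambda u,v:(320+u/5-.4,235+v/5-.4)
z3=lambda u,v:(370+u/4-.4,180+v/4-.4)
pr=lambda n,p:print(n,np.round(p,4).tolist())
# stand corners at z=.06
S=px2w(c,[z1(308,298),z1(717,298),z1(717,410),z1(308,410)],.06); pr('stand',S); m=S.mean(0)
pr('hole free',px2w(c,[z1(637,352)],.06))
for z in (.202,.177,.152): pr(f'headL {z}',px2w(c,[z1(297,328)],z)); pr('   scene',px2w(cs,[z3(477,42)],z))
for z in (.202,.177,.152): pr(f'headS {z}',px2w(c,[z1(467,337)],z)); pr('   scene',px2w(cs,[z3(311,110)],z))
pr('blue top/foot',np.vstack([px2w(c,[z1(550,115)],.192),px2w(c,[z1(605,182)],.0)]))
pr('yellow',np.vstack([px2w(c,[z1(82,355)],.192),px2w(c,[z1(210,388)],.0)]))
RK=px2w(c,[z2(250,143),z2(705,55),z2(748,243),z2(292,338)],.008); pr('rack',RK); pr('c',RK.mean(0))
print('sizes',np.linalg.norm(RK-np.roll(RK,-1,0),axis=1))
a=RK[1]-RK[0]; b=RK[2]-RK[3]; print('yaw of -y dir',np.degrees(np.arctan2((a+b)[1],(a+b)[0])))
a=RK[0]-RK[3]; b=RK[1]-RK[2]; print('yaw of x dir',np.degrees(np.arctan2((a+b)[1],(a+b)[0])))
V=px2w(c,[z2(97,190),z2(183,198),z2(172,360),z2(80,350)],.062); pr('vtops',V); pr('c',V.mean(0))
a=V[0]-V[3]; b=V[1]-V[2]; print('yaw x',np.degrees(np.arctan2((a+b)[1],(a+b)[0])),np.linalg.norm(V-np.roll(V,-1,0),axis=1))
E
```

```text
stand [[0.5674, 0.3873, 0.06], [0.5708, 0.1707, 0.06], [0.5116, 0.1688, 0.06], [0.5082, 0.3838, 0.06]]
hole free [[0.5415, 0.2119, 0.06]]
headL 0.202 [[0.5381, 0.3504, 0.202]]
   scene [[0.548, 0.3503, 0.202]]
headL 0.177 [[0.5405, 0.3578, 0.177]]
   scene [[0.5008, 0.3564, 0.177]]
headL 0.152 [[0.5428, 0.3651, 0.152]]
   scene [[0.4535, 0.3624, 0.152]]
headS 0.202 [[0.5352, 0.271, 0.202]]
   scene [[0.6339, 0.2775, 0.202]]
headS 0.177 [[0.5375, 0.2764, 0.177]]
   scene [[0.5916, 0.2794, 0.177]]
headS 0.152 [[0.5397, 0.2819, 0.152]]
   scene [[0.5492, 0.2812, 0.152]]
blue top/foot [[0.6428, 0.2387, 0.192], [0.6417, 0.242, 0.0]]
yellow [[0.5247, 0.454, 0.192], [0.5229, 0.4561, 0.0]]
rack [[0.5698, -0.1187, 0.008], [0.6229, -0.3746, 0.008], [0.5181, -0.3951, 0.008], [0.463, -0.1414, 0.008]]
c [0.5435, -0.2575, 0.008]
sizes [0.2614199  0.1068134  0.25970206 0.10917808]
yaw of -y dir -78.01224701553488
yaw of x dir 11.531662246761234
vtops [[0.5381, -0.0308, 0.062], [0.5345, -0.0763, 0.062], [0.4498, -0.0706, 0.062], [0.4544, -0.0225, 0.062]]
c [0.4942, -0.05, 0.062]
yaw x -4.744219267260376 [0.04557742 0.08490611 0.04831811 0.08415846]
```

```bash
cat >> h.py <<'E'
from scipy.spatial.transform import Slerp
import json
def ori(psi,th):
    """tool tilted th deg from vertical toward heading psi; jaw axis horizontal (right of heading), camera outward/up"""
    p,t=np.radians(psi),np.radians(th)
    z=np.array([np.sin(t)*np.cos(p),np.sin(t)*np.sin(p),-np.cos(t)]); x=np.array([np.sin(p),-np.cos(p),0]); y=np.cross(z,x)
    return R.from_matrix(np.array([x,y,z]).T)
def plan(wps,clo,start=None):
    """wps: list of (pos,Rot,n)"""
    o=arm.observe(); P=np.array(o['tool_pos']); Q=R.from_euler('xyz',o['orientation'],degrees=True); rows=[]
    for p,r,n in wps:
        p=np.array(p); sl=Slerp([0,1],R.concatenate([Q,r])); d=np.linalg.norm(p-P)*1e3/n; a=np.degrees((Q.inv()*r).magnitude())/n
        print(f'seg {d:.1f} mm/row {a:.2f} deg/row'+('  TOO FAST' if d>50 or a>8.59 else ''))
        prevP,prevR=P,Q
        for k in range(1,n+1):
            s=k/n; 
            np_,nr=P+(p-P)*s,sl(s); rv=(prevR.inv()*nr).as_rotvec(degrees=True); t=prevR.inv().apply(np_-prevP)*1e3
            rows.append([round(float(v),2) for v in rv]+[round(float(v),1) for v in t]+[clo]); prevP,prevR=np_,nr
        P,Q=p,r
    print(len(rows)); print(json.dumps(rows))
def st():
    o=arm.observe(); print('t',round(o['t'],2),'pos',np.round(o['tool_pos'],4),'rpy',np.round(o['orientation'],2),'F',np.round(o['force'],1),'gap',round(o['finger_gap'],4),'q',np.round(o['q'],1)); return o
E
python3 - <<'E'
from h import *
h=np.array([.541,.3505,.186]); r=ori(33,60); z=r.apply([0,0,1])
print(h-.13*z)
plan([([.35,-.1,.32],ori(20,30),10),],0)
print()
E
```

```text
[0.4465797  0.28918274 0.251     ]
seg 41.0 mm/row 3.02 deg/row
10
[[3.0, 0.11, 0.37, -29.2, -28.0, -7.0, 0], [3.0, 0.11, 0.37, -29.4, -28.1, -5.6, 0], [3.0, 0.11, 0.37, -29.6, -28.2, -4.2, 0], [3.0, 0.11, 0.37, -29.7, -28.2, -2.8, 0], [3.0, 0.11, 0.37, -29.9, -28.1, -1.3, 0], [3.0, 0.11, 0.37, -30.1, -27.9, 0.1, 0], [3.0, 0.11, 0.37, -30.3, -27.7, 1.5, 0], [3.0, 0.11, 0.37, -30.5, -27.4, 2.9, 0], [3.0, 0.11, 0.37, -30.6, -27.0, 4.2, 0], [3.0, 0.11, 0.37, -30.8, -26.5, 5.6, 0]]
```

>>> send_rows --pt "3.0 0.1 0.4 -29.2 -28.0 -7.0 0" --pt "3.0 0.1 0.4 -29.4 -28.1 -5.6 0" --pt "3.0 0.1 0.4 -29.6 -28.2 -4.2 0" --pt "3.0 0.1 0.4 -29.7 -28.2 -2.8 0" --pt "3.0 0.1 0.4 -29.9 -28.1 -1.3 0" --pt "3.0 0.1 0.4 -30.1 -27.9 0.1 0" --pt "3.0 0.1 0.4 -30.3 -27.7 1.5 0" --pt "3.0 0.1 0.4 -30.5 -27.4 2.9 0" --pt "3.0 0.1 0.4 -30.6 -27.0 4.2 0" --pt "3.0 0.1 0.4 -30.8 -26.5 5.6 0"

```text
t: 1.15
tool_pos: [0.3541, -0.0887, 0.3231]
orientation: [-148.8, 0.6, -70.7]
force: [1.2, -0.9, 0.3]
finger_gap: 0.0853
```

```bash
python3 - <<'E'
from h import *
st()
h=np.array([.541,.3505,.186]); r=ori(33,60); z=r.apply([0,0,1])
plan([(h-.13*z+[0,0,.02],r,12)],0)
E
```

```text
t 1.15 pos [ 0.3541 -0.0887  0.3231] rpy [-148.77    0.59  -70.74] F [ 1.2 -0.9  0.3] gap 0.0853 q [-54.  -18.9 116.5  31.   75.4  10.8]
seg 32.7 mm/row 2.65 deg/row
12
[[2.38, -0.79, -0.84, -27.1, -12.7, 13.1, 0], [2.38, -0.79, -0.84, -26.8, -12.5, 14.0, 0], [2.38, -0.79, -0.84, -26.4, -12.3, 14.9, 0], [2.38, -0.79, -0.84, -26.0, -12.1, 15.8, 0], [2.38, -0.79, -0.84, -25.6, -11.8, 16.6, 0], [2.38, -0.79, -0.84, -25.2, -11.5, 17.4, 0], [2.38, -0.79, -0.84, -24.8, -11.1, 18.3, 0], [2.38, -0.79, -0.84, -24.3, -10.7, 19.1, 0], [2.38, -0.79, -0.84, -23.9, -10.2, 19.8, 0], [2.38, -0.79, -0.84, -23.5, -9.7, 20.6, 0], [2.38, -0.79, -0.84, -23.1, -9.2, 21.3, 0], [2.38, -0.79, -0.84, -22.6, -8.6, 22.0, 0]]
```

>>> send_rows --pt "2.4 -0.8 -0.8 -27.1 -12.7 13.1 0" --pt "2.4 -0.8 -0.8 -26.8 -12.5 14.0 0" --pt "2.4 -0.8 -0.8 -26.4 -12.3 14.9 0" --pt "2.4 -0.8 -0.8 -26.0 -12.1 15.8 0" --pt "2.4 -0.8 -0.8 -25.6 -11.8 16.6 0" --pt "2.4 -0.8 -0.8 -25.2 -11.5 17.4 0" --pt "2.4 -0.8 -0.8 -24.8 -11.1 18.3 0" --pt "2.4 -0.8 -0.8 -24.3 -10.7 19.1 0" --pt "2.4 -0.8 -0.8 -23.9 -10.2 19.8 0" --pt "2.4 -0.8 -0.8 -23.5 -9.7 20.6 0" --pt "2.4 -0.8 -0.8 -23.1 -9.2 21.3 0" --pt "2.4 -0.8 -0.8 -22.6 -8.6 22.0 0"

```text
t: 2.35
tool_pos: [0.4439, 0.2939, 0.2762]
orientation: [-119.3, 0.1, -57.2]
force: [-0.3, 0.7, 0.9]
finger_gap: 0.0854
```

```bash
python3 - <<'E'
from h import *
st(); T=T_tool(); s=snap('wrist','w1'); c=cam('wrist',s,T)
print(w2px(c,[[.541,.3505,.202],[.541,.3505,.17],[.540,.281,.152]]))
snap('scene','sc1')
E
```

```text
t 2.35 pos [0.4439 0.2939 0.2762] rpy [-1.1934e+02  1.0000e-01 -5.7220e+01] F [-0.3  0.7  0.9] gap 0.0854 q [ 13.   -1.1 123.9  96.2  17.3 -16.4]
[[319.85888463 246.38775305]
 [319.47723355 270.66474988]
 [390.00106333 321.07618692]]
```

View pics/w1.png

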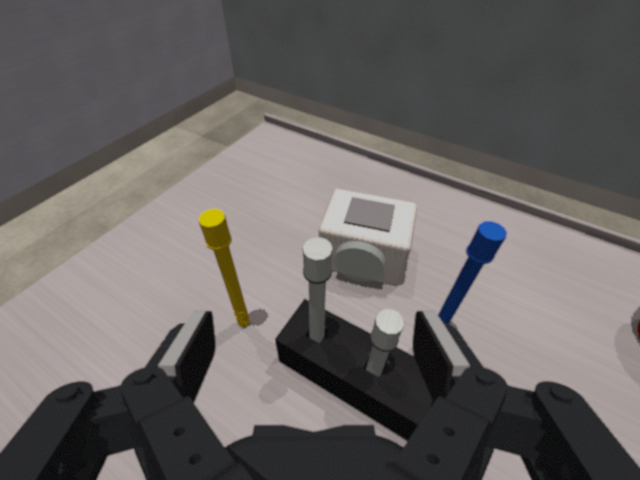

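View pics/sc1.png

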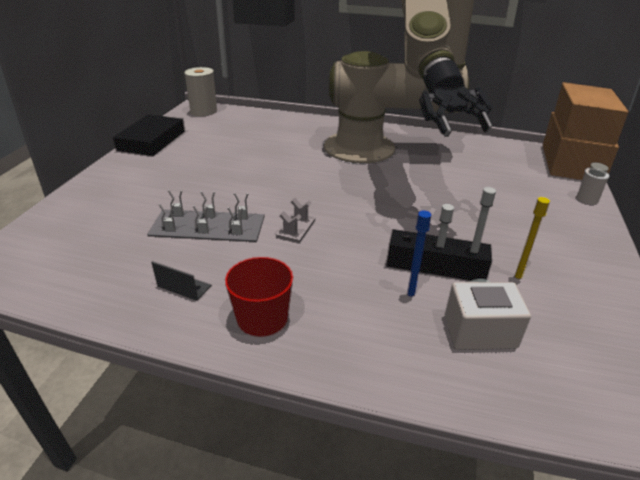

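```bash
cat > kin.py <<'E'
import numpy as np
from scipy.spatial.transform import Rotation as R
from scipy.optimize import least_squares
E=lambda ax,a: R.from_euler(ax,a,degrees=True)
def rot(q): return E('z',q[0])*E('y',q[1]+q[2])*E('z',q[3])*E('y',q[4])*E('z',q[5]+180)
def fk(q,k):
    h,a1,d,a2,e3,a3,L=k
    A=E('z',q[0]); B=A*E('y',q[1]); C=A*E('y',q[1]+q[2])
    return A.apply([a1,d,h])+B.apply([0,0,a2])+C.apply([e3,0,a3])+rot(q).apply([0,0,L])
D=[([-78.977,17.928,85.812,0,76.261,-12.8],[.212,-.48,.25],[-180,0,-66.177]),
([-54.,-18.9,116.5,31,75.4,10.8],[.3541,-.0887,.3231],[-148.77,.59,-70.74]),
([13.,-1.1,123.9,96.2,17.3,-16.4],[.4439,.2939,.2762],[-119.34,.1,-57.22])]
E
python3 - <<'E'
from kin import *
for q,p,o in D: print(np.round(np.degrees((rot(q).inv()*R.from_euler('xyz',o,degrees=True)).as_rotvec()),2))
f=lambda k: np.concatenate([fk(q,k)-p for q,p,o in D])
for x0 in ([.3,0,-.1,.4,0,.4,.25],[.3,0,.1,.3,0,.3,.2]):
    s=least_squares(f,x0,bounds=([0,-.01,-.3,.1,-.01,.1,0],[.6,.01,.3,.8,.01,.8,.5])); print(s.cost,np.round(s.x,4),np.round(s.fun,4))
E
```

```text
[-0.  0.  0.]
[ 0.06  0.03 -0.03]
[ 0.01 -0.01 -0.  ]
2.0146237307270233e-05 [0.1685 0.01   0.1191 0.4314 0.01   0.3807 0.2264] [ 0.0025  0.002   0.0024 -0.003   0.0001 -0.0004  0.0033  0.0003 -0.002 ]
2.0136962125411898e-05 [0.1685 0.01   0.1191 0.4314 0.01   0.3807 0.2264] [ 0.0025  0.002   0.0024 -0.003   0.0001 -0.0004  0.0033  0.0003 -0.002 ]
```

```bash
cat >> kin.py <<'E'
f=lambda k: np.concatenate([fk(q,k)-p for q,p,o in D])
s=least_squares(f,[.17,0,.12,.43,0,.38,.226],bounds=([0,-.1,-.3,.1,-.1,.1,0],[.6,.1,.3,.8,.1,.8,.5])); K=s.x
LO=np.array([-168.41,-55.51,10.69,-70.63,1,-165.06]); HI=np.array([168.41,124.54,146.95,250.63,178,165.06])
def ik(p,r,q0):
    g=lambda q: np.concatenate([(fk(q,K)-p)*100,(rot(q).inv()*r).as_rotvec()*20])
    s=least_squares(g,np.clip(q0,LO+.1,HI-.1),bounds=(LO,HI),x_scale=20); return s.x,s.cost
E
python3 - <<'E'
from kin import *
from h import ori
print(np.round(K,4),np.abs(s.fun).max())
h=np.array([.540,.3515,.186]); q0=D[2][0]
for psi in (0,33,60):
  for al in (35,45,60,70):
    q,c=ik(h,ori(psi,al),q0); q2,c2=ik(h+[0,0,.12],ori(psi,al),q); print(psi,al,np.round(q,0),round(c,3),np.round(q2,0),round(c2,3))
m=np.array([.494,-.05,.055]); ps=-4.7; u=np.array([np.cos(np.radians(ps)),np.sin(np.radians(ps)),0])
for al in (35,45,60,70):
  for q0 in ([-25,50,60,0,100,70],[-25,50,90,0,100,70]):
    q,c=ik(m+.096*u,ori(ps,-(90-al)),q0); q2,c2=ik(m+.096*u+[0,0,.1],ori(ps,-(90-al)),q0); print('lay',al,np.round(q,0),round(c,3),np.round(q2,0),round(c2,3))
E
```

```text
[ 0.2024 -0.0005  0.1163  0.4385  0.0392  0.3979  0.237 ] 0.0001201881759630985
0 35 [ 28.  25.  92. -29.  34. 138.] 0.0 [ 28.  19.  83. -21.  49. 128.] 0.0
0 45 [ 30.  25.  98. -53.  26. 162.] 0.0 [ 30.  17.  89. -35.  38. 141.] 0.0
0 60 [  32.   27.  106.  251.   28. -142.] 0.264 [  30.   16.  106.  251.   24. -147.] 7.073
0 70 [  34.   29.  107.  237.   38. -128.] 0.0 [  33.   18.  104.  251.   32. -147.] 0.529
33 35 [20. 22. 97. 16. 28. 65.] 0.0 [20. 15. 87. 11. 44. 71.] 0.0
33 45 [ 19.  21. 104.  42.  15.  39.] 0.0 [19. 13. 95. 20. 30. 62.] 0.0
33 60 [ 18.  22. 112. 134.  18. -53.] 0.0 [ 18.  11. 105.  69.  14.  14.] 0.0
33 70 [ 17.  25. 116. 152.  33. -72.] 0.0 [ 17.  12. 110. 126.  19. -44.] 0.0
60 35 [14. 24. 94. 38. 43. 20.] 0.0 [14. 18. 84. 30. 56. 32.] 0.0
60 45 [ 11.  24. 100.  58.  39.   0.] 0.0 [11. 16. 91. 44. 50. 18.] 0.0
60 60 [  7.  25. 107.  88.  44. -31.] 0.0 [  7.  15. 100.  71.  47.  -7.] 0.0
60 70 [  6.  28. 110. 103.  52. -46.] 0.0 [  6.  16. 105.  89.  50. -24.] 0.0
lay 35 [-14.  70.  38.  -9. 126.  79.] 0.0 [-14.  64.  36. -11. 134.  77.] 0.0
lay 35 [-14.  70.  38.  -9. 126.  79.] 0.0 [-14.  64.  36. -11. 134.  77.] 0.0
lay 45 [-14.  63.  47.  -7. 114.  80.] 0.0 [-14.  57.  44.  -8. 123.  79.] 0.0
lay 45 [-14.  63.  47.  -7. 114.  80.] 0.0 [-14.  57.  44.  -8. 123.  79.] 0.0
lay 60 [-15.  54.  60.  -5.  95.  81.] 0.0 [-15.  48.  56.  -5. 105.  80.] 0.0
lay 60 [-15.  54.  60.  -5.  95.  81.] 0.0 [-15.  48.  56.  -5. 105.  80.] 0.0
lay 70 [-15.  48.  69.  -4.  83.  80.] 0.0 [-15.  42.  64.  -4.  93.  80.] 0.0
lay 70 [-15.  48.  69.  -4.  83.  80.] 0.0 [-15.  42.  64.  -4.  93.  80.] 0.0
```

```bash
python3 - <<'E'
from h import *
from kin import ik
h=np.array([.540,.3515,.186]); r=ori(50,40); z=r.apply([0,0,1]); print(np.round(ik(h-.1*z,r,[18,15,95,30,30,50])[0]),np.round(ik(h,r,[18,15,95,30,30,50])[0]))
plan([(h-.1*z,r,10)],0.4)
E
```

```text
[ 10.  10. 103.  39.  42.  26.] [15. 22. 99. 44. 32. 22.]
seg 5.7 mm/row 2.68 deg/row
10
[[-2.05, -1.31, -1.12, 2.3, -1.3, 5.0, 0.4], [-2.05, -1.31, -1.12, 2.4, -1.5, 4.9, 0.4], [-2.05, -1.31, -1.12, 2.6, -1.6, 4.8, 0.4], [-2.05, -1.31, -1.12, 2.7, -1.7, 4.7, 0.4], [-2.05, -1.31, -1.12, 2.9, -1.8, 4.6, 0.4], [-2.05, -1.31, -1.12, 3.0, -1.9, 4.4, 0.4], [-2.05, -1.31, -1.12, 3.1, -2.0, 4.3, 0.4], [-2.05, -1.31, -1.12, 3.3, -2.1, 4.2, 0.4], [-2.05, -1.31, -1.12, 3.4, -2.2, 4.0, 0.4], [-2.05, -1.31, -1.12, 3.6, -2.3, 3.8, 0.4]]
```

>>> send_rows --pt "-2.05 -1.3 -1.1 2.3 -1.3 5.0 0.4" --pt "-2.05 -1.3 -1.1 2.4 -1.5 4.9 0.4" --pt "-2.05 -1.3 -1.1 2.6 -1.6 4.8 0.4" --pt "-2.05 -1.3 -1.1 2.7 -1.7 4.7 0.4" --pt "-2.05 -1.3 -1.1 2.9 -1.8 4.6 0.4" --pt "-2.05 -1.3 -1.1 3.0 -1.9 4.4 0.4" --pt "-2.05 -1.3 -1.1 3.1 -2.0 4.3 0.4" --pt "-2.05 -1.3 -1.1 3.3 -2.1 4.2 0.4" --pt "-2.05 -1.3 -1.1 3.4 -2.2 4.0 0.4" --pt "-2.05 -1.3 -1.1 3.6 -2.3 3.8 0.4" --force 80

```text
t: 3.45
tool_pos: [0.4982, 0.2916, 0.2595]
orientation: [-142.1, -0.0, -40.5]
force: [-0.4, -0.4, 0.0]
finger_gap: 0.0515
```

```bash
python3 - <<'E'
from h import *
st(); T=T_tool(); s=snap('wrist','w2'); c=cam('wrist',s,T)
h=np.array([.540,.3515,.186])
print(w2px(c,[h+[0,0,.016],h-[0,0,.016],[.540,.281,.152]]))
r=ori(50,40); plan([(h-.04*r.apply([0,0,1]),r,3),(h,r,3)],0.4)
E
```

```text
t 3.45 pos [0.4982 0.2916 0.2595] rpy [-1.4214e+02 -3.0000e-02 -4.0490e+01] F [-0.4 -0.4  0. ] gap 0.0515 q [  8.9   9.8 102.6  35.8  42.9  28.1]
[[303.05715029 222.42129858]
 [304.35862626 238.84310252]
 [367.34066301 316.48257429]]
seg 21.3 mm/row 0.74 deg/row
seg 13.3 mm/row 0.00 deg/row
6
[[0.73, -0.11, -0.1, -2.7, -3.4, 20.9, 0.4], [0.73, -0.11, -0.1, -2.6, -3.1, 20.9, 0.4], [0.73, -0.11, -0.1, -2.6, -2.8, 21.0, 0.4], [0.0, 0.0, 0.0, -0.0, 0.0, 13.3, 0.4], [0.0, 0.0, 0.0, 0.0, -0.0, 13.3, 0.4], [0.0, 0.0, 0.0, -0.0, 0.0, 13.3, 0.4]]
```

View pics/w2.png

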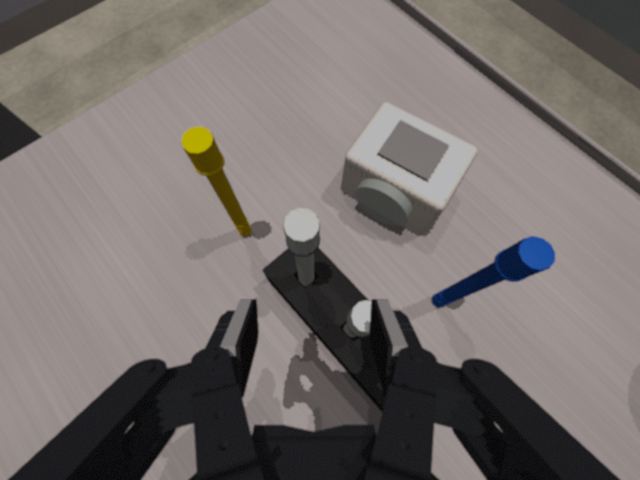

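>>> send_rows --pt "0.7 -0.1 -0.1 -3.0 -3.4 20.9 0.4" --pt "0.7 -0.1 -0.1 -3.0 -3.1 20.9 0.4" --pt "0.7 -0.1 -0.1 -2.8 -2.8 21.0 0.4" --pt "0 0 0 0 0 13.3 0.4" --pt "0 0 0 0 0 13.3 0.4" --pt "0 0 0 0 0 13.3 0.4" --pt "0 0 0 0 0 0 0.4" --force 80

```text
t: 4.2
tool_pos: [0.5419, 0.3467, 0.1841]
orientation: [-140.4, -0.4, -40.8]
force: [0.0, 0.7, -0.1]
finger_gap: 0.0513
```

```bash
python3 - <<'E'
from h import *
st(); T=T_tool(); s=snap('wrist','w3'); c=cam('wrist',s,T)
h=np.array([.539,.352,.186])
print(w2px(c,[h+[0,0,.016],h-[0,0,.016],[.540,.281,.152]]), T[:3,3]-h)
snap('scene','sc3')
E
```

```text
t 4.2 pos [0.5419 0.3467 0.1841] rpy [-140.38   -0.36  -40.83] F [ 0.   0.7 -0.1] gap 0.0513 q [14.4 22.5 99.  43.3 31.7 23. ]
[[299.45427202 321.63279779]
 [301.77030819 331.15399955]
 [405.90286735 456.41037287]] [ 0.00292622 -0.00527552 -0.00188121]
```

View pics/w3.png

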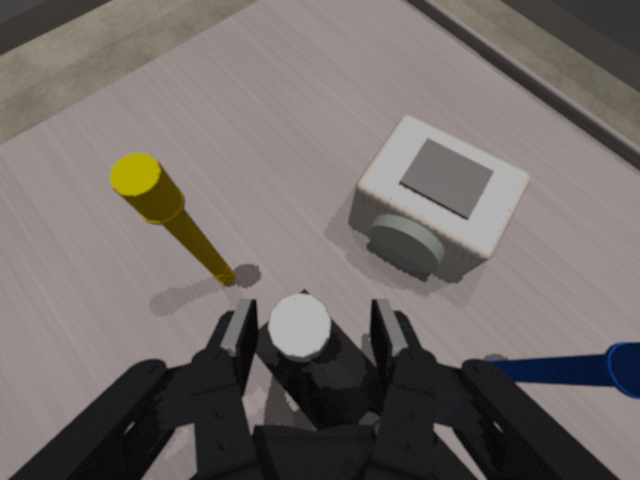

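>>> send_rows --pt "0 0 0 -2.5 -1 -0.5 0.4" --pt "0 0 0 -2.5 -1 -0.5 0.4" --pt "0 0 0 0 0 0 0.65" --pt "0 0 0 0 0 0 0.9" --pt "0 0 0 0 0 0 1" --pt "0 0 0 0 0 0 1" --pt "0 0 0 0 0 0 1" --pt "0 0 0 0 0 0 1" --force 80

```text
t: 5.1
tool_pos: [0.5385, 0.3499, 0.1907]
orientation: [-140.1, -0.5, -40.9]
force: [-0.5, -0.7, 0.7]
finger_gap: 0.0219
```

```bash
python3 - <<'E'
from h import *
o=st(); T=T_tool(); s=snap('wrist','w4')
p=o['tool_pos']; r=R.from_euler('xyz',o['orientation'],degrees=True)
plan([(p+[0,0,.12],r,10)],1)
E
```

```text
t 5.1 pos [0.5385 0.3499 0.1907] rpy [-140.13   -0.53  -40.9 ] F [-0.5 -0.7  0.7] gap 0.0219 q [14.8 21.7 99.1 42.6 31.6 24.1]
seg 12.0 mm/row 0.00 deg/row
10
[[0.0, 0.0, -0.0, 0.1, -7.7, -9.2, 1], [0.0, 0.0, -0.0, 0.1, -7.7, -9.2, 1], [0.0, 0.0, -0.0, 0.1, -7.7, -9.2, 1], [0.0, 0.0, -0.0, 0.1, -7.7, -9.2, 1], [0.0, 0.0, -0.0, 0.1, -7.7, -9.2, 1], [0.0, 0.0, -0.0, 0.1, -7.7, -9.2, 1], [0.0, 0.0, -0.0, 0.1, -7.7, -9.2, 1], [0.0, 0.0, -0.0, 0.1, -7.7, -9.2, 1], [0.0, 0.0, -0.0, 0.1, -7.7, -9.2, 1], [0.0, 0.0, -0.0, 0.1, -7.7, -9.2, 1]]
```

View pics/w4.png

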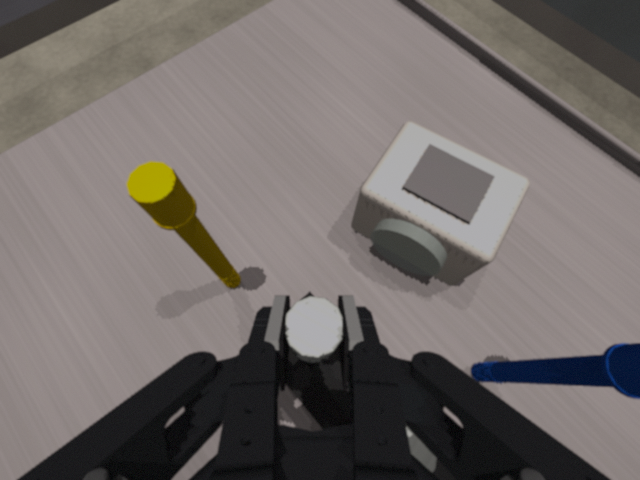

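>>> send_rows --pt "0 0 0 0.1 -3.8 -4.6 1" --pt "0 0 0 0.1 -7.7 -9.2 1" --pt "0 0 0 0.1 -7.7 -9.2 1" --pt "0 0 0 0.1 -7.7 -9.2 1" --pt "0 0 0 0.1 -7.7 -9.2 1" --pt "0 0 0 0.1 -7.7 -9.2 1" --pt "0 0 0 0.1 -7.7 -9.2 1" --pt "0 0 0 0.1 -7.7 -9.2 1" --pt "0 0 0 0.1 -7.7 -9.2 1" --pt "0 0 0 0.1 -7.7 -9.2 1" --pt "0 0 0 0.1 -3.8 -4.6 1"

```text
t: 6.25
tool_pos: [0.5378, 0.3494, 0.3165]
orientation: [-140.5, -0.4, -40.9]
force: [0.1, -0.2, -1.0]
finger_gap: 0.022
```

```bash
python3 - <<'E'
from h import *
o=st(); T=T_tool(); s=snap('wrist','w5'); ss=snap('scene','sc5'); cs=cam('scene',ss)
p=np.array(o['tool_pos']); 
print(w2px(cs,[p,p+[0,0,.0113],p-[0,0,.1807]]))
import cv2
b=cv2.imread('pics/sc5.png'); cv2.imwrite('pics/sc5z.png',cv2.resize(b[80:280,380:580],None,fx=3,fy=3,interpolation=cv2.INTER_CUBIC))
E
```

```text
t 6.25 pos [0.5378 0.3494 0.3165] rpy [-140.47   -0.43  -40.92] F [ 0.1 -0.2 -1. ] gap 0.022 q [14.8 14.  89.2 29.3 46.3 40.9]
[[501.9371415  130.93154068]
 [503.36362925 124.91289461]
 [480.97151677 216.6551211 ]]
```

View pics/sc5z.png

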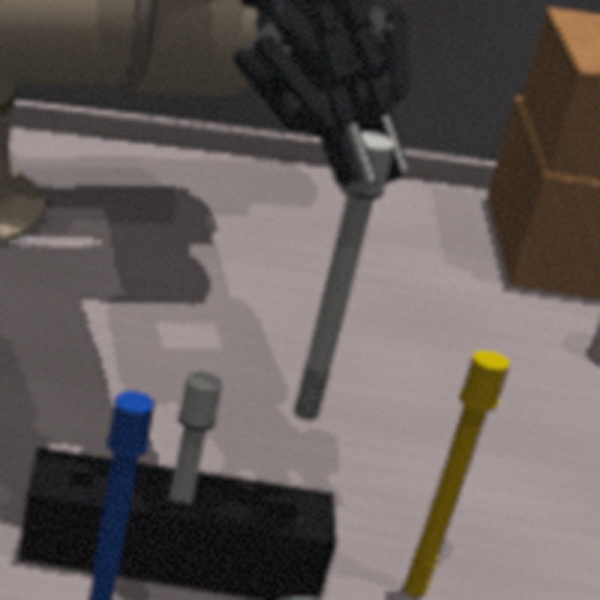

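View pics/w5.png

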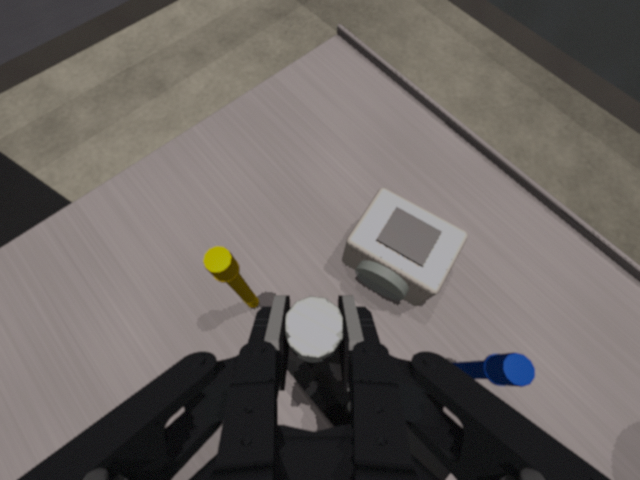

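```bash
python3 - <<'E'
from h import *
from kin import *
import pickle
d=pickle.load(open('s0.pkl','rb')); c=cam('top',d['top'])
print('bucket rim',px2w(c,[(337,176),(315,176),(358,176),(337,157)],.1),'strobe',px2w(c,[(188,207)],.089),'bracket',px2w(c,[(402,196)],.03))
B=E('xyz',[0,0,0])
o=arm.observe(); Rt=R.from_euler('xyz',o['orientation'],degrees=True); ax=Rt.inv().apply([0,0,1]); print('bolt axis in tool',ax)
m=np.array([.494,-.05,.055]); ps=-4.7
for hd in (ps,ps+180):
    u=np.array([np.cos(np.radians(hd)),np.sin(np.radians(hd)),0])
    # bolt z axis along u, tool z down tilt: R such that R ax=u, tool x horizontal
    r=ori(hd,-(90-40.))
    print(hd,np.round(r.apply(ax),3))
    for q0 in ([-25,50,60,0,100,70],[-30,20,120,0,40,-100],[-30,-20,140,0,40,-100]):
        for dz in (0,.1,.2):
            q,cc=ik(m+.1*u+[0,0,dz],r,q0); print('  ',dz,np.round(q),round(cc,3))
E
```

```text
bucket rim [[ 0.79015073 -0.02168186  0.1       ]
 [ 0.78910878  0.03641221  0.1       ]
 [ 0.79117286 -0.07723468  0.1       ]
 [ 0.84251728 -0.02133871  0.1       ]] strobe [[0.70252908 0.36925293 0.089     ]] bracket [[ 0.75700226 -0.20730108  0.03      ]]
bolt axis in tool [ 0.00749823 -0.63661244 -0.77114744]
-4.7 [ 0.996 -0.089  0.008]
   0 [-14.  67.  41.  -8. 121.  80.] 0.0
   0.1 [-14.  61.  39.  -9. 129.  78.] 0.0
   0.2 [-14.  58.  31. -11. 141.  75.] 0.0
   0 [-14.  67.  41.  -8. 121.  80.] 0.0
   0.1 [-14.  61.  39.  -9. 129.  78.] 0.0
   0.2 [-14.  58.  31. -11. 141.  75.] 0.0
   0 [-14.  67.  41.  -8. 121.  80.] 0.0
   0.1 [-14.  61.  39.  -9. 129.  78.] 0.0
   0.2 [-14.  58.  31. -11. 141.  75.] 0.0
175.3 [-0.996  0.089  0.008]
   0 [-37.  21. 147. 139.  37. 101.] 0.944
   0.1 [-40.  -5. 146.  99.  27. 145.] 0.0
   0.2 [-43. -20. 143.  81.  32. 165.] 5.57
   0 [ -25.    9.  137.   60.    6. -165.] 27.78
   0.1 [ -31.   -8.  139.   58.   17. -165.] 6.093
   0.2 [ -40.  -22.  137.   54.   33. -163.] 0.0
   0 [ -25.    9.  137.   60.    6. -165.] 27.78
   0.1 [ -31.   -8.  139.   58.   17. -165.] 6.093
   0.2 [ -40.  -22.  137.   54.   33. -163.] 0.0
```

```bash
cat > clr.py <<'E'
from h import *
from kin import *
def clear(p,r,bc=np.array([.787,-.021]),br=.062,bh=.1):
    # sample points on body boxes; distance to bucket cylinder & min z
    best=9; mz=9
    pts=[]
    for b in np.linspace(.054,.16,12):
        for a in np.linspace(-.0425,.0425,9):
            for e in (-.0425,.0425): pts+= [[a,e,-b],[e,a,-b]]
    for b in np.linspace(.16,.29,12):
        for t in np.linspace(0,2*np.pi,24): pts.append([.05*np.cos(t),.05*np.sin(t),-b])
    w=p+r.apply(pts)
    dr=np.maximum(np.hypot(w[:,0]-bc[0],w[:,1]-bc[1])-br,0); dz=np.maximum(w[:,2]-bh,0)
    return np.hypot(dr,dz).min(), w[:,2].min()
def lay_ori(ax,u,roll):
    """rotation with R ax = u and tool x horizontal, then rolled about u"""
    hd=np.degrees(np.arctan2(u[1],u[0])); th=-(90-np.degrees(np.arccos(-ax[2])))
    r=ori(hd,th); fix=R.align_vectors([u],[r.apply(ax)])[0]; v=r.apply(ax); c=np.cross(v,u); fix=R.from_rotvec(c/np.linalg.norm(c)*np.arccos(min(1,v@u)) if np.linalg.norm(c)>1e-9 else [0,0,0])
    return R.from_rotvec(np.radians(roll)*np.array(u))*fix*r
E
python3 - <<'E'
from clr import *
ax=np.array([0.0075,-0.6366,-0.7711]); m=np.array([.494,-.05,.055]); ps=np.radians(-4.7); u=np.array([np.cos(ps),np.sin(ps),0])
for roll in (-40,-30,-20,0,20,30,40,50):
    r=lay_ori(ax,u,roll); p=m+.1007*u; q,c=ik(p,r,[-14,67,41,-8,121,80]); print(roll,np.round(clear(p,r),3),np.round(clear(p+[0,0,.1],r),3),np.round(q),round(c,3),np.round(r.apply([0,0,-1]),2))
E
```

```text
-40 [0.    0.028] [0.055 0.128] [ -7.  72.  38. -32. 123. 103.] 0.0 [0.8  0.35 0.48]
-30 [0.    0.035] [0.062 0.135] [ -8.  70.  39. -26. 122.  97.] 0.0 [0.8  0.26 0.55]
-20 [0.    0.042] [0.069 0.142] [-10.  69.  40. -20. 121.  91.] 0.0 [0.79 0.16 0.6 ]
0 [0.006 0.057] [0.081 0.157] [-14.  68.  40.  -9. 121.  79.] 0.0 [ 0.77 -0.05  0.64]
20 [0.017 0.042] [0.089 0.142] [-18.  69.  40.   2. 125.  67.] 0.0 [ 0.75 -0.27  0.6 ]
30 [0.022 0.036] [0.089 0.136] [-19.  70.  39.   8. 127.  62.] 0.0 [ 0.74 -0.37  0.56]
40 [0.028 0.029] [0.086 0.129] [-21.  72.  38.  13. 130.  56.] 0.0 [ 0.74 -0.46  0.49]
50 [0.033 0.024] [0.082 0.124] [-22.  74.  36.  18. 133.  51.] 0.0 [ 0.73 -0.54  0.42]
```

```bash
python3 - <<'E'
from clr import *
ax=np.array([0.0075,-0.6366,-0.7711]); m=np.array([.494,-.05,.055]); ps=np.radians(-4.7); u=np.array([np.cos(ps),np.sin(ps),0])
rf=lay_ori(ax,u,30); p=m+.1007*u+[0,0,.17]
r1=ori(30,0)
print(np.round(ik(np.array([.47,.22,.38]),r1,[10,10,80,0,80,60])[0]))
plan([([.47,.22,.38],r1,9),],1)
# second leg from there
P=np.array([.47,.22,.38]); sl=Slerp([0,1],R.concatenate([r1,rf])); print(p,np.degrees((r1.inv()*rf).magnitude()))
for s in (.25,.5,.75,1):
    q,c=ik(P+(p-P)*s,sl(s),[-5,30,60,0,90,70]); foot=P+(p-P)*s-sl(s).apply(ax)*.181; print(np.round(q),round(c,3),'foot',np.round(foot,3))
E
```

```text
[12. 14. 72.  0. 94. 72.]
seg 17.7 mm/row 4.87 deg/row
9
[[-4.36, 0.69, 2.05, 3.8, 7.7, -15.5, 1], [-4.36, 0.69, 2.05, 4.2, 8.7, -14.8, 1], [-4.36, 0.69, 2.05, 4.7, 9.6, -14.1, 1], [-4.36, 0.69, 2.05, 5.3, 10.5, -13.3, 1], [-4.36, 0.69, 2.05, 5.8, 11.3, -12.4, 1], [-4.36, 0.69, 2.05, 6.4, 12.0, -11.4, 1], [-4.36, 0.69, 2.05, 6.9, 12.6, -10.4, 1], [-4.36, 0.69, 2.05, 7.5, 13.0, -9.3, 1], [-4.36, 0.69, 2.05, 8.1, 13.4, -8.2, 1]]
[ 0.59436138 -0.05825121  0.225     ] 59.28936010725616
[  2.  22.  68.   5. 103.  67.] 0.0 foot [0.367 0.112 0.226]
[ -7.  32.  61.   7. 114.  64.] 0.0 foot [0.372 0.062 0.22 ]
[-14.  45.  50.   8. 126.  63.] 0.0 foot [0.387 0.01  0.221]
[-19.  60.  33.  10. 142.  65.] 0.0 foot [ 0.414 -0.044  0.225]
```

>>> send_rows --pt "-4.4 0.7 2.0 3.8 7.7 -15.5 1" --pt "-4.4 0.7 2.0 4.2 8.7 -14.8 1" --pt "-4.4 0.7 2.0 4.7 9.6 -14.1 1" --pt "-4.4 0.7 2.0 5.3 10.5 -13.3 1" --pt "-4.4 0.7 2.0 5.8 11.3 -12.4 1" --pt "-4.4 0.7 2.0 6.4 12.0 -11.4 1" --pt "-4.4 0.7 2.0 6.9 12.6 -10.4 1" --pt "-4.4 0.7 2.0 7.5 13.0 -9.3 1" --pt "-4.4 0.7 2.0 8.1 13.4 -8.2 1"

```text
t: 7.25
tool_pos: [0.4659, 0.216, 0.3783]
orientation: [177.5, -0.4, -60.4]
force: [0.1, 0.4, -1.7]
finger_gap: 0.022
```

```bash
python3 - <<'E'
from clr import *
o=st(); T=T_tool(); s=snap('wrist','w6'); snap('top','t6')
ax=np.array([0.0075,-0.6366,-0.7711]); m=np.array([.494,-.05,.055]); ps=np.radians(-4.7); u=np.array([np.cos(ps),np.sin(ps),0])
rf=lay_ori(ax,u,30); p=m+.1007*u+[0,0,.17]
plan([(p,rf,11)],1)
E
python3 -c "
import cv2
a=cv2.imread('pics/t6.png');cv2.imwrite('pics/t6z.png',cv2.resize(a[200:340,240:480],None,fx=3.3,fy=3.3,interpolation=cv2.INTER_CUBIC))"
```

```text
t 7.25 pos [0.4659 0.216  0.3783] rpy [177.48  -0.4  -60.4 ] F [ 0.1  0.4 -1.7] gap 0.022 q [12.3 14.7 71.3 -1.1 96.3 72.6]
seg 30.8 mm/row 5.27 deg/row
11
[[-3.33, -3.79, 1.52, 27.3, 1.7, 14.2, 1], [-3.33, -3.79, 1.52, 28.2, 0.2, 12.4, 1], [-3.33, -3.79, 1.52, 29.0, -1.3, 10.5, 1], [-3.33, -3.79, 1.52, 29.5, -2.6, 8.5, 1], [-3.33, -3.79, 1.52, 30.0, -3.8, 6.3, 1], [-3.33, -3.79, 1.52, 30.2, -4.9, 4.1, 1], [-3.33, -3.79, 1.52, 30.2, -5.9, 1.8, 1], [-3.33, -3.79, 1.52, 30.1, -6.7, -0.6, 1], [-3.33, -3.79, 1.52, 29.8, -7.4, -3.0, 1], [-3.33, -3.79, 1.52, 29.3, -7.9, -5.4, 1], [-3.33, -3.79, 1.52, 28.7, -8.3, -7.8, 1]]
```

View pics/t6z.png

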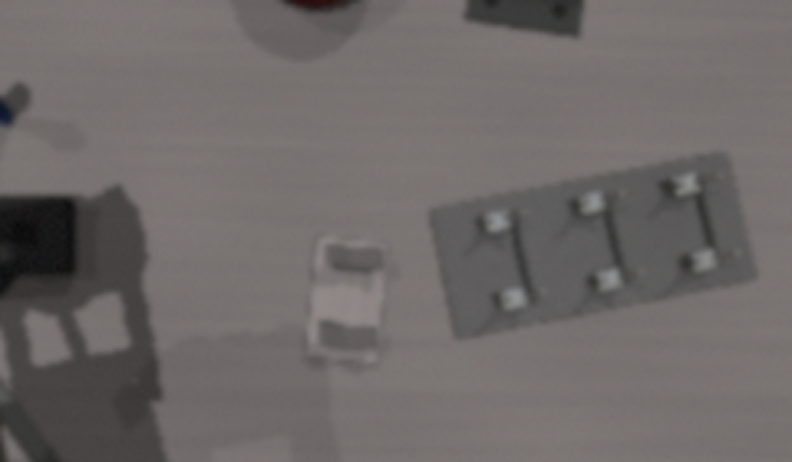

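View pics/w6.png

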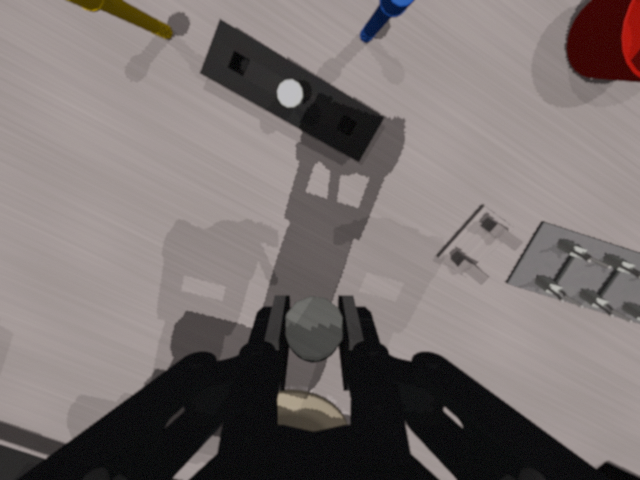

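```bash
cat > ov.py <<'E'
from h import *
def vlines(x,y,yaw):
    a=np.radians(yaw); M=np.array([[np.cos(a),-np.sin(a),0],[np.sin(a),np.cos(a),0],[0,0,1]]); t=np.array([x,y,0])
    L=[]
    for z in (0,.012):
        b=[[-.05,-.03,z],[.05,-.03,z],[.05,.03,z],[-.05,.03,z],[-.05,-.03,z]]; L.append(b)
    for xc in (-.032,.032):
        for xs in (xc-.008,xc+.008):
            L.append([[xs,-.025,.012],[xs,-.025,.062],[xs,-.0185,.062],[xs,0,.0435],[xs,.0185,.062],[xs,.025,.062],[xs,.025,.012]])
    return [np.array(l)@M.T+t for l in L]
def rlines(x,y,yaw):
    a=np.radians(yaw); M=np.array([[np.cos(a),-np.sin(a),0],[np.sin(a),np.cos(a),0],[0,0,1]]); t=np.array([x,y,0])
    z=.008;L=[[[-.055,-.13,z],[.055,-.13,z],[.055,.13,z],[-.055,.13,z],[-.055,-.13,z]]]
    for s in (-.08,0,.08): L.append([[-.05,s,.045],[.05,s,.045]])
    return [np.array(l)@M.T+t for l in L]
def overlay(f,c,lines,box,k,out,col=(0,255,0)):
    im=cv2.imread('pics/'+f+'.png'); x0,y0,x1,y1=box
    im=cv2.resize(im[y0:y1,x0:x1],None,fx=k,fy=k,interpolation=cv2.INTER_CUBIC)
    for l in lines:
        p=((w2px(c,l)-[x0,y0]+.5)*k).astype(np.int32); cv2.polylines(im,[p.reshape(-1,1,2)],False,col,1,cv2.LINE_AA)
    cv2.imwrite('pics/'+out+'.png',im)
E
python3 - <<'E'
from ov import *
import pickle
d=pickle.load(open('s0.pkl','rb')); c=cam('top',d['top'])
overlay('t6',c,vlines(.494,-.05,-4.7)+rlines(.5435,-.2575,11.7),(320,235,480,325),5,'o1')
T=np.eye(4); T[:3,:3]=R.from_euler('xyz',[177.48,-.4,-60.4],degrees=True).as_matrix(); T[:3,3]=[.4659,.216,.3783]
cw=cam('wrist',d['wrist'],T)
overlay('w6',cw,vlines(.494,-.05,-4.7)+rlines(.5435,-.2575,11.7),(420,190,640,340),3.6,'o2')
E
```

```text
(no output)
```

View pics/o1.png

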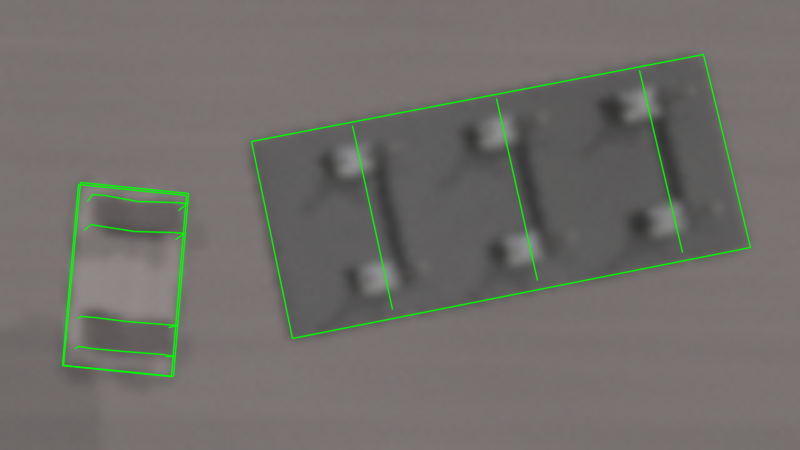

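View pics/o2.png

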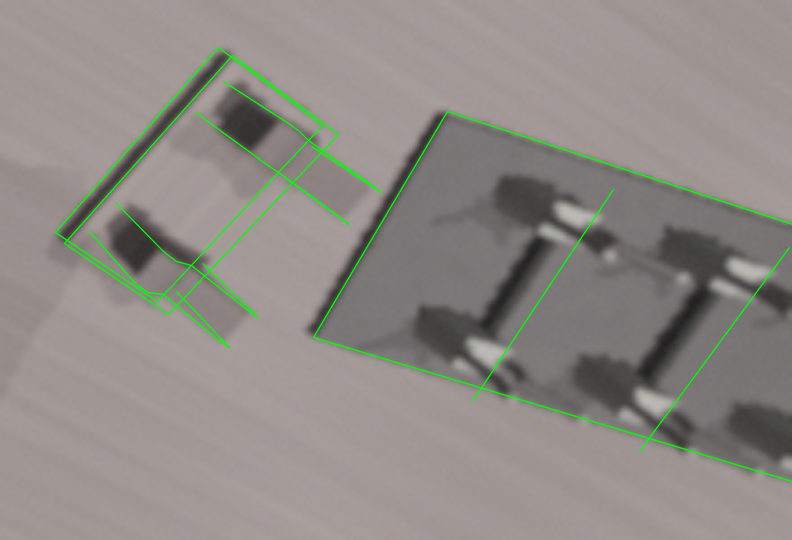

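>>> send_rows --pt "-3.3 -3.8 1.5 27.3 1.7 14.2 1" --pt "-3.3 -3.8 1.5 28.2 0.2 12.4 1" --pt "-3.3 -3.8 1.5 29.0 -1.3 10.5 1" --pt "-3.3 -3.8 1.5 29.5 -2.6 8.5 1" --pt "-3.3 -3.8 1.5 30.0 -3.8 6.3 1" --pt "-3.3 -3.8 1.5 30.2 -4.9 4.1 1" --pt "-3.3 -3.8 1.5 30.2 -5.9 1.8 1" --pt "-3.3 -3.8 1.5 30.1 -6.7 -0.6 1" --pt "-3.3 -3.8 1.5 29.8 -7.4 -3.0 1" --pt "-3.3 -3.8 1.5 29.3 -7.9 -5.4 1" --pt "-3.3 -3.8 1.5 28.7 -8.3 -7.8 1" --pt "0 0 0 0 0 0 1"

```text
t: 8.55
tool_pos: [0.6023, -0.0587, 0.1993]
orientation: [129.4, 32.6, -94.4]
force: [-0.6, -0.2, -2.3]
finger_gap: 0.0219
```

```bash
python3 - <<'E'
from clr import *
from ov import *
o=st(); ax=np.array([0.0075,-0.6366,-0.7711]); m=np.array([.494,-.05,.055]); ps=np.radians(-4.7); u=np.array([np.cos(ps),np.sin(ps),0])
Rt=R.from_euler('xyz',o['orientation'],degrees=True); p=np.array(o['tool_pos'])
print('bolt dir',Rt.apply(ax))
st_=snap('top','t7'); ss=snap('scene','s7'); ct=cam('top',st_); cs=cam('scene',ss)
a=Rt.apply(ax); bl=[np.array([p+a*.0113,p-a*.1807])]
overlay('t7',ct,bl+vlines(.494,-.05,-4.7),(280,200,440,320),5,'o3'); overlay('s7',cs,bl+vlines(.494,-.05,-4.7),(220,130,380,250),5,'o4')
rf=lay_ori(ax,u,30); pf=m+.1007*u
plan([(pf+[0,0,.035],rf,9)],1)
E
```

```text
t 8.55 pos [ 0.6023 -0.0587  0.1993] rpy [129.35  32.58 -94.38] F [-0.6 -0.2 -2.3] gap 0.0219 q [-19.6  63.3  31.6  11.9 141.9  64.5]
bolt dir [ 0.99665395 -0.08090381 -0.00681889]
seg 12.9 mm/row 0.27 deg/row
9
[[-0.01, 0.16, 0.22, 7.2, -7.6, 7.5, 1], [-0.01, 0.16, 0.22, 7.1, -7.7, 7.6, 1], [-0.01, 0.16, 0.22, 7.1, -7.7, 7.6, 1], [-0.01, 0.16, 0.22, 7.0, -7.7, 7.6, 1], [-0.01, 0.16, 0.22, 7.0, -7.7, 7.6, 1], [-0.01, 0.16, 0.22, 6.9, -7.8, 7.6, 1], [-0.01, 0.16, 0.22, 6.9, -7.8, 7.7, 1], [-0.01, 0.16, 0.22, 6.8, -7.8, 7.7, 1], [-0.01, 0.16, 0.22, 6.8, -7.9, 7.7, 1]]
```

View pics/o3.png

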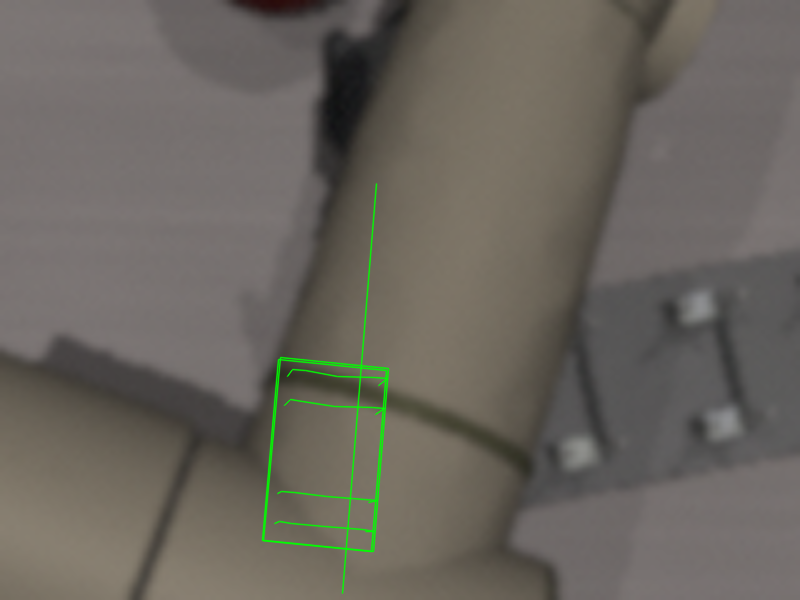

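View pics/o4.png

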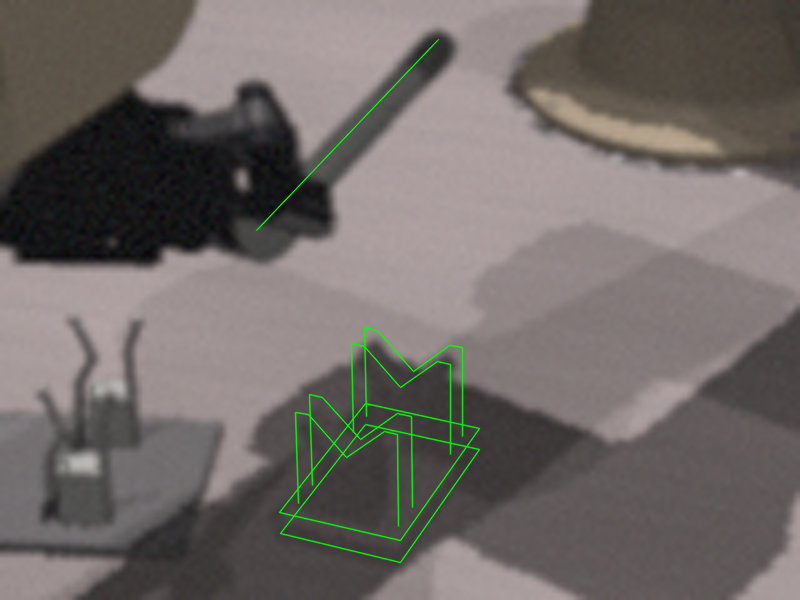

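>>> send_rows --pt "0 0.2 0.2 7.2 -7.6 7.5 1" --pt "0 0.2 0.2 7.1 -7.7 7.6 1" --pt "0 0.2 0.2 7.1 -7.7 7.6 1" --pt "0 0.2 0.2 7.0 -7.7 7.6 1" --pt "0 0.2 0.2 7.0 -7.7 7.6 1" --pt "0 0.2 0.2 6.9 -7.8 7.6 1" --pt "0 0.2 0.2 6.9 -7.8 7.7 1" --pt "0 0.1 0.2 6.8 -7.8 7.7 1" --pt "0 0.1 0.2 6.8 -7.9 7.7 1"

```text
t: 9.55
tool_pos: [0.5971, -0.0542, 0.0904]
orientation: [131.7, 29.7, -92.5]
force: [0.5, 0.2, -1.7]
finger_gap: 0.0219
```

```bash
python3 - <<'E'
from clr import *
from ov import *
o=st(); ax=np.array([0.0075,-0.6366,-0.7711]); m=np.array([.494,-.05,.055]); ps=np.radians(-4.7); u=np.array([np.cos(ps),np.sin(ps),0])
Rt=R.from_euler('xyz',o['orientation'],degrees=True); p=np.array(o['tool_pos'])
T=T_tool(o); sw=snap('wrist','w8'); cw=cam('wrist',sw,T)
ss=snap('scene','s8'); cs=cam('scene',ss)
a=Rt.apply(ax); print(a); bl=[np.array([p+a*.0113,p-a*.1807])]
overlay('s8',cs,bl+vlines(.494,-.05,-4.7),(220,150,380,260),5,'o5')
rf=lay_ori(ax,u,30); pf=m+.1007*u
plan([(pf+[0,0,.006],rf,6)],1)
E
```

```text
t 9.55 pos [ 0.5971 -0.0542  0.0904] rpy [131.65  29.69 -92.48] F [ 0.5  0.2 -1.7] gap 0.0219 q [-18.8  66.7  39.4   7.7 128.1  61.7]
[ 0.99724554 -0.06790488  0.02830672]
seg 4.8 mm/row 0.24 deg/row
6
[[-0.14, -0.17, 0.09, 3.0, -2.6, 2.7, 1], [-0.14, -0.17, 0.09, 3.0, -2.6, 2.7, 1], [-0.14, -0.17, 0.09, 3.0, -2.6, 2.7, 1], [-0.14, -0.17, 0.09, 3.0, -2.6, 2.7, 1], [-0.14, -0.17, 0.09, 3.0, -2.6, 2.7, 1], [-0.14, -0.17, 0.09, 3.0, -2.6, 2.6, 1]]
```

View pics/w8.png

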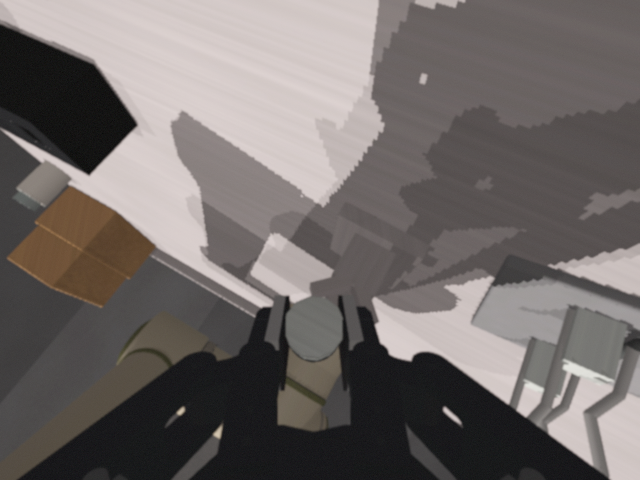

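View pics/o5.png

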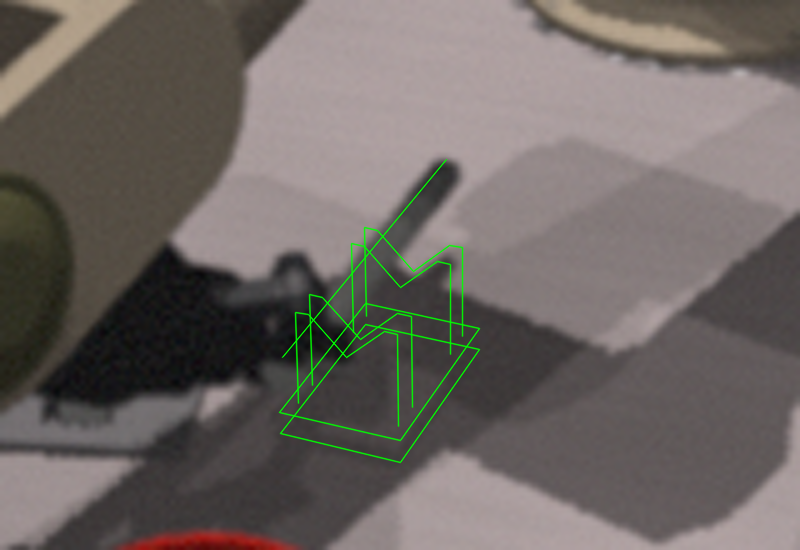

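```bash
python3 - <<'E'
import cv2
im=cv2.imread('pics/s8.png'); c=im[150:270,210:370]
g=cv2.createCLAHE(4,(3,3)).apply(cv2.cvtColor(c,cv2.COLOR_BGR2GRAY)); g=cv2.resize(g,None,fx=5,fy=5,interpolation=cv2.INTER_CUBIC); cv2.imwrite('pics/e1.png',g)
E
```

```text
(no output)
```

View pics/e1.png

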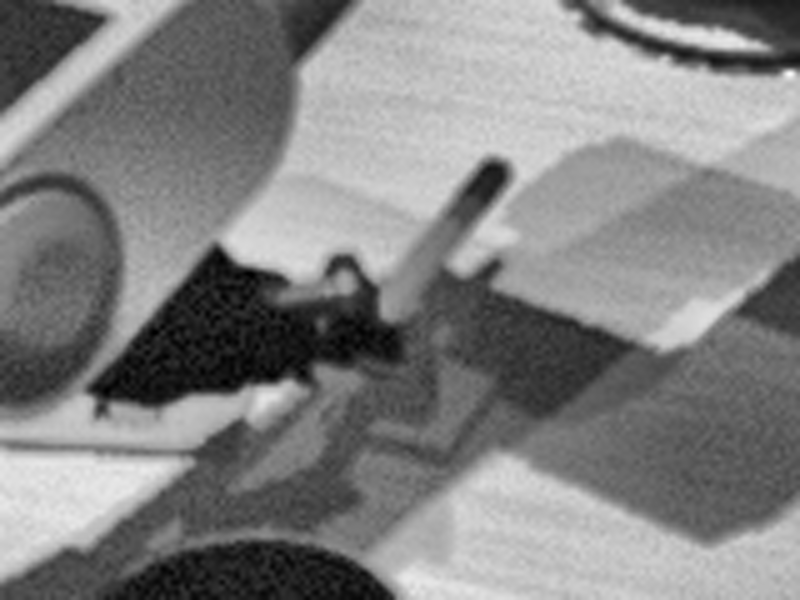

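>>> send_rows --pt "-0.1 -0.2 0.1 3.0 -2.6 2.7 1" --pt "-0.1 -0.2 0.1 3.0 -2.6 2.7 1" --pt "-0.1 -0.2 0.1 3.0 -2.6 2.7 1" --pt "-0.2 -0.2 0.1 3.0 -2.6 2.7 1" --pt "-0.2 -0.2 0.1 3.0 -2.6 2.7 1" --pt "-0.2 -0.2 0.1 3.0 -2.6 2.6 1" --pt "0 0 0 0 0 0 1"

```text
t: 10.35
tool_pos: [0.5946, -0.0593, 0.0595]
orientation: [129.8, 30.1, -94.2]
force: [-0.2, 0.4, -2.0]
finger_gap: 0.0217
```

```bash
python3 - <<'E'
from clr import *
from ov import *
o=st(); ax=np.array([0.0075,-0.6366,-0.7711]); m=np.array([.494,-.05,.055]); ps=np.radians(-4.7); u=np.array([np.cos(ps),np.sin(ps),0])
Rt=R.from_euler('xyz',o['orientation'],degrees=True); p=np.array(o['tool_pos']); a=Rt.apply(ax); print(a, p-a*.1007)
im=cv2.imread('pics/w5.png').astype(int); print(im[328,270:360].sum(1)//3); print((im[270:380,314].sum(1)//3))
ss=snap('scene','s9')
c=cv2.imread('pics/s9.png')[150:270,210:370]
g=cv2.createCLAHE(4,(3,3)).apply(cv2.cvtColor(c,cv2.COLOR_BGR2GRAY)); g=cv2.resize(g,None,fx=5,fy=5,interpolation=cv2.INTER_CUBIC); cv2.imwrite('pics/e2.png',g)
rf=lay_ori(ax,u,30); pf=m+.1007*u
plan([(pf,rf,4)],1)
E
```

```text
t 10.35 pos [ 0.5946 -0.0593  0.0595] rpy [129.78  30.08 -94.18] F [-0.2  0.4 -2. ] gap 0.0217 q [-19.4  69.6  38.9   7.8 127.3  61.9]
[ 9.96628989e-01 -8.14962482e-02 -2.00984312e-04] [ 0.49425911 -0.05104638  0.05955733]
[112 109 110 108 110 109 110 109 111 103  80  45  25  18  40  96 142 159
 165 169 171 172 171 172 172 171 172 172 171 171 172 171 172 171 172 173
 171 171 172 172 172 171 171 172 173 172 172 172 172 172 172 172 172 171
 171 171 171 171 170 171 171 170 172 171 171 171 172 172 172 172 169 154
 110  51  22  24  41  76  99 110 110 110 110 110 110 110 110 109 111 108]
[138 137 139 140 139 141 140 140 140 140 140 139 138 137 138 137 136 136
 136 136 137 138 138 139 138 136 138 153 165 169 169 171 170 171 171 170
 170 171 170 171 171 172 172 172 172 172 172 172 172 171 171 170 171 171
 172 172 172 172 173 172 173 172 173 172 172 172 171 172 172 171 172 171
 172 172 171 171 170 170 171 171 171 171 172 172 169 160 134  91  60  54
  55  50  38  19  16  14  20  21  22  19  21  16  14  18  19  18  16  15
  16  16]
seg 1.3 mm/row 0.06 deg/row
4
[[-0.0, 0.06, -0.02, 0.4, -0.8, 0.8, 1], [-0.0, 0.06, -0.02, 0.4, -0.8, 0.8, 1], [-0.0, 0.06, -0.02, 0.4, -0.8, 0.8, 1], [-0.0, 0.06, -0.02, 0.4, -0.8, 0.9, 1]]
```

View pics/e2.png

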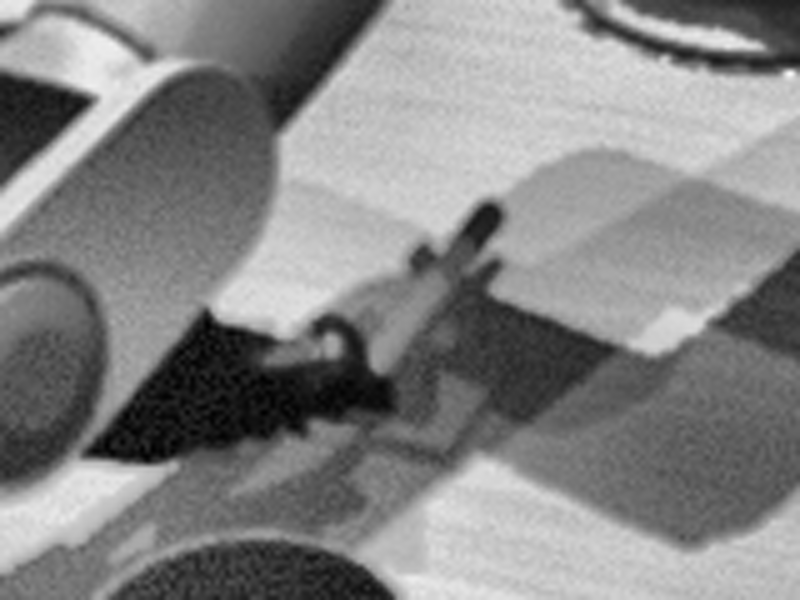

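>>> send_rows --pt "0 0 0 0.4 -0.8 0.8 1" --pt "0 0 0 0.4 -0.8 0.8 1" --pt "0 0 0 0.4 -0.8 0.8 1"

```text
t: 10.7
tool_pos: [0.5948, -0.0586, 0.0573]
orientation: [129.9, 30.1, -94.1]
force: [0.5, -1.4, 3.2]
finger_gap: 0.0216
```

```bash
python3 - <<'E'
from clr import *
from ov import *
o=st(); ax=np.array([0.0075,-0.6366,-0.7711])
Rt=R.from_euler('xyz',o['orientation'],degrees=True); p=np.array(o['tool_pos']); a=Rt.apply(ax); print(a, p-a*.1007)
print('down in tool',np.round(Rt.inv().apply([0,0,-1]),2))
ss=snap('scene','s10'); cs=cam('scene',ss); print(w2px(cs,[p-a*.1807]))
c=cv2.imread('pics/s10.png')[150:270,210:370]
g=cv2.createCLAHE(4,(3,3)).apply(cv2.cvtColor(c,cv2.COLOR_BGR2GRAY)); g=cv2.resize(g,None,fx=5,fy=5,interpolation=cv2.INTER_CUBIC); cv2.imwrite('pics/e3.png',g)
E
```

```text
t 10.7 pos [ 0.5948 -0.0586  0.0573] rpy [129.89  30.05 -94.11] F [ 0.5 -1.4  3.2] gap 0.0216 q [-19.4  69.7  39.    7.8 127.1  61.8]
[ 0.99665774 -0.0811303   0.001499  ] [ 0.49439505 -0.05043639  0.05715733]
down in tool [ 0.5  -0.66  0.56]
[[308.18092941 190.98562615]]
```

View pics/e3.png

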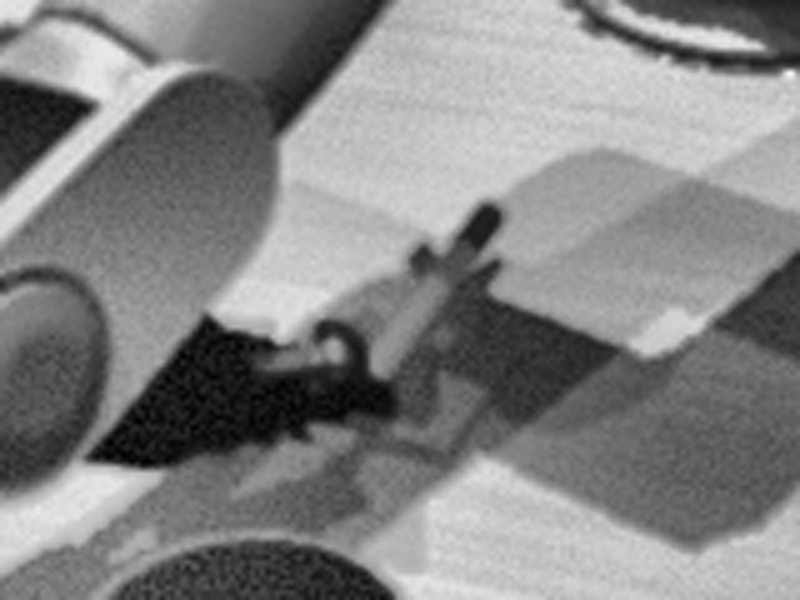

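>>> send_rows --pt "0 0 0 0 0 0 0.7" --pt "0 0 0 0 0 0 0.55" --pt "0 0 0 0 0 0 0.55" --pt "0 0 0 0 0 0 0.55"

```text
t: 11.15
tool_pos: [0.5948, -0.0585, 0.0576]
orientation: [129.9, 30.1, -94.1]
force: [-0.8, 0.3, -0.2]
finger_gap: 0.0383
```

```bash
python3 - <<'E'
from clr import *
from ov import *
o=st(); Rt=R.from_euler('xyz',o['orientation'],degrees=True); p=np.array(o['tool_pos']); z=Rt.apply([0,0,1])
for d in (0,.02,.04,.05): print(d,clear(p-d*z,Rt),clear(p-d*z+[0,0,.1],Rt))
p1=p-.05*z
plan([(p1,Rt,4),(p1+[-.0,0,.12],Rt,7)],.55)
snap('scene','s11')
c=cv2.imread('pics/s11.png')[150:270,210:370]
g=cv2.createCLAHE(4,(3,3)).apply(cv2.cvtColor(c,cv2.COLOR_BGR2GRAY)); g=cv2.resize(g,None,fx=5,fy=5,interpolation=cv2.INTER_CUBIC); cv2.imwrite('pics/e4.png',g)
E
```

```text
t 11.15 pos [ 0.5948 -0.0585  0.0576] rpy [129.9   30.06 -94.09] F [-0.8  0.3 -0.2] gap 0.0383 q [-19.3  69.7  39.    7.8 127.1  61.9]
0 (np.float64(0.024136199471560964), np.float64(0.03808701120590174)) (np.float64(0.09031765420153277), np.float64(0.13808701120590175))
0.02 (np.float64(0.02419518196529461), np.float64(0.04919122770021706)) (np.float64(0.09060727234863385), np.float64(0.14919122770021706))
0.04 (np.float64(0.02423002066356625), np.float64(0.06029544419453237)) (np.float64(0.09318696241429546), np.float64(0.16029544419453237))
0.05 (np.float64(0.02421010014671777), np.float64(0.06584755244169005)) (np.float64(0.09553483993086649), np.float64(0.16584755244169005))
seg 12.5 mm/row 0.00 deg/row
seg 17.1 mm/row 0.00 deg/row
11
[[0.0, 0.0, 0.0, -0.0, -0.0, -12.5, 0.55], [0.0, 0.0, 0.0, -0.0, -0.0, -12.5, 0.55], [0.0, 0.0, 0.0, 0.0, 0.0, -12.5, 0.55], [0.0, 0.0, 0.0, -0.0, -0.0, -12.5, 0.55], [0.0, 0.0, 0.0, -8.6, 11.4, -9.5, 0.55], [0.0, 0.0, 0.0, -8.6, 11.4, -9.5, 0.55], [0.0, 0.0, 0.0, -8.6, 11.4, -9.5, 0.55], [0.0, 0.0, 0.0, -8.6, 11.4, -9.5, 0.55], [0.0, 0.0, 0.0, -8.6, 11.4, -9.5, 0.55], [0.0, 0.0, 0.0, -8.6, 11.4, -9.5, 0.55], [0.0, 0.0, 0.0, -8.6, 11.4, -9.5, 0.55]]
```

View pics/e4.png

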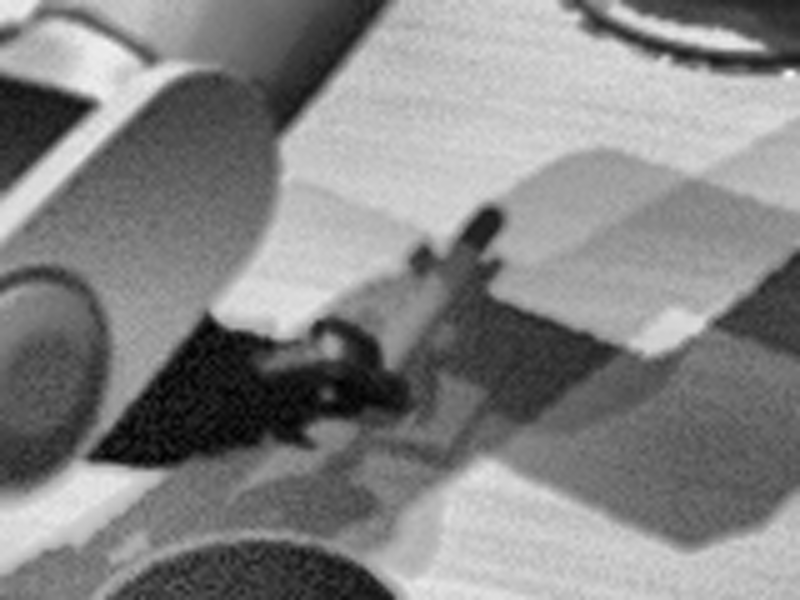

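>>> send_rows --pt "0 0 0 0 0 -12.5 0.55" --pt "0 0 0 0 0 -12.5 0.55" --pt "0 0 0 0 0 -12.5 0.55" --pt "0 0 0 0 0 -12.5 0.55" --pt "0 0 0 -8.6 11.4 -9.5 0.55" --pt "0 0 0 -8.6 11.4 -9.5 0.55" --pt "0 0 0 -8.6 11.4 -9.5 0.55" --pt "0 0 0 -8.6 11.4 -9.5 0.55" --pt "0 0 0 -8.6 11.4 -9.5 0.55" --pt "0 0 0 -8.6 11.4 -9.5 0.55" --pt "0 0 0 -8.6 11.4 -9.5 0.55"

```text
t: 12.3
tool_pos: [0.631, -0.0762, 0.2176]
orientation: [129.8, 30.1, -94.1]
force: [-0.1, -0.2, -0.5]
finger_gap: 0.0385
```

```bash
python3 - <<'E'
from clr import *
o=st()
# regrasp heading: x tool axis perpendicular to bolt; camera outward; above V
m=np.array([.494,-.05,.055]); r=ori(-4.7,0)
pt=np.array([.45,-.047,.22]); print(np.round(ik(pt,r,[-15,30,90,0,60,75])[0]))
plan([([.56,-.052,.24],ori(-4.7,-15),7),(pt,r,5)],.3)
E
```

```text
t 12.3 pos [ 0.631  -0.0762  0.2176] rpy [129.79  30.1  -94.07] F [-0.1 -0.2 -0.5] gap 0.0385 q [-19.7  71.4  11.9  12.7 152.3  68.2]
[-21.  10. 100.  -0.  69.  74.]
seg 11.2 mm/row 6.59 deg/row
seg 22.4 mm/row 3.00 deg/row
12
[[4.94, 3.63, 2.43, -4.0, 7.7, 7.1, 0.3], [4.94, 3.63, 2.43, -4.0, 8.4, 6.1, 0.3], [4.94, 3.63, 2.43, -4.0, 9.1, 5.1, 0.3], [4.94, 3.63, 2.43, -3.9, 9.7, 4.0, 0.3], [4.94, 3.63, 2.43, -3.7, 10.1, 2.9, 0.3], [4.94, 3.63, 2.43, -3.4, 10.5, 1.8, 0.3], [4.94, 3.63, 2.43, -3.1, 10.7, 0.7, 0.3], [3.0, 0.0, -0.0, 0.8, 20.2, 9.6, 0.3], [3.0, 0.0, 0.0, 0.8, 20.7, 8.5, 0.3], [3.0, 0.0, 0.0, 0.8, 21.1, 7.4, 0.3], [3.0, -0.0, 0.0, 0.8, 21.5, 6.3, 0.3], [3.0, -0.0, -0.0, 0.8, 21.8, 5.1, 0.3]]
```

>>> send_rows --pt "4.9 3.6 2.4 -4.0 7.7 7.1 0.3" --pt "4.9 3.6 2.4 -4.0 8.4 6.1 0.3" --pt "4.9 3.6 2.4 -4.0 9.1 5.1 0.3" --pt "4.9 3.6 2.4 -3.9 9.7 4.0 0.3" --pt "4.9 3.6 2.4 -3.7 10.1 2.9 0.3" --pt "4.9 3.6 2.4 -3.4 10.5 1.8 0.3" --pt "4.9 3.6 2.4 -3.1 10.7 0.7 0.3" --pt "3.0 0 0 0.8 20.2 9.6 0.3" --pt "3.0 0 0 0.8 20.7 8.5 0.3" --pt "3.0 0 0 0.8 21.1 7.4 0.3" --pt "3.0 0 0 0.8 21.5 6.3 0.3" --pt "3.0 0 0 0.8 21.8 5.1 0.3"

```text
t: 13.5
tool_pos: [0.4406, -0.0429, 0.2307]
orientation: [-177.4, -0.7, -94.8]
force: [0.6, -0.2, 0.4]
finger_gap: 0.0599
```

```bash
python3 - <<'E'
from ov import *
o=st(); T=T_tool(o); s=snap('wrist','w12'); c=cam('wrist',s,T)
import pickle; pickle.dump((s,T),open('w12.pkl','wb'))
ps=np.radians(-4.7); u=np.array([np.cos(ps),np.sin(ps),0]); m=np.array([.494,-.05,.055]); n=np.array([-u[1],u[0],0])
bl=[np.array([m-.08*u+n*k,m+.08*u+n*k]) for k in (-.008,.008)]+[np.array([m+.08*u+n*k,m+.112*u+n*k]) for k in (-.012,.012)]
overlay('w12',c,bl+vlines(.494,-.05,-4.7),(160,0,480,320),2.5,'o12')
E
```

```text
t 13.5 pos [ 0.4406 -0.0429  0.2307] rpy [-177.37   -0.67  -94.82] F [ 0.6 -0.2  0.4] gap 0.0599 q [-2.080e+01  7.100e+00  1.024e+02  1.000e-01  6.770e+01  7.390e+01]
```

View pics/w12.png

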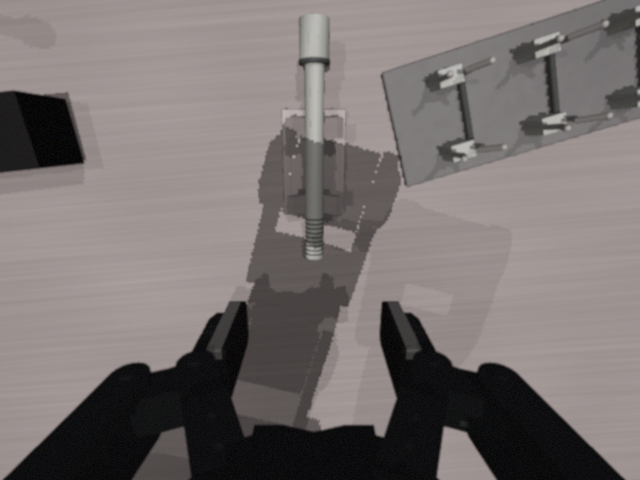

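View pics/o12.png

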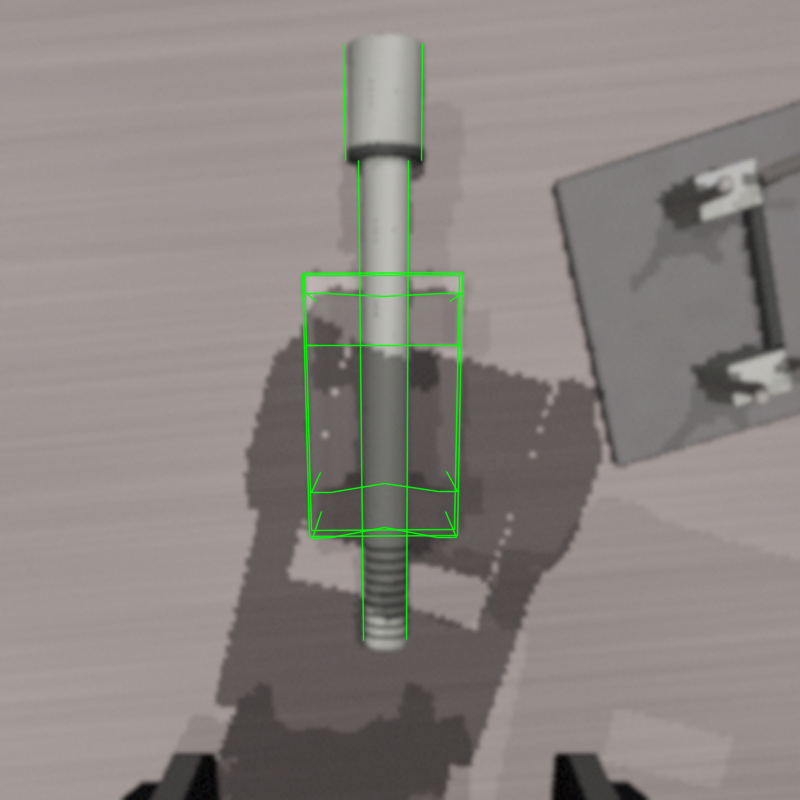

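```bash
python3 - <<'E'
from ov import *
r=ori(-4.7,0)
plan([([.494,-.05,.13],r,5),([.494,-.05,.075],r,3)],.4)
E
```

```text
seg 23.0 mm/row 0.52 deg/row
seg 18.3 mm/row 0.00 deg/row
8
[[-0.5, -0.12, -0.02, 0.5, -10.7, 20.4, 0.4], [-0.5, -0.12, -0.02, 0.5, -10.8, 20.3, 0.4], [-0.5, -0.12, -0.02, 0.6, -11.0, 20.2, 0.4], [-0.5, -0.12, -0.02, 0.6, -11.2, 20.1, 0.4], [-0.5, -0.12, -0.02, 0.7, -11.4, 20.0, 0.4], [0.0, 0.0, 0.0, 0.0, 0.0, 18.3, 0.4], [0.0, 0.0, 0.0, 0.0, 0.0, 18.3, 0.4], [0.0, 0.0, 0.0, 0.0, 0.0, 18.3, 0.4]]
```

>>> send_rows --pt "-0.5 -0.1 0 0.5 -10.7 20.4 0.4" --pt "-0.5 -0.1 0 0.5 -10.8 20.3 0.4" --pt "-0.5 -0.1 0 0.6 -11.0 20.2 0.4" --pt "-0.5 -0.1 0 0.6 -11.2 20.1 0.4" --pt "-0.5 -0.1 0 0.7 -11.4 20.0 0.4" --pt "0 0 0 0 0 10 0.4" --pt "0 0 0 0 0 10 0.4" --pt "0 0 0 0 0 0 0.4"

```text
t: 14.35
tool_pos: [0.4914, -0.0482, 0.1158]
orientation: [-179.2, -0.2, -94.9]
force: [0.7, -0.2, 0.5]
finger_gap: 0.051
```

```bash
python3 - <<'E'
from ov import *
o=st(); T=T_tool(o); s=snap('wrist','w13'); c=cam('wrist',s,T)
ps=np.radians(-4.7); u=np.array([np.cos(ps),np.sin(ps),0]); m=np.array([.494,-.05,.055]); n=np.array([-u[1],u[0],0])
bl=[np.array([m-.08*u+n*k,m+.08*u+n*k]) for k in (-.008,.008)]+[np.array([m+.08*u+n*k,m+.112*u+n*k]) for k in (-.012,.012)]
overlay('w13',c,bl+vlines(.494,-.05,-4.7),(0,0,640,480),1.25,'o13')
r=ori(-4.7,0)
plan([([.494,-.05,.055],r,4)],.4)
E
```

```text
t 14.35 pos [ 0.4914 -0.0482  0.1158] rpy [-179.25   -0.24  -94.88] F [ 0.7 -0.2  0.5] gap 0.051 q [-1.920e+01  2.260e+01  1.013e+02 -1.000e-01  5.530e+01  7.570e+01]
seg 15.4 mm/row 0.22 deg/row
4
[[-0.21, -0.06, -0.04, 0.3, -0.4, 15.4, 0.4], [-0.21, -0.06, -0.04, 0.3, -0.4, 15.4, 0.4], [-0.21, -0.06, -0.04, 0.4, -0.5, 15.4, 0.4], [-0.21, -0.06, -0.04, 0.4, -0.5, 15.4, 0.4]]
```

View pics/o13.png

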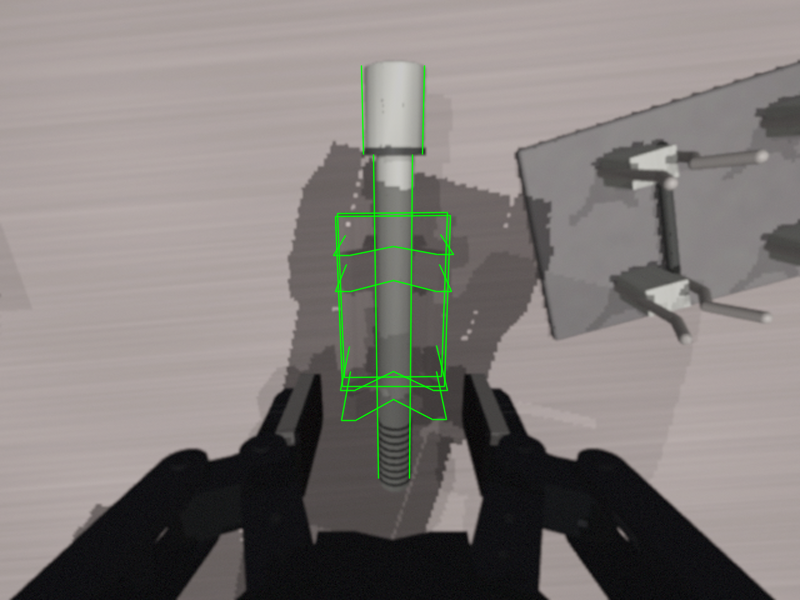

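>>> send_rows --pt "-0.2 -0.1 0 0.3 -0.4 15.4 0.4" --pt "-0.2 -0.1 0 0.3 -0.4 15.4 0.4" --pt "-0.2 -0.1 0 0.4 -0.5 15.4 0.4" --pt "-0.2 -0.1 0 0.4 -0.5 12.0 0.4" --pt "0 0 0 0 0 0 0.4"

```text
t: 14.9
tool_pos: [0.4952, -0.0504, 0.062]
orientation: [-179.5, 0.0, -94.9]
force: [-0.7, -0.4, -0.9]
finger_gap: 0.0515
```

```bash
python3 - <<'E'
from ov import *
o=st(); r=ori(-4.7,0)
plan([([.494,-.05,.055],r,1)],.4)
E
```

```text
t 14.9 pos [ 0.4952 -0.0504  0.062 ] rpy [-1.7947e+02  3.0000e-02 -9.4870e+01] F [-0.7 -0.4 -0.9] gap 0.0515 q [-19.4  28.1 102.8   0.2  48.6  75.3]
seg 7.1 mm/row 0.55 deg/row
1
[[-0.53, 0.03, -0.17, -0.3, 1.3, 7.0, 0.4]]
```

>>> send_rows --pt "-0.5 0 0 -0.3 1.3 7.0 0.4" --pt "0 0 0 0 0 0 0.65" --pt "0 0 0 0 0 0 0.9" --pt "0 0 0 0 0 0 1" --pt "0 0 0 0 0 0 1" --pt "0 0 0 0 0 0 1" --pt "0 0 0 0 0 0 1" --force 80

```text
t: 15.6
tool_pos: [0.4946, -0.0499, 0.057]
orientation: [-179.8, -0.0, -94.9]
force: [-0.8, -1.4, -1.4]
finger_gap: 0.0134
```

```bash
python3 - <<'E'
from ov import *
o=st(); r=ori(-4.7,0); p=np.array(o['tool_pos'])
a=np.radians(11.7); ex=np.array([np.cos(a),np.sin(a),0]); ey=np.array([-np.sin(a),np.cos(a),0]); c=np.array([.5435,-.2575,0])
for i,s in ((1,-.08),(2,0),(3,.08)): print(i,c+ey*s)
Rt=R.from_euler('xyz',o['orientation'],degrees=True)
plan([(p+[0,0,.1],Rt,8)],1)
E
```

```text
t 15.6 pos [ 0.4946 -0.0499  0.057 ] rpy [-1.7982e+02 -1.0000e-02 -9.4860e+01] F [-0.8 -1.4 -1.4] gap 0.0134 q [-19.3  28.7 102.8   0.   48.3  75.5]
1 [ 0.55972298 -0.33583782  0.        ]
2 [ 0.5435 -0.2575  0.    ]
3 [ 0.52727702 -0.17916218  0.        ]
seg 12.5 mm/row 0.00 deg/row
8
[[0.0, -0.0, 0.0, 0.0, -0.0, -12.5, 1], [0.0, 0.0, 0.0, 0.0, -0.0, -12.5, 1], [0.0, 0.0, 0.0, 0.0, -0.0, -12.5, 1], [0.0, 0.0, 0.0, 0.0, -0.0, -12.5, 1], [0.0, 0.0, 0.0, 0.0, -0.0, -12.5, 1], [0.0, 0.0, 0.0, 0.0, -0.0, -12.5, 1], [0.0, 0.0, 0.0, 0.0, -0.0, -12.5, 1], [0.0, 0.0, 0.0, 0.0, -0.0, -12.5, 1]]
```

>>> send_rows --pt "0 0 0 0 0 -8 1" --pt "0 0 0 0 0 -14 1" --pt "0 0 0 0 0 -14 1" --pt "0 0 0 0 0 -14 1" --pt "0 0 0 0 0 -14 1" --pt "0 0 0 0 0 -14 1" --pt "0 0 0 0 0 -14 1" --pt "0 0 0 0 0 -14 1" --pt "0 0 0 0 0 -8 1" --pt "0 0 0 0 0 0 1"

```text
t: 16.6
tool_pos: [0.4938, -0.0501, 0.1797]
orientation: [-179.7, -0.1, -94.9]
force: [0.7, -0.8, -2.1]
finger_gap: 0.0132
```

```bash
python3 - <<'E'
from ov import *
o=st(); T=T_tool(o); s=snap('wrist','w15'); c=cam('wrist',s,T)
u=T[:3,:3]@[0,-1,0]; u=u/np.linalg.norm(u); n=T[:3,0]; m=T[:3,3]-[0,0,.002]
bl=[np.array([m-.08*u+n*k,m+.08*u+n*k]) for k in (-.008,.008)]+[np.array([m+.08*u+n*k,m+.112*u+n*k]) for k in (-.012,.012)]
overlay('w15',c,bl,(0,0,640,480),1.25,'o15')
snap('scene','s15'); im=cv2.imread('pics/s15.png'); cv2.imwrite('pics/e15.png',cv2.resize(im[100:260,140:380],None,fx=3.3,fy=3.3,interpolation=cv2.INTER_CUBIC))
r=ori(11.7,0)
plan([([.5273,-.1792,.165],r,6)],1)
E
```

```text
t 16.6 pos [ 0.4938 -0.0501  0.1797] rpy [-1.7974e+02 -6.0000e-02 -9.4870e+01] F [ 0.7 -0.8 -2.1] gap 0.0132 q [-19.3  18.2  96.6   0.   65.   75.5]
seg 22.4 mm/row 2.76 deg/row
6
[[-0.02, -0.01, -2.76, 21.0, -7.5, 2.3, 1], [-0.02, -0.01, -2.76, 21.3, -6.4, 2.3, 1], [-0.02, -0.01, -2.76, 21.6, -5.4, 2.3, 1], [-0.02, -0.01, -2.76, 21.8, -4.4, 2.3, 1], [-0.02, -0.01, -2.76, 22.0, -3.3, 2.3, 1], [-0.02, -0.01, -2.76, 22.2, -2.2, 2.2, 1]]
```

View pics/o15.png

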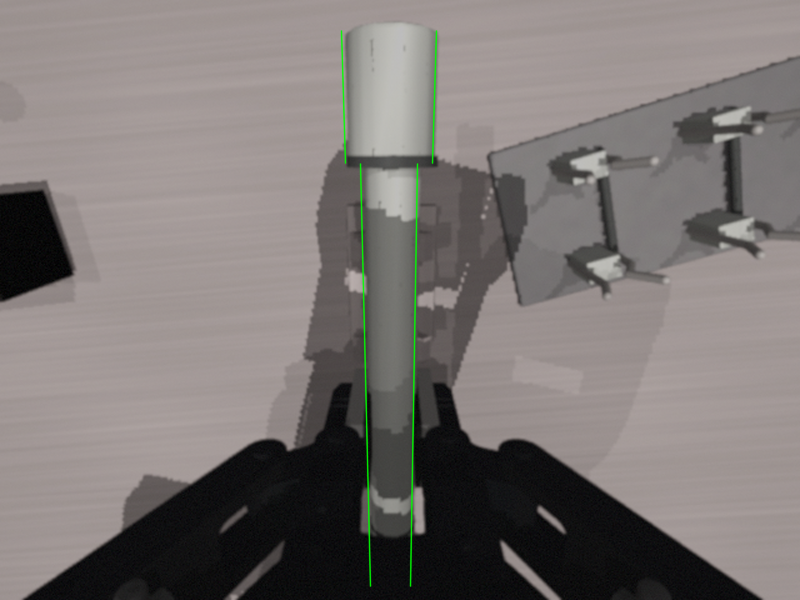

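View pics/e15.png

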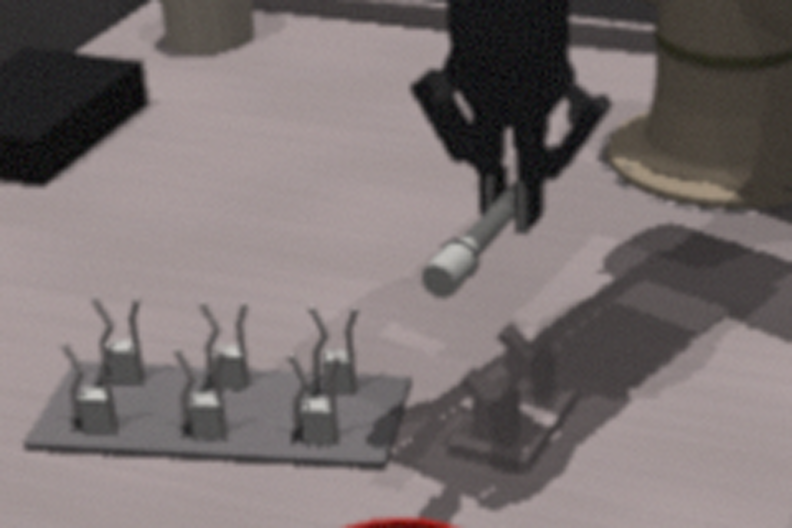

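>>> send_rows --pt "0 0 -2.8 21.0 -7.5 2.3 1" --pt "0 0 -2.8 21.3 -6.4 2.3 1" --pt "0 0 -2.8 21.6 -5.4 2.3 1" --pt "0 0 -2.8 21.8 -4.4 2.3 1" --pt "0 0 -2.7 22.0 -3.3 2.3 1" --pt "0 0 -2.7 22.2 -2.2 2.2 1" --pt "0 0 0 0 0 0 1"

```text
t: 17.4
tool_pos: [0.5269, -0.1824, 0.1579]
orientation: [179.6, 0.3, -77.5]
force: [-0.7, 0.6, -1.2]
finger_gap: 0.0136
```

```bash
cat > pose.py <<'E'
from ov import *
def held(m,u,n,sh=.08):
    return [np.array([m-sh*u+n*k,m+sh*u+n*k]) for k in (-.008,.008)]+[np.array([m+sh*u+n*k,m+(sh+.032)*u+n*k]) for k in (-.012,.012)]
E
python3 - <<'E'
from pose import *
o=st(); T=T_tool(o); s=snap('wrist','w16'); c=cam('wrist',s,T)
u=T[:3,:3]@[0,-1,0]; n=T[:3,0]; m=T[:3,3]-[0,0,.002]
overlay('w16',c,held(m,u,n)+rlines(.5435,-.2575,11.7),(0,0,640,480),1.25,'o16')
r=ori(11.7,0)
plan([([.5273,-.1792,.10],r,5)],1)
E
```

```text
t 17.4 pos [ 0.5269 -0.1824  0.1579] rpy [179.65   0.32 -77.5 ] F [-0.7  0.6 -1.2] gap 0.0136 q [-31.1  27.1  86.9  -0.   66.5  46.4]
seg 11.6 mm/row 0.19 deg/row
5
[[0.07, 0.07, 0.15, -0.3, -0.3, 11.6, 1], [0.07, 0.07, 0.15, -0.3, -0.3, 11.6, 1], [0.07, 0.07, 0.15, -0.3, -0.3, 11.6, 1], [0.07, 0.07, 0.15, -0.3, -0.3, 11.6, 1], [0.07, 0.07, 0.15, -0.3, -0.2, 11.6, 1]]
```

View pics/o16.png

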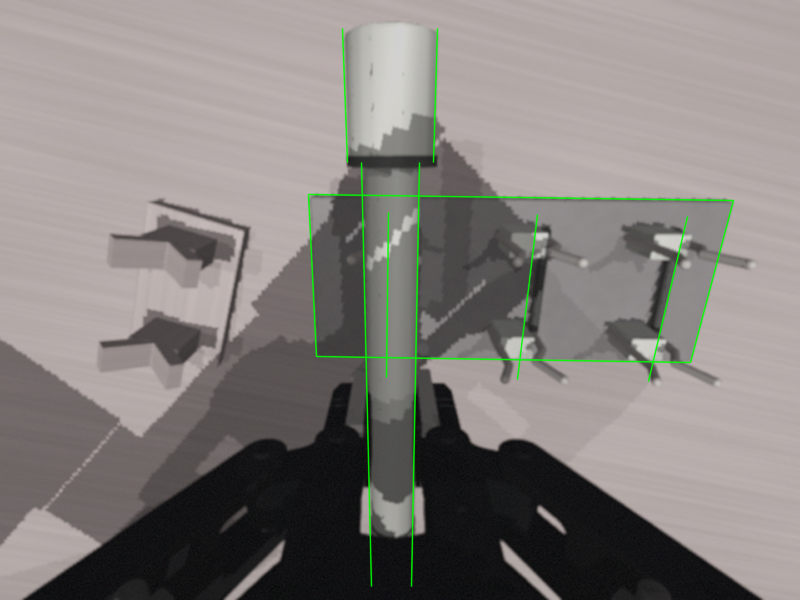

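>>> send_rows --pt "0.1 0.1 0.2 -0.6 -0.2 11.6 1" --pt "0.1 0.1 0.2 -0.6 -0.2 11.6 1" --pt "0.1 0.1 0.2 -0.6 -0.2 11.6 1" --pt "0 0 0.1 -0.6 -0.2 11.6 1" --pt "0 0 0.1 -0.6 -0.2 8 1" --pt "0 0 0 0 0 0 1"

```text
t: 18.05
tool_pos: [0.5247, -0.1725, 0.097]
orientation: [179.7, 0.3, -78.4]
force: [0.3, -0.1, -1.1]
finger_gap: 0.0135
```

```bash
python3 - <<'E'
from pose import *
o=st(); T=T_tool(o); s=snap('wrist','w17'); c=cam('wrist',s,T)
u=T[:3,:3]@[0,-1,0]; n=T[:3,0]; m=T[:3,3]-[0,0,.002]
overlay('w17',c,held(m,u,n)+rlines(.5435,-.2575,11.7),(0,0,640,480),1.25,'o17')
snap('scene','s17'); im=cv2.imread('pics/s17.png'); cv2.imwrite('pics/e17.png',cv2.resize(im[150:260,130:330],None,fx=4,fy=4,interpolation=cv2.INTER_CUBIC))
r=ori(11.7,0)
plan([([.5273,-.1792,.09],r,2)],1)
E
```

```text
t 18.05 pos [ 0.5247 -0.1725  0.097 ] rpy [179.73   0.29 -78.37] F [ 0.3 -0.1 -1.1] gap 0.0135 q [-30.4  30.9  91.2   0.   58.3  48. ]
seg 5.3 mm/row 0.14 deg/row
2
[[0.09, 0.1, -0.04, 3.2, -0.4, 4.1, 1], [0.09, 0.1, -0.04, 3.2, -0.4, 4.1, 1]]
```

View pics/o17.png

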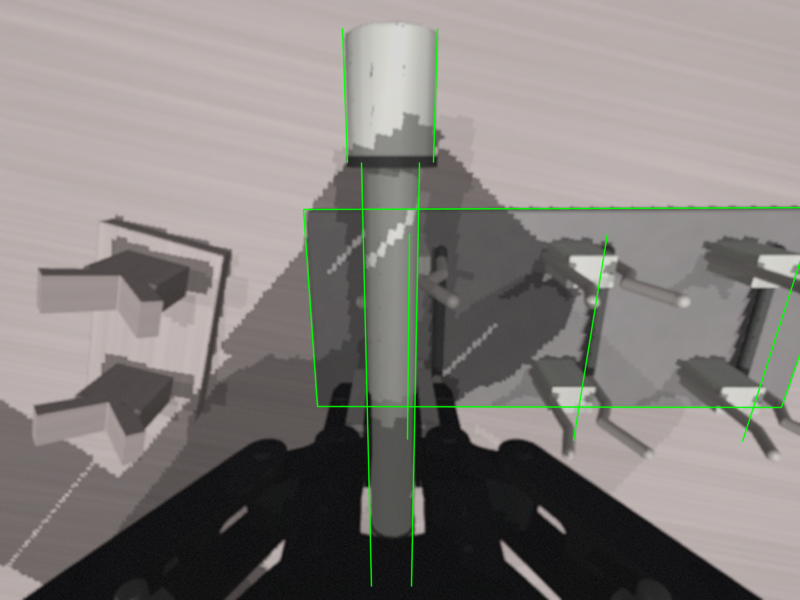

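View pics/e17.png

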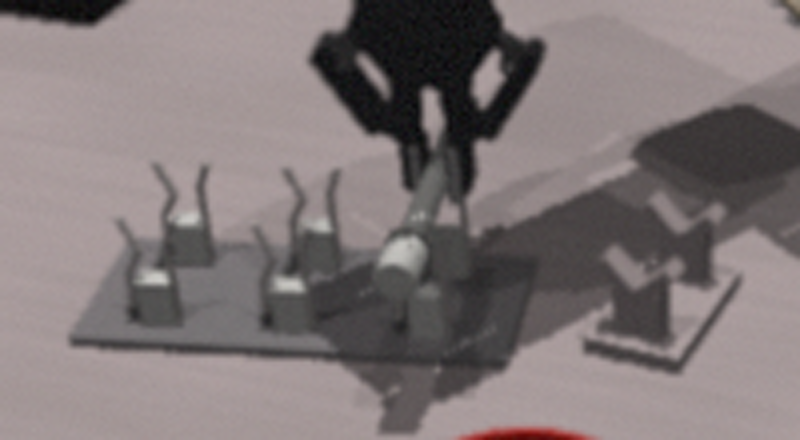

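>>> send_rows --pt "0.1 0.1 0 3.2 -0.4 1 1" --pt "0.1 0.1 0 3.2 -0.4 1 1" --pt "0 0 0 0 0 0 1" --pt "0 0 0 0 0 0 1"

```text
t: 18.55
tool_pos: [0.5283, -0.1804, 0.0977]
orientation: [-179.8, -0.1, -78.4]
force: [0.2, 0.5, -1.3]
finger_gap: 0.0135
```

```bash
python3 - <<'E'
from pose import *
o=st(); st(); T=T_tool(o); s=snap('wrist','w18'); c=cam('wrist',s,T)
u=T[:3,:3]@[0,-1,0]; n=T[:3,0]; m=T[:3,3]-[0,0,.002]
overlay('w18',c,held(m,u,n)+rlines(.5435,-.2575,11.7),(0,0,640,480),1.25,'o18')
st()
r=ori(11.7,0)
plan([([.5273,-.1792,.09],r,2)],1)
E
```

```text
t 18.55 pos [ 0.5283 -0.1804  0.0977] rpy [-1.7981e+02 -1.4000e-01 -7.8400e+01] F [ 0.2  0.5 -1.3] gap 0.0135 q [-30.9  31.2  90.5   0.   58.   47.5]
t 18.55 pos [ 0.5283 -0.1804  0.0977] rpy [-1.7981e+02 -1.4000e-01 -7.8400e+01] F [ 0.2  0.5 -1.3] gap 0.0135 q [-30.9  31.2  90.5   0.   58.   47.5]
t 18.6 pos [ 0.5283 -0.1804  0.0977] rpy [-1.7982e+02 -1.5000e-01 -7.8390e+01] F [-0.5 -0.5 -1.3] gap 0.0139 q [-30.9  31.2  90.5   0.   58.   47.5]
seg 3.9 mm/row 0.13 deg/row
2
[[-0.09, -0.07, -0.05, -0.7, 0.4, 3.9, 1], [-0.09, -0.07, -0.05, -0.7, 0.4, 3.9, 1]]
```

View pics/o18.png

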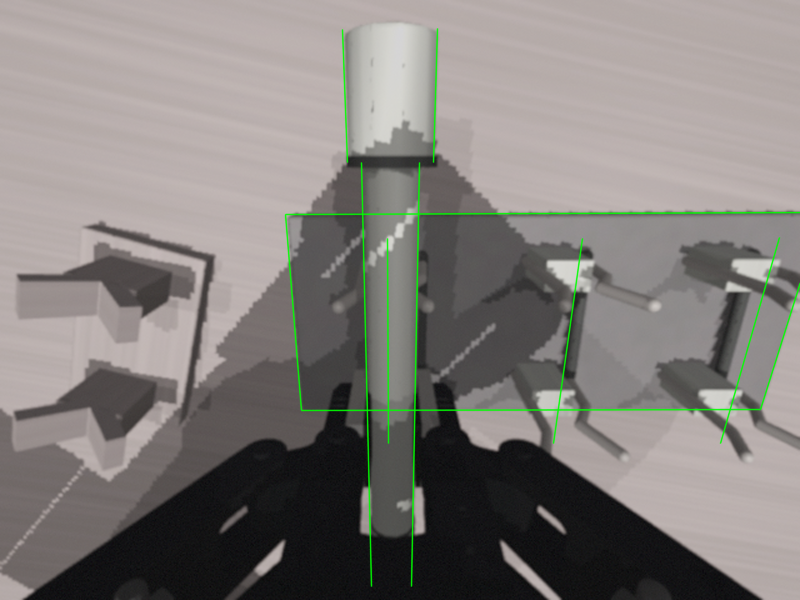

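>>> send_rows --pt "-0.1 -0.1 0 -0.9 0.5 4 1" --pt "-0.1 -0.1 0 -0.9 0.4 4 1" --pt "0 0 0 0 0 4 1" --pt "0 0 0 0 0 3 1" --pt "0 0 0 0 0 0 1"

```text
t: 19.1
tool_pos: [0.5268, -0.1785, 0.0812]
orientation: [179.9, 0.1, -78.4]
force: [0.3, -0.4, -1.6]
finger_gap: 0.0137
```

```bash
python3 - <<'E'
from pose import *
o=st(); T=T_tool(o); s=snap('wrist','w19')
r=ori(11.7,0)
plan([([.5270,-.1790,.06],r,5)],1)
E
```

```text
t 19.1 pos [ 0.5268 -0.1785  0.0812] rpy [ 1.7994e+02  9.0000e-02 -7.8390e+01] F [ 0.3 -0.4 -1.6] gap 0.0137 q [-30.8  32.5  91.3   0.   56.3  47.6]
seg 4.3 mm/row 0.03 deg/row
5
[[0.01, 0.02, -0.02, 0.1, -0.0, 4.3, 1], [0.01, 0.02, -0.02, 0.1, -0.0, 4.3, 1], [0.01, 0.02, -0.02, 0.1, -0.0, 4.3, 1], [0.01, 0.02, -0.02, 0.1, -0.0, 4.3, 1], [0.01, 0.02, -0.02, 0.1, -0.0, 4.3, 1]]
```

View pics/w19.png

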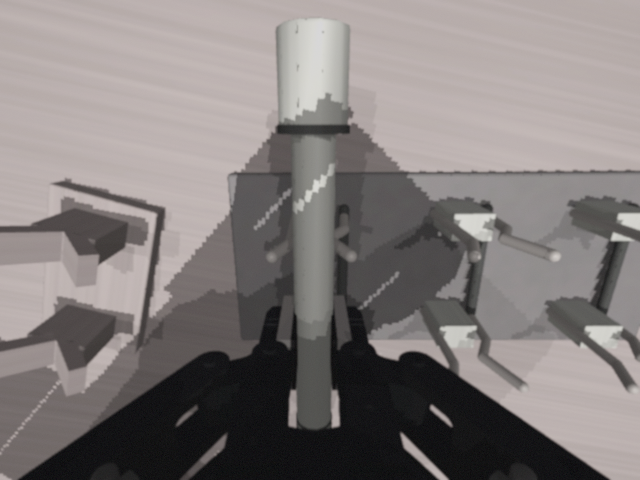

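>>> send_rows --pt "0 0 0 -0.2 0 4.3 1" --pt "0 0 0 -0.2 0 4.3 1" --pt "0 0 0 0 0 4.3 1" --pt "0 0 0 0 0 4.3 1"

```text
t: 19.55
tool_pos: [0.5272, -0.1779, 0.0638]
orientation: [-180.0, 0.1, -78.4]
force: [-1.7, 2.6, 9.7]
finger_gap: 0.0134
```

```bash
python3 - <<'E'
from pose import *
o=st(); print(o['moment'])
plan([([.5270,-.1790,.047],ori(11.7,0),5)],1)
E
```

```text
t 19.55 pos [ 0.5272 -0.1779  0.0638] rpy [-1.7997e+02  6.0000e-02 -7.8380e+01] F [-1.7  2.6  9.7] gap 0.0134 q [-30.7  34.   92.    0.1  54.1  47.6]
[0.29263528 0.24203032 0.06628562]
seg 3.4 mm/row 0.02 deg/row
5
[[-0.01, 0.01, -0.02, 0.2, 0.1, 3.4, 1], [-0.01, 0.01, -0.02, 0.2, 0.1, 3.4, 1], [-0.01, 0.01, -0.02, 0.2, 0.1, 3.4, 1], [-0.01, 0.01, -0.02, 0.2, 0.1, 3.4, 1], [-0.01, 0.01, -0.02, 0.2, 0.1, 3.4, 1]]
```

>>> send_rows --pt "0 0 0 0.1 0 3.6 1" --pt "0 0 0 0.1 0 3.6 1" --pt "0 0 0 0.1 0 3.6 1" --pt "0 0 0 0.1 0 3.5 1"

```text
t: 19.95
tool_pos: [0.5284, -0.1778, 0.0504]
orientation: [-179.8, -0.0, -78.4]
force: [-0.8, 0.8, -1.5]
finger_gap: 0.0133
```

```bash
python3 - <<'E'
from pose import *
o=st(); print(o['moment']); s=snap('wrist','w20'); 
snap('scene','s20'); im=cv2.imread('pics/s20.png'); cv2.imwrite('pics/e20.png',cv2.resize(im[150:260,130:330],None,fx=4,fy=4,interpolation=cv2.INTER_CUBIC))
E
```

```text
t 19.95 pos [ 0.5284 -0.1778  0.0504] rpy [-179.81   -0.    -78.36] F [-0.8  0.8 -1.5] gap 0.0133 q [-30.7  35.2  92.3   0.2  52.4  47.6]
[ 0.05135848  0.06698246 -0.08987086]
```

View pics/e20.png

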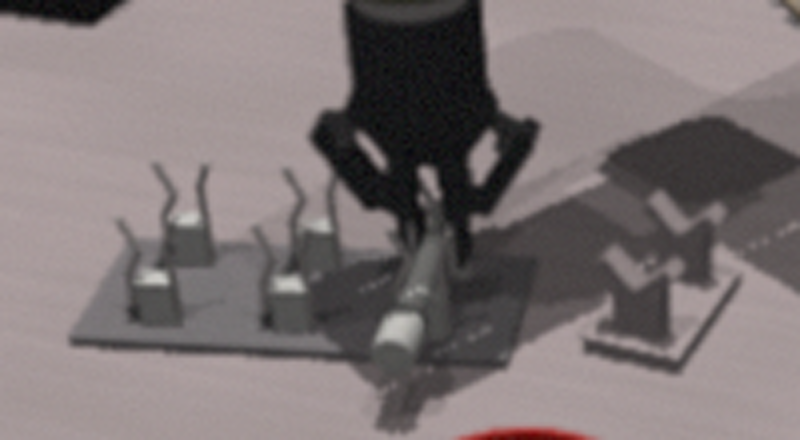

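View pics/w20.png

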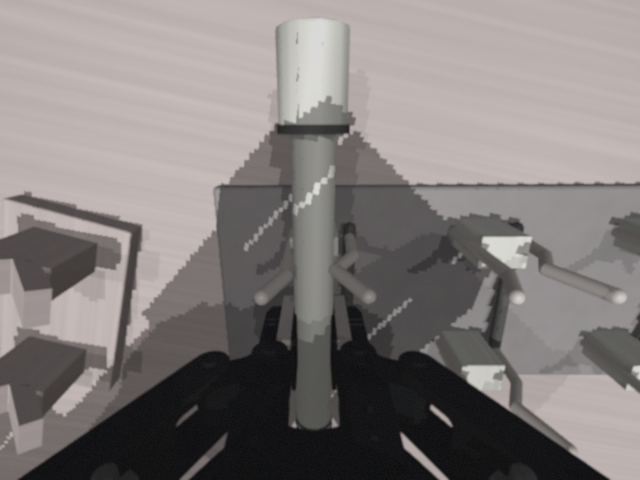

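>>> send_rows --pt "0 0 0 0.2 0 2 1" --pt "0 0 0 0.2 0 2 1" --pt "0 0 0 0 0 0 1"

```text
t: 20.35
tool_pos: [0.528, -0.1782, 0.0466]
orientation: [-179.9, 0.1, -78.4]
force: [-0.3, 1.2, -3.2]
finger_gap: 0.0134
```

```bash
python3 - <<'E'
from pose import *
o=st(); print(o['moment'])
E
```

```text
t 20.35 pos [ 0.528  -0.1782  0.0466] rpy [-1.799e+02  7.000e-02 -7.835e+01] F [-0.3  1.2 -3.2] gap 0.0134 q [-30.7  35.6  92.4   0.1  52.   47.5]
[0.1784646  0.03265375 0.03659436]
```

>>> send_rows --pt "0 0 0 0 0 1.5 1" --pt "0 0 0 0 0 1 1" --pt "0 0 0 0 0 0 1"

```text
t: 20.65
tool_pos: [0.5281, -0.1783, 0.0466]
orientation: [-179.9, 0.0, -78.3]
force: [-0.1, 0.7, -3.4]
finger_gap: 0.0134
```

```bash
python3 - <<'E'
from pose import *
o=st(); print(o['moment'])
E
```

```text
t 20.65 pos [ 0.5281 -0.1783  0.0466] rpy [-1.799e+02  4.000e-02 -7.833e+01] F [-0.1  0.7 -3.4] gap 0.0134 q [-30.7  35.6  92.4   0.1  52.   47.5]
[0.20917396 0.01007663 0.0115614 ]
```

>>> send_rows --pt "0 0 0 0 0 3 1" --pt "0 0 0 0 0 3 1"

```text
t: 20.85
tool_pos: [0.5283, -0.1784, 0.046]
orientation: [-179.9, -0.0, -78.3]
force: [-18.0, 9.3, 41.2]
finger_gap: 0.0136
```

>>> send_rows --pt "0 0 0 0 0 -0.5 1" --pt "0 0 0 0 0 0 1" --pt "0 0 0 0 0 0 0.75" --pt "0 0 0 0 0 0 0.6" --pt "0 0 0 0 0 0 0.6" --pt "0 0 0 0 0 0 0.6"

```text
t: 21.45
tool_pos: [0.5287, -0.179, 0.0465]
orientation: [-179.8, -0.1, -78.3]
force: [0.7, 0.5, 0.8]
finger_gap: 0.0346
```

```bash
python3 - <<'E'
from pose import *
o=st(); s=snap('wrist','w21')
r=ori(11.7,0)
plan([([.5280,-.1782,.1],r,4),([.47,-.14,.23],r,6)],.6)
E
```

```text
t 21.45 pos [ 0.5287 -0.179   0.0465] rpy [-1.7984e+02 -9.0000e-02 -7.8300e+01] F [0.7 0.5 0.8] gap 0.0346 q [-30.7  35.6  92.3   0.1  51.9  47.5]
seg 13.4 mm/row 0.04 deg/row
seg 24.6 mm/row 0.00 deg/row
10
[[-0.04, -0.02, -0.0, -0.2, 0.1, -13.4, 0.6], [-0.04, -0.02, -0.0, -0.2, 0.1, -13.4, 0.6], [-0.04, -0.02, -0.0, -0.2, 0.1, -13.4, 0.6], [-0.04, -0.02, -0.0, -0.2, 0.1, -13.4, 0.6], [0.0, 0.0, 0.0, -8.2, 8.2, -21.7, 0.6], [0.0, 0.0, 0.0, -8.2, 8.2, -21.7, 0.6], [0.0, 0.0, 0.0, -8.2, 8.2, -21.7, 0.6], [0.0, 0.0, 0.0, -8.2, 8.2, -21.7, 0.6], [0.0, 0.0, 0.0, -8.2, 8.2, -21.7, 0.6], [0.0, 0.0, 0.0, -8.2, 8.2, -21.7, 0.6]]
```

View pics/w21.png

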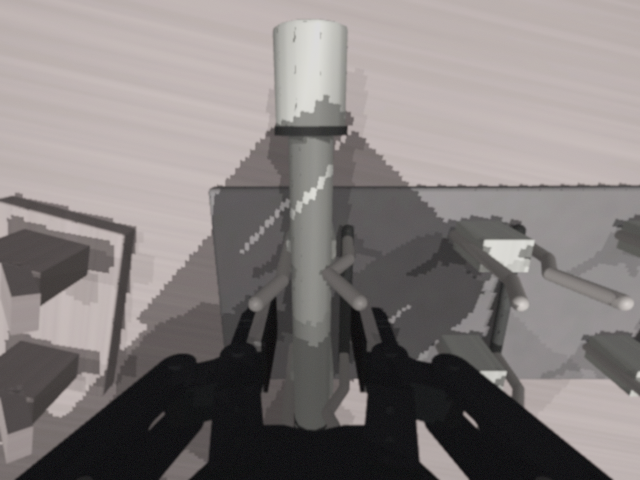

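>>> send_rows --pt "0 0 0 0 0 -13.4 0.6" --pt "0 0 0 0 0 -13.4 0.6" --pt "0 0 0 0 0 -13.4 0.6" --pt "0 0 0 0 0 -15 0.6" --pt "0 0 0 -8.2 8.2 -21.7 0.6" --pt "0 0 0 -8.2 8.2 -21.7 0.6" --pt "0 0 0 -8.2 8.2 -21.7 0.6" --pt "0 0 0 -8.2 8.2 -21.7 0.6" --pt "0 0 0 -8.2 8.2 -21.7 0.5" --pt "0 0 0 -8.2 8.2 -21.7 0.4" --pt "0 0 0 0 0 0 0.4"

```text
t: 22.6
tool_pos: [0.4677, -0.1393, 0.2515]
orientation: [-179.3, -0.6, -78.3]
force: [0.0, -0.2, -0.1]
finger_gap: 0.0515
```

```bash
python3 - <<'E'
from pose import *
o=st(); T=T_tool(o); s=snap('wrist','w22'); c=cam('wrist',s,T)
a=np.radians(11.7); ex=np.array([np.cos(a),np.sin(a),0]); ey=np.array([-np.sin(a),np.cos(a),0])
m=np.array([.5273,-.1792,.045])
overlay('w22',c,held(m,ex,ey)+rlines(.5435,-.2575,11.7)+vlines(.494,-.05,-4.7),(0,0,640,480),1.25,'o22')
r0=ori(30,0)
plan([([.46,.18,.32],ori(55,20),11)],.4)
E
```

```text
t 22.6 pos [ 0.4677 -0.1393  0.2515] rpy [-179.29   -0.6   -78.3 ] F [ 0.  -0.2 -0.1] gap 0.0515 q [-30.4  12.7  92.4   0.   74.   47.9]
seg 29.7 mm/row 4.30 deg/row
11
[[1.69, -0.75, -3.88, -28.5, -5.3, -6.6, 0.4], [1.69, -0.75, -3.88, -28.2, -7.4, -6.0, 0.4], [1.69, -0.75, -3.88, -27.7, -9.4, -5.4, 0.4], [1.69, -0.75, -3.88, -27.0, -11.4, -4.7, 0.4], [1.69, -0.75, -3.88, -26.3, -13.4, -4.0, 0.4], [1.69, -0.75, -3.88, -25.3, -15.2, -3.2, 0.4], [1.69, -0.75, -3.88, -24.3, -17.0, -2.4, 0.4], [1.69, -0.75, -3.88, -23.1, -18.7, -1.6, 0.4], [1.69, -0.75, -3.88, -21.8, -20.2, -0.7, 0.4], [1.69, -0.75, -3.88, -20.4, -21.7, 0.2, 0.4], [1.69, -0.75, -3.88, -18.9, -23.0, 1.1, 0.4]]
```

View pics/o22.png

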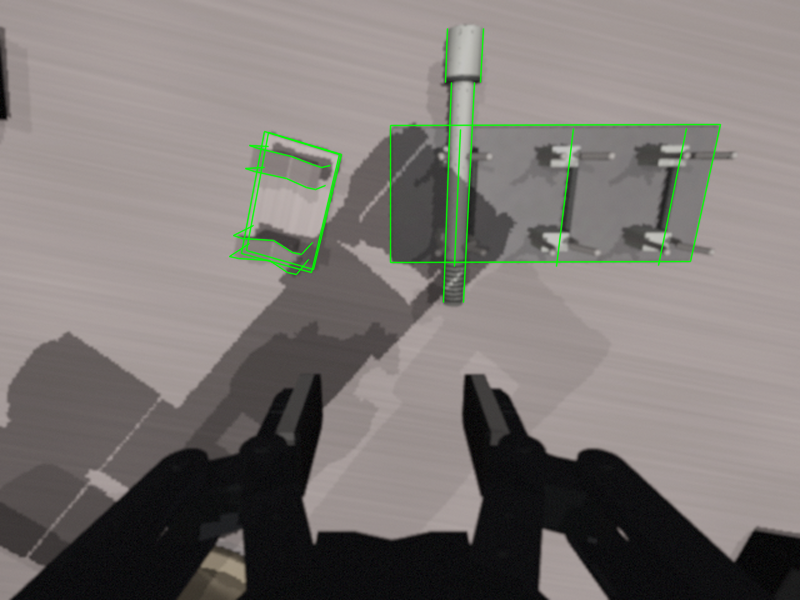

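```bash
python3 - <<'E'
from clr import *
h=np.array([.540,.281,.138]); m=np.array([.494,-.05,.055]); ps=np.radians(-4.7); u=np.array([np.cos(ps),np.sin(ps),0])
for al in (45,55,65):
  for psi in (30,60,75):
    r=ori(psi,al); q,c=ik(h,r,[12,25,100,45,35,20]); q2,c2=ik(h+[0,0,.12],r,q); q3,c3=ik(h-.1*r.apply([0,0,1]),r,q)
    print(al,psi,np.round(q),round(c,3),np.round(q2),round(c2,3),np.round(q3),round(c3,3))
  ax=ori(60,al).inv().apply([0,0,1])
  for roll in (0,15,25):
    rr=lay_ori(ax,u,roll); p=m+.073*u; q,c=ik(p,rr,[-14,60,50,-8,110,80]); print('  lay',roll,np.round(clear(p,rr),3),np.round(q),round(c,3))
E
```

```text
45 30 [ 11.  22. 111.  78.  13.  -1.] 0.0 [ 11.  11. 104.  33.  25.  46.] 0.0 [  8.   7. 119.  53.  20.  22.] 0.0
45 60 [  2.  26. 106.  65.  41. -16.] 0.0 [ 2. 15. 99. 51. 50.  4.] 0.0 [ -6.  13. 110.  56.  51. -11.] 0.0
45 75 [  0.  29. 100.  58.  54. -22.] 0.0 [ 0. 19. 93. 50. 63. -7.] 0.0 [ -8.  20. 102.  51.  64. -19.] 0.0
  lay 0 [0.035 0.063] [-15.  60.  54.  -7. 110.  80.] 0.0
  lay 15 [0.045 0.052] [-18.  61.  53.   1. 113.  71.] 0.0
  lay 25 [0.05  0.044] [-20.  62.  53.   7. 115.  64.] 0.0
55 30 [ 10.  23. 117. 129.  21. -52.] 0.0 [ 10.  10. 111.  72.  17.   7.] 0.0 [  5.   7. 127. 107.  21. -34.] 0.0
55 60 [ -0.  27. 110.  82.  46. -35.] 0.0 [ -0.  15. 104.  67.  51. -12.] 0.0 [-11.  15. 116.  72.  54. -30.] 0.0
55 75 [ -3.  31. 103.  70.  58. -34.] 0.0 [ -3.  20.  98.  62.  65. -18.] 0.0 [-13.  22. 106.  62.  68. -32.] 0.0
  lay 0 [0.059 0.075] [-15.  54.  62.  -6.  99.  81.] 0.0
  lay 15 [0.067 0.063] [-19.  55.  61.   4. 101.  70.] 0.0
  lay 25 [0.072 0.055] [-21.  56.  61.  10. 104.  64.] 0.0
65 30 [  9.  27. 121. 146.  36. -71.] 0.0 [  9.  11. 116. 119.  22. -40.] 0.0 [  2.  12. 134. 136.  37. -64.] 0.0
65 60 [ -3.  30. 113.  96.  54. -49.] 0.0 [ -3.  17. 109.  83.  54. -27.] 0.0 [-15.  20. 121.  85.  62. -46.] 0.0
65 75 [ -5.  34. 105.  80.  65. -45.] 0.0 [ -5.  22. 101.  73.  69. -28.] 0.0 [-16.  27. 109.  71.  73. -43.] 0.0
  lay 0 [0.079 0.086] [-16.  48.  70.  -5.  86.  80.] 0.0
  lay 15 [0.085 0.074] [-20.  49.  69.   6.  90.  69.] 0.0
  lay 25 [0.089 0.065] [-23.  51.  69.  13.  93.  63.] 0.0
```

```bash
python3 - <<'E'
from h import *
h=np.array([.540,.281,.138]); r=ori(60,50); z=r.apply([0,0,1])
plan([(h-.1*z,r,12)],.4)
E
```

```text
seg 29.9 mm/row 5.68 deg/row
12
[[3.88, -1.81, -3.73, -28.4, -8.7, 3.8, 0.4], [3.88, -1.81, -3.73, -27.6, -10.2, 5.3, 0.4], [3.88, -1.81, -3.73, -26.7, -11.6, 6.9, 0.4], [3.88, -1.81, -3.73, -25.7, -12.8, 8.6, 0.4], [3.88, -1.81, -3.73, -24.5, -13.7, 10.3, 0.4], [3.88, -1.81, -3.73, -23.2, -14.5, 12.0, 0.4], [3.88, -1.81, -3.73, -21.8, -15.1, 13.7, 0.4], [3.88, -1.81, -3.73, -20.4, -15.5, 15.4, 0.4], [3.88, -1.81, -3.73, -18.8, -15.7, 17.1, 0.4], [3.88, -1.81, -3.73, -17.3, -15.7, 18.7, 0.4], [3.88, -1.81, -3.73, -15.6, -15.4, 20.3, 0.4], [3.88, -1.81, -3.73, -14.0, -15.0, 21.8, 0.4]]
```

>>> send_rows --pt "3.9 -1.8 -3.7 -28.4 -8.7 3.8 0.4" --pt "3.9 -1.8 -3.7 -27.6 -10.2 5.3 0.4" --pt "3.9 -1.8 -3.7 -26.7 -11.6 6.9 0.4" --pt "3.9 -1.8 -3.7 -25.7 -12.8 8.6 0.4" --pt "3.9 -1.8 -3.7 -24.5 -13.7 10.3 0.4" --pt "3.9 -1.8 -3.7 -23.2 -14.5 12.0 0.4" --pt "3.9 -1.8 -3.7 -21.8 -15.1 13.7 0.4" --pt "3.9 -1.8 -3.7 -20.4 -15.5 15.4 0.4" --pt "3.9 -1.8 -3.7 -18.8 -15.7 17.1 0.4" --pt "3.9 -1.8 -3.7 -17.3 -15.7 18.7 0.4" --pt "3.8 -1.8 -3.7 -15.6 -15.4 18 0.4" --pt "3.8 -1.8 -3.7 -14.0 -15.0 10 0.4"

```text
t: 23.85
tool_pos: [0.4953, 0.2163, 0.2086]
orientation: [-128.5, -0.5, -29.2]
force: [-0.3, 0.6, 0.6]
finger_gap: 0.0512
```

```bash
python3 - <<'E'
from pose import *
o=st(); T=T_tool(o); s=snap('wrist','w23'); c=cam('wrist',s,T)
f=np.array([.540,.281,.01]); n=T[:3,0]; up=np.array([0,0,1.])
overlay('w23',c,held(f+[0,0,.055],up,n,.055),(0,0,640,480),1.25,'o23')
st_=snap('top','t23')
h=np.array([.540,.281,.138]); r=ori(60,50); z=r.apply([0,0,1])
plan([(h-.045*z,r,4)],.4)
E
```

```text
t 23.85 pos [0.4953 0.2163 0.2086] rpy [-128.55   -0.52  -29.24] F [-0.3  0.6  0.6] gap 0.0512 q [ -8.8  13.  114.5  66.   53.1 -22.7]
seg 15.3 mm/row 0.40 deg/row
4
[[-0.34, 0.08, 0.2, 1.7, 1.2, 15.1, 0.4], [-0.34, 0.08, 0.2, 1.7, 1.1, 15.1, 0.4], [-0.34, 0.08, 0.2, 1.7, 1.0, 15.1, 0.4], [-0.34, 0.08, 0.2, 1.7, 0.9, 15.1, 0.4]]
```

View pics/o23.png

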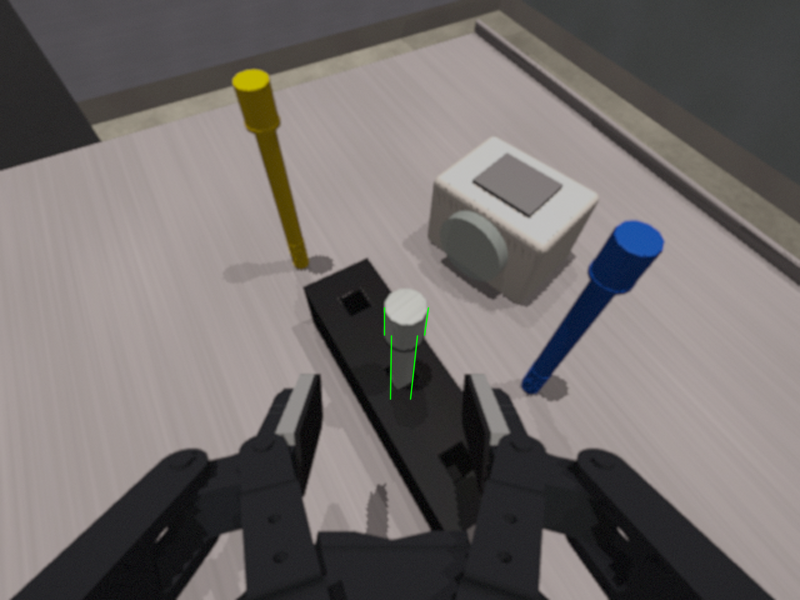

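>>> send_rows --pt "-0.3 0.1 0.2 1.7 1.2 15.1 0.4" --pt "-0.3 0.1 0.2 1.7 1.1 15.1 0.4" --pt "-0.4 0.1 0.2 1.7 1.0 15.1 0.4" --pt "-0.4 0.1 0.2 1.7 0.9 12 0.4" --pt "0 0 0 0 0 0 0.4"

```text
t: 24.45
tool_pos: [0.5242, 0.246, 0.1662]
orientation: [-130.6, 0.1, -30.7]
force: [-0.9, -0.7, 0.1]
finger_gap: 0.0511
```

```bash
python3 - <<'E'
from pose import *
o=st(); T=T_tool(o); s=snap('wrist','w24'); c=cam('wrist',s,T)
f=np.array([.540,.281,.01]); n=T[:3,0]; up=np.array([0,0,1.])
overlay('w24',c,held(f+[0,0,.055],up,n,.055),(0,0,640,480),1.25,'o24')
h=np.array([.540,.281,.138]); r=ori(60,50); z=r.apply([0,0,1])
plan([(h,r,5)],.4)
E
```

```text
t 24.45 pos [0.5242 0.246  0.1662] rpy [-1.3063e+02  1.3000e-01 -3.0690e+01] F [-0.9 -0.7  0.1] gap 0.0511 q [ -3.3  20.6 110.8  69.   46.3 -22.4]
seg 9.6 mm/row 0.18 deg/row
5
[[0.12, -0.09, -0.1, -0.9, -0.6, 9.6, 0.4], [0.12, -0.09, -0.1, -0.8, -0.6, 9.6, 0.4], [0.12, -0.09, -0.1, -0.8, -0.6, 9.6, 0.4], [0.12, -0.09, -0.1, -0.8, -0.6, 9.6, 0.4], [0.12, -0.09, -0.1, -0.8, -0.6, 9.6, 0.4]]
```

View pics/o24.png

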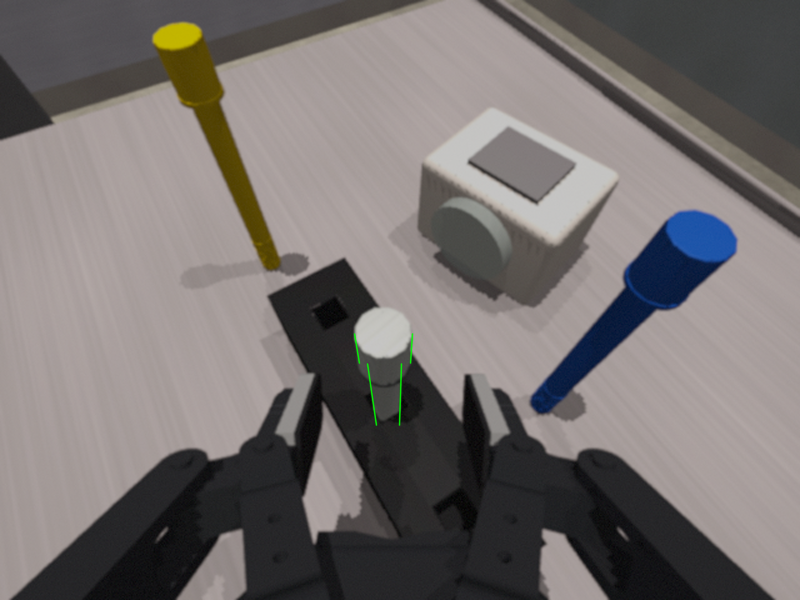

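>>> send_rows --pt "0.1 -0.1 -0.1 -0.9 -0.6 9.6 0.4" --pt "0.1 -0.1 -0.1 -0.9 -0.6 9.6 0.4" --pt "0.1 -0.1 -0.1 -0.9 -0.6 9.6 0.4" --pt "0.1 -0.1 -0.1 -0.9 -0.6 9.6 0.4" --pt "0.1 -0.1 -0.1 -0.9 -0.6 6.6 0.4" --pt "0 0 0 0 0 0 0.4" --pt "0 0 0 0 0 0 0.4"

```text
t: 25.2
tool_pos: [0.5399, 0.2814, 0.1381]
orientation: [-130.1, 0.0, -30.0]
force: [0.1, -0.2, 0.3]
finger_gap: 0.051
```

```bash
python3 - <<'E'
from h import *
o=st()
h=np.array([.540,.281,.137]); r=ori(60,50)
plan([(h,r,2)],.4)
snap('wrist','w25')
E
```

```text
t 25.2 pos [0.5399 0.2814 0.1381] rpy [-1.3007e+02  2.0000e-02 -2.9990e+01] F [ 0.1 -0.2  0.3] gap 0.051 q [  1.1  26.2 108.   74.1  43.  -25.6]
seg 0.6 mm/row 0.04 deg/row
2
[[0.04, 0.01, -0.0, 0.2, 0.5, 0.2, 0.4], [0.04, 0.01, -0.0, 0.2, 0.5, 0.2, 0.4]]
```

View pics/w25.png

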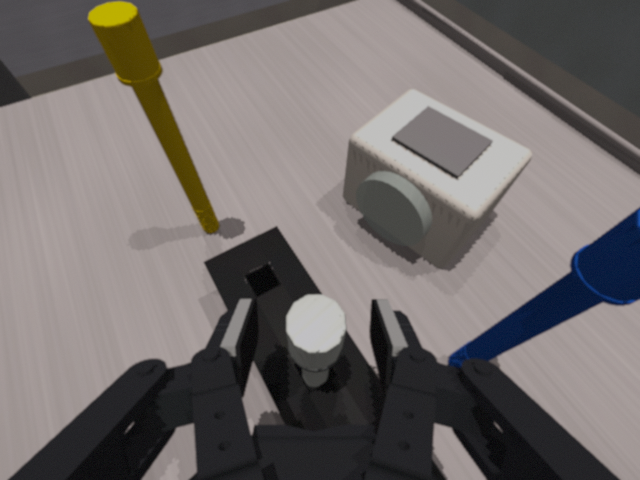

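Aligned and centred between the fingers (head at 316,323). Closing now.

>>> send_rows --pt "0 0 0 0.3 0 0 0.65" --pt "0 0 0 0 0 0 0.9" --pt "0 0 0 0 0 0 1" --pt "0 0 0 0 0 0 1" --pt "0 0 0 0 0 0 1" --pt "0 0 0 0 0 0 1" --force 80

```text
t: 25.85
tool_pos: [0.5403, 0.2804, 0.1388]
orientation: [-130.1, -0.0, -30.1]
force: [-0.2, 0.6, 0.1]
finger_gap: 0.0218
```

```bash
python3 - <<'E'
from h import *
o=st(); p=np.array(o['tool_pos']); Rt=R.from_euler('xyz',o['orientation'],degrees=True)
print('ax',Rt.inv().apply([0,0,1]))
plan([(p+[0,0,.13],Rt,10)],1)
E
```

```text
t 25.85 pos [0.5403 0.2804 0.1388] rpy [-1.3006e+02 -4.0000e-02 -3.0060e+01] F [-0.2  0.6  0.1] gap 0.0218 q [  0.9  26.1 108.   74.   43.  -25.6]
ax [ 6.61903902e-04 -7.65396693e-01 -6.43558439e-01]
seg 13.0 mm/row 0.00 deg/row
10
[[0.0, 0.0, 0.0, 0.0, -10.0, -8.4, 1], [0.0, 0.0, 0.0, 0.0, -10.0, -8.4, 1], [0.0, 0.0, 0.0, 0.0, -10.0, -8.4, 1], [0.0, 0.0, 0.0, 0.0, -10.0, -8.4, 1], [0.0, 0.0, 0.0, 0.0, -10.0, -8.4, 1], [0.0, 0.0, 0.0, 0.0, -10.0, -8.4, 1], [0.0, 0.0, 0.0, 0.0, -10.0, -8.4, 1], [0.0, 0.0, 0.0, 0.0, -10.0, -8.4, 1], [0.0, 0.0, 0.0, 0.0, -10.0, -8.4, 1], [0.0, 0.0, 0.0, 0.0, -10.0, -8.4, 1]]
```

>>> send_rows --pt "0 0 0 0 -5 -4.2 1" --pt "0 0 0 0 -10.0 -8.4 1" --pt "0 0 0 0 -10.0 -8.4 1" --pt "0 0 0 0 -10.0 -8.4 1" --pt "0 0 0 0 -10.0 -8.4 1" --pt "0 0 0 0 -10.0 -8.4 1" --pt "0 0 0 0 -10.0 -8.4 1" --pt "0 0 0 0 -10.0 -8.4 1" --pt "0 0 0 0 -10.0 -8.4 1" --pt "0 0 0 0 -10.0 -8.4 1" --pt "0 0 0 0 -5.0 -4.2 1"

```text
t: 26.95
tool_pos: [0.5392, 0.2802, 0.277]
orientation: [-130.3, -0.0, -30.1]
force: [-0.1, -0.2, -0.7]
finger_gap: 0.0219
```

```bash
python3 - <<'E'
from clr import *
from pose import *
o=st(); s=snap('wrist','w26'); ss=snap('scene','s26'); cs=cam('scene',ss); p=np.array(o['tool_pos']); 
im=cv2.imread('pics/s26.png'); cv2.imwrite('pics/e26.png',cv2.resize(im[90:270,370:570],None,fx=3,fy=3,interpolation=cv2.INTER_CUBIC))
r1=ori(30,0); P=np.array([.45,.18,.35])
ax=np.array([.0007,-.7654,-.6436]); m=np.array([.494,-.05,.055]); ps=np.radians(-4.7); u=np.array([np.cos(ps),np.sin(ps),0])
rf=lay_ori(ax,u,0); pf=m+.0738*u+[0,0,.15]
plan([(P,r1,11)],1)
sl=Slerp([0,1],R.concatenate([r1,rf])); print(pf,np.degrees((r1.inv()*rf).magnitude()))
for s in (.33,.66,1):
    q,c=ik(P+(pf-P)*s,sl(s),[-5,30,60,0,90,70]); foot=P+(pf-P)*s-sl(s).apply(ax)*.129; print(np.round(q),round(c,3),'foot',np.round(foot,3))
E
```

```text
t 26.95 pos [0.5392 0.2802 0.277 ] rpy [-1.3026e+02 -3.0000e-02 -3.0110e+01] F [-0.1 -0.2 -0.7] gap 0.0219 q [  1.   13.7 100.4  56.7  51.4  -0.5]
seg 13.9 mm/row 5.23 deg/row
11
[[-4.42, 1.18, 2.54, -2.4, 2.6, -13.4, 1], [-4.42, 1.18, 2.54, -2.0, 3.8, -13.2, 1], [-4.42, 1.18, 2.54, -1.6, 4.8, -12.9, 1], [-4.42, 1.18, 2.54, -1.1, 5.9, -12.6, 1], [-4.42, 1.18, 2.54, -0.5, 6.9, -12.1, 1], [-4.42, 1.18, 2.54, 0.0, 7.8, -11.5, 1], [-4.42, 1.18, 2.54, 0.6, 8.6, -10.9, 1], [-4.42, 1.18, 2.54, 1.2, 9.4, -10.2, 1], [-4.42, 1.18, 2.54, 1.9, 10.1, -9.4, 1], [-4.42, 1.18, 2.54, 2.5, 10.7, -8.5, 1], [-4.42, 1.18, 2.54, 3.2, 11.2, -7.6, 1]]
[ 0.56755184 -0.05604706  0.205     ] 52.52812253478451
[-1. 20. 76. -2. 97. 70.] 0.0 foot [0.379 0.068 0.244]
[ -8.  33.  67.  -4. 107.  74.] 0.0 foot [0.403 0.01  0.224]
[-15.  49.  51.  -7. 120.  79.] 0.0 foot [ 0.439 -0.045  0.205]
```

View pics/e26.png

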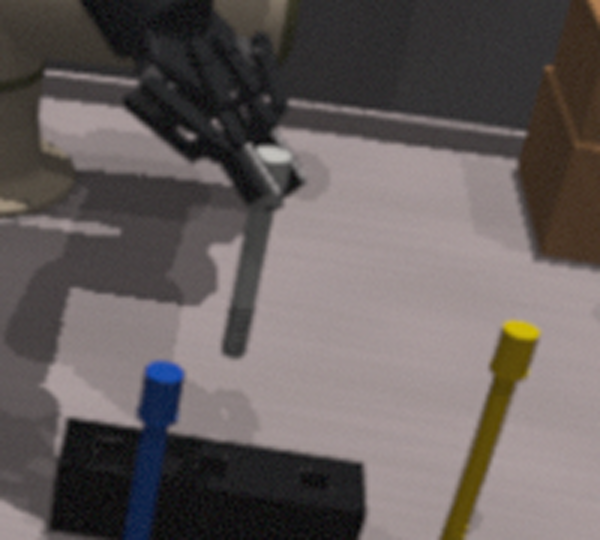

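Bolt is out and clear: head at zoom (273,160), foot at (233,350), above the empty stand. Moving on to the V-block.

>>> send_rows --pt "-4.4 1.2 2.5 -2.4 2.6 -13.4 1" --pt "-4.4 1.2 2.5 -2.0 3.8 -13.2 1" --pt "-4.4 1.2 2.5 -1.6 4.8 -12.9 1" --pt "-4.4 1.2 2.5 -1.1 5.9 -12.6 1" --pt "-4.4 1.2 2.5 -0.5 6.9 -12.1 1" --pt "-4.4 1.2 2.5 0.0 7.8 -11.5 1" --pt "-4.4 1.2 2.5 0.6 8.6 -10.9 1" --pt "-4.4 1.2 2.5 1.2 9.4 -10.2 1" --pt "-4.4 1.2 2.5 1.9 10.1 -9.4 1" --pt "-4.4 1.2 2.5 2.5 10.7 -8.5 1" --pt "-4.4 1.2 2.5 3.2 11.2 -7.6 1" --pt "0 0 0 0 0 0 1"

```text
t: 28.25
tool_pos: [0.4439, 0.1769, 0.3461]
orientation: [177.5, -0.6, -60.9]
force: [0.0, -0.6, -1.3]
finger_gap: 0.0222
```

```bash
python3 - <<'E'
from clr import *
from pose import *
o=st(); T=T_tool(o); s=snap('wrist','w27'); c=cam('wrist',s,T); stp=snap('top','t27'); ct=cam('top',stp)
V=vlines(.494,-.05,-4.7)
overlay('t27',ct,V+rlines(.5435,-.2575,11.7),(320,215,480,325),5,'o27t')
overlay('w27',c,V,(320,100,640,340),2.5,'o27w')
ax=np.array([.0007,-.7654,-.6436]); m=np.array([.494,-.05,.055]); ps=np.radians(-4.7); u=np.array([np.cos(ps),np.sin(ps),0])
rf=lay_ori(ax,u,0); pf=m+.0738*u+[0,0,.15]
plan([(pf,rf,10)],1)
E
```

```text
t 28.25 pos [0.4439 0.1769 0.3461] rpy [177.52  -0.59 -60.93] F [ 0.  -0.6 -1.3] gap 0.0222 q [ 8.4 10.2 81.5 -1.4 90.4 69.3]
seg 29.9 mm/row 5.03 deg/row
10
[[-3.67, -1.3, 3.19, 26.3, -0.0, 14.3, 1], [-3.67, -1.3, 3.19, 26.5, -2.4, 13.6, 1], [-3.67, -1.3, 3.19, 26.6, -4.7, 12.8, 1], [-3.67, -1.3, 3.19, 26.6, -7.0, 11.8, 1], [-3.67, -1.3, 3.19, 26.4, -9.2, 10.7, 1], [-3.67, -1.3, 3.19, 26.0, -11.3, 9.4, 1], [-3.67, -1.3, 3.19, 25.5, -13.3, 8.1, 1], [-3.67, -1.3, 3.19, 24.9, -15.2, 6.6, 1], [-3.67, -1.3, 3.19, 24.1, -16.9, 5.0, 1], [-3.67, -1.3, 3.19, 23.2, -18.5, 3.3, 1]]
```

View pics/o27t.png

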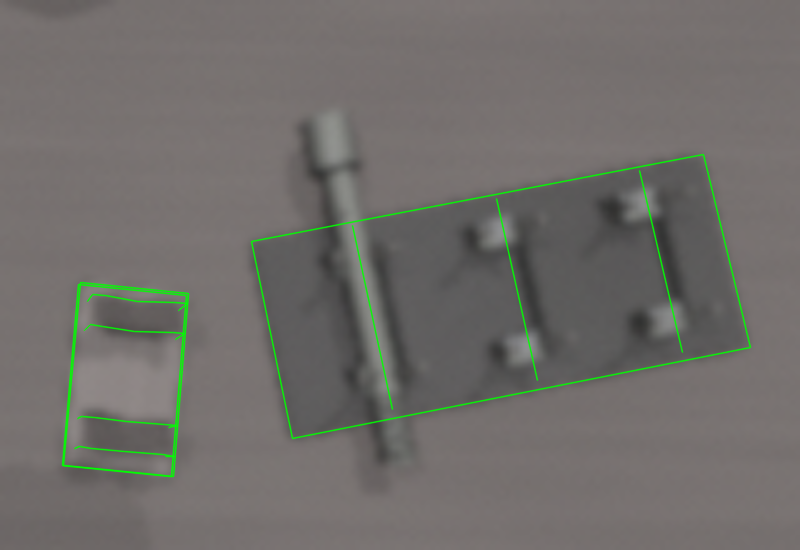

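View pics/o27w.png

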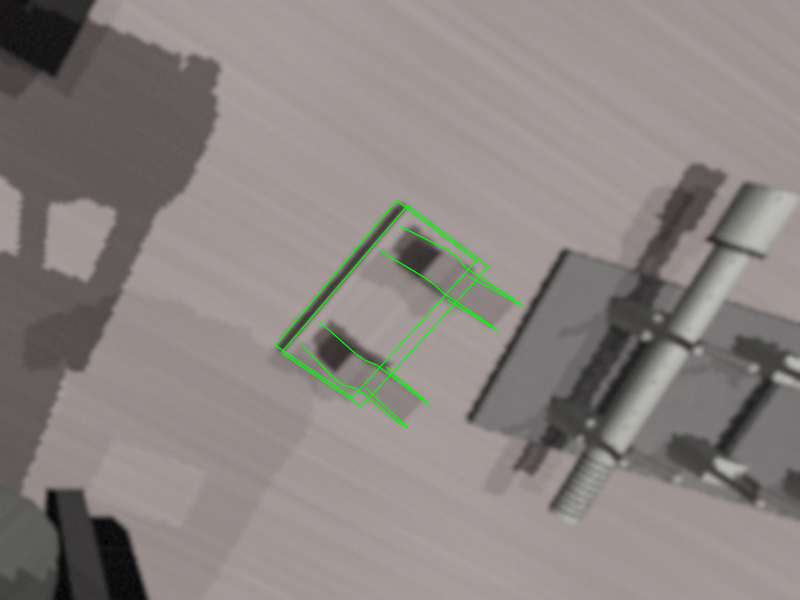

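>>> send_rows --pt "-3.7 -1.3 3.2 26.3 0 14.3 1" --pt "-3.7 -1.3 3.2 26.5 -2.4 13.6 1" --pt "-3.7 -1.3 3.2 26.6 -4.7 12.8 1" --pt "-3.7 -1.3 3.2 26.6 -7.0 11.8 1" --pt "-3.7 -1.3 3.2 26.4 -9.2 10.7 1" --pt "-3.7 -1.3 3.2 26.0 -11.3 9.4 1" --pt "-3.7 -1.3 3.2 25.5 -13.3 8.1 1" --pt "-3.7 -1.3 3.2 24.9 -15.2 6.6 1" --pt "-3.6 -1.3 3.2 24.1 -16.9 5.0 1" --pt "-3.6 -1.3 3.2 18 -14 3.3 1" --pt "0 0 0 0 0 0 1"

```text
t: 29.45
tool_pos: [0.5664, -0.0573, 0.1907]
orientation: [138.9, 1.1, -95.4]
force: [-0.4, 0.8, -2.3]
finger_gap: 0.0217
```

```bash
python3 - <<'E'
from clr import *
o=st(); ax=np.array([.0007,-.7654,-.6436]); m=np.array([.494,-.05,.055]); ps=np.radians(-4.7); u=np.array([np.cos(ps),np.sin(ps),0])
rf=lay_ori(ax,u,0); pf=m+.0738*u
print(clear(np.array(o['tool_pos']),R.from_euler('xyz',o['orientation'],degrees=True)))
plan([(pf+[0,0,.035],rf,8)],1)
E
```

```text
t 29.45 pos [ 0.5664 -0.0573  0.1907] rpy [138.93   1.08 -95.37] F [-0.4  0.8 -2.3] gap 0.0217 q [-15.2  49.5  52.   -6.4 119.1  78.7]
(np.float64(0.13610724847788194), np.float64(0.20274029197407878))
seg 12.6 mm/row 0.20 deg/row
8
[[0.12, 0.16, 0.02, 0.1, -8.4, 9.4, 1], [0.12, 0.16, 0.02, 0.0, -8.3, 9.4, 1], [0.12, 0.16, 0.02, 0.0, -8.3, 9.4, 1], [0.12, 0.16, 0.02, -0.0, -8.3, 9.5, 1], [0.12, 0.16, 0.02, -0.0, -8.3, 9.5, 1], [0.12, 0.16, 0.02, -0.1, -8.3, 9.5, 1], [0.12, 0.16, 0.02, -0.1, -8.2, 9.5, 1], [0.12, 0.16, 0.02, -0.1, -8.2, 9.5, 1]]
```

>>> send_rows --pt "0.1 0.2 0 0 -8.4 9.4 1" --pt "0.1 0.2 0 0 -8.3 9.4 1" --pt "0.1 0.2 0 0 -8.3 9.4 1" --pt "0.1 0.1 0 0 -8.3 9.5 1" --pt "0.1 0.1 0 0 -8.3 9.5 1" --pt "0.1 0.1 0 -0.1 -8.3 9.5 1" --pt "0.1 0.1 0 -0.1 -8.2 9.5 1" --pt "0.1 0.1 0 -0.1 -6 7 1" --pt "0 0 0 0 0 0 1"

```text
t: 30.35
tool_pos: [0.5673, -0.0526, 0.0849]
orientation: [140.1, 0.5, -94.2]
force: [-0.0, 0.1, -0.7]
finger_gap: 0.0217
```

```bash
python3 - <<'E'
from clr import *
from pose import *
o=st(); ax=np.array([.0007,-.7654,-.6436]); m=np.array([.494,-.05,.055]); ps=np.radians(-4.7); u=np.array([np.cos(ps),np.sin(ps),0])
rf=lay_ori(ax,u,0); pf=m+.0738*u
p=np.array(o['tool_pos']); Rt=R.from_euler('xyz',o['orientation'],degrees=True); a=Rt.apply(ax); print(a,p-.0738*a)
snap('scene','s29'); im=cv2.imread('pics/s29.png'); cv2.imwrite('pics/e29.png',cv2.resize(im[150:270,210:370],None,fx=5,fy=5,interpolation=cv2.INTER_CUBIC))
plan([(pf+[0,0,.005],rf,5)],1)
E
```

```text
t 30.35 pos [ 0.5673 -0.0526  0.0849] rpy [140.13   0.46 -94.22] F [-0.   0.1 -0.7] gap 0.0217 q [-14.5  54.9  57.4  -6.5 107.   79.9]
[ 0.99725853 -0.07431869  0.00328218] [ 0.49366836 -0.04708904  0.08469801]
seg 5.2 mm/row 0.14 deg/row
5
[[-0.05, 0.01, 0.13, 0.7, -3.3, 3.9, 1], [-0.05, 0.01, 0.13, 0.7, -3.3, 3.9, 1], [-0.05, 0.01, 0.13, 0.7, -3.3, 3.9, 1], [-0.05, 0.01, 0.13, 0.7, -3.3, 3.9, 1], [-0.05, 0.01, 0.13, 0.7, -3.3, 3.9, 1]]
```

View pics/e29.png

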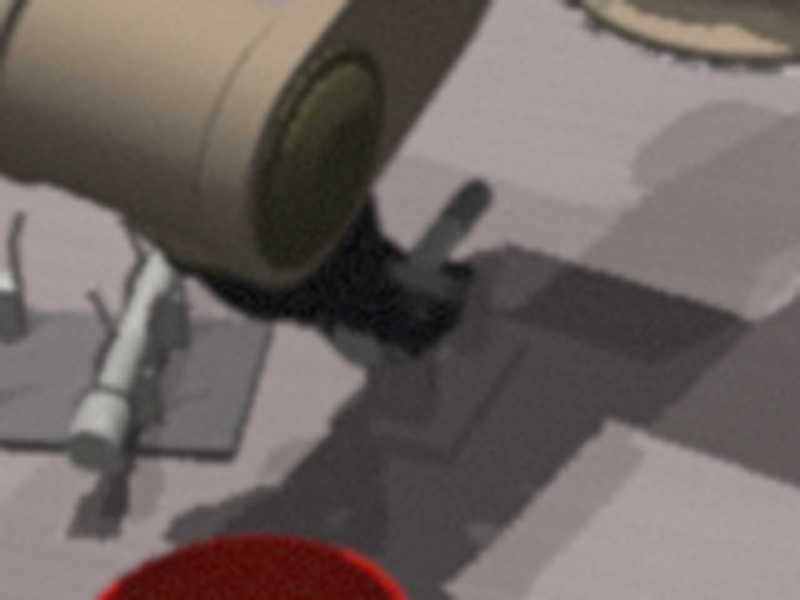

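>>> send_rows --pt "0 0 0.1 0.7 -3.3 3.9 1" --pt "0 0 0.1 0.7 -3.3 3.9 1" --pt "0 0 0.1 0.7 -3.3 3.9 1" --pt "-0.1 0 0.2 0.7 -3.3 3.9 1" --pt "-0.1 0 0.2 0.7 -2.5 3.0 1" --pt "0 0 0 0 0 0 1"

```text
t: 31.0
tool_pos: [0.5681, -0.0568, 0.0605]
orientation: [140.1, -0.1, -94.8]
force: [-0.2, -1.3, -0.5]
finger_gap: 0.0217
```

```bash
python3 - <<'E'
from clr import *
o=st(); ax=np.array([.0007,-.7654,-.6436]); m=np.array([.494,-.05,.055]); ps=np.radians(-4.7); u=np.array([np.cos(ps),np.sin(ps),0])
rf=lay_ori(ax,u,0); pf=m+.0738*u
p=np.array(o['tool_pos']); Rt=R.from_euler('xyz',o['orientation'],degrees=True); a=Rt.apply(ax); print(a,p-.0738*a)
plan([(pf+[0,0,.001],rf,3)],1)
E
```

```text
t 31.0 pos [ 0.5681 -0.0568  0.0605] rpy [ 1.4012e+02 -8.0000e-02 -9.4840e+01] F [-0.2 -1.3 -0.5] gap 0.0217 q [-14.8  56.8  57.6  -6.6 105.   80.7]
[ 0.99640248 -0.08503672  0.00307509] [ 0.4945487  -0.0505413   0.06022834]
seg 1.5 mm/row 0.08 deg/row
3
[[-0.06, 0.01, -0.05, -0.2, -0.8, 1.3, 1], [-0.06, 0.01, -0.05, -0.2, -0.8, 1.3, 1], [-0.06, 0.01, -0.05, -0.2, -0.8, 1.3, 1]]
```

>>> send_rows --pt "-0.1 0 0 -0.2 -0.7 0.9 1" --pt "-0.1 0 0 -0.1 -0.7 0.9 1" --pt "0 0 0 0 -0.5 0.6 1"

```text
t: 31.3
tool_pos: [0.5682, -0.0565, 0.0576]
orientation: [139.9, -0.1, -94.8]
force: [0.6, 0.9, 1.0]
finger_gap: 0.0221
```

>>> send_rows --pt "0 0 0 0 -0.7 0.8 1" --pt "0 0 0 0 -0.7 0.8 1"

```text
t: 31.5
tool_pos: [0.5682, -0.0562, 0.0567]
orientation: [139.9, -0.1, -94.9]
force: [-0.4, 1.1, 7.5]
finger_gap: 0.0215
```

>>> send_rows --pt "0 0 0 0 0 0 0.7" --pt "0 0 0 0 0 0 0.55" --pt "0 0 0 0 0 0 0.5" --pt "0 0 0 0 0 0 0.5" --pt "0 0 0 0 0 -10 0.5" --pt "0 0 0 0 0 -12.5 0.5" --pt "0 0 0 0 0 -12.5 0.5" --pt "0 0 0 0 8 -16 0.5" --pt "0 0 0 0 11.5 -14 0.5" --pt "0 0 0 0 11.5 -14 0.5" --pt "0 0 0 0 11.5 -14 0.5" --pt "0 0 0 0 11.5 -14 0.5"

```text
t: 32.7
tool_pos: [0.5959, -0.0587, 0.1737]
orientation: [139.6, -0.0, -94.8]
force: [0.8, -0.9, -0.3]
finger_gap: 0.0426
```

```bash
python3 - <<'E'
from h import *
st(); plan([([.46,-.047,.21],ori(-4.7,0),9)],.4)
E
```

```text
t 32.7 pos [ 0.5959 -0.0587  0.1737] rpy [ 1.3956e+02 -3.0000e-02 -9.4850e+01] F [ 0.8 -0.9 -0.3] gap 0.0426 q [-14.4  54.5  44.8  -7.2 120.6  79.1]
seg 15.7 mm/row 4.49 deg/row
9
[[4.49, 0.0, -0.02, -0.0, 14.2, 6.8, 0.4], [4.49, 0.0, -0.02, -0.0, 14.6, 5.6, 0.4], [4.49, 0.0, -0.02, -0.0, 15.0, 4.5, 0.4], [4.49, 0.0, -0.02, -0.0, 15.3, 3.3, 0.4], [4.49, 0.0, -0.02, -0.0, 15.6, 2.1, 0.4], [4.49, 0.0, -0.02, -0.0, 15.7, 0.8, 0.4], [4.49, 0.0, -0.02, -0.0, 15.7, -0.4, 0.4], [4.49, 0.0, -0.02, -0.0, 15.6, -1.6, 0.4], [4.49, 0.0, -0.02, -0.1, 15.4, -2.8, 0.4]]
```

>>> send_rows --pt "4.5 0 0 0 14.2 6.8 0.4" --pt "4.5 0 0 0 14.6 5.6 0.4" --pt "4.5 0 0 0 15.0 4.5 0.4" --pt "4.5 0 0 0 15.3 3.3 0.4" --pt "4.5 0 0 0 15.6 2.1 0.4" --pt "4.5 0 0 0 15.7 0.8 0.4" --pt "4.5 0 0 0 15.7 -0.4 0.4" --pt "4.5 0 0 0 15.6 -1.6 0.4" --pt "4.4 0 0 0 10 -2.8 0.4" --pt "0 0 0 0 0 0 0.4"

```text
t: 33.7
tool_pos: [0.46, -0.0473, 0.2097]
orientation: [-178.1, -0.2, -94.9]
force: [0.6, -0.1, 0.3]
finger_gap: 0.0511
```

```bash
python3 - <<'E'
from pose import *
o=st(); T=T_tool(o); s=snap('wrist','w33'); c=cam('wrist',s,T)
ps=np.radians(-4.7); u=np.array([np.cos(ps),np.sin(ps),0]); m=np.array([.494,-.05,.055]); n=np.array([-u[1],u[0],0])
overlay('w33',c,held(m,u,n,.055)+vlines(.494,-.05,-4.7),(160,0,480,320),2.5,'o33')
plan([([.494,-.05,.12],ori(-4.7,0),7)],.4)
E
```

```text
t 33.7 pos [ 0.46   -0.0473  0.2097] rpy [-178.06   -0.19  -94.91] F [ 0.6 -0.1  0.3] gap 0.0511 q [-20.6  11.3 100.8   0.4  66.   74.1]
seg 13.6 mm/row 0.27 deg/row
7
[[-0.27, -0.03, -0.03, -0.1, -4.3, 12.9, 0.4], [-0.27, -0.03, -0.03, -0.1, -4.4, 12.9, 0.4], [-0.27, -0.03, -0.03, -0.1, -4.4, 12.9, 0.4], [-0.27, -0.03, -0.03, -0.1, -4.5, 12.9, 0.4], [-0.27, -0.03, -0.03, -0.1, -4.6, 12.9, 0.4], [-0.27, -0.03, -0.03, -0.1, -4.6, 12.8, 0.4], [-0.27, -0.03, -0.03, -0.1, -4.7, 12.8, 0.4]]
```

View pics/o33.png

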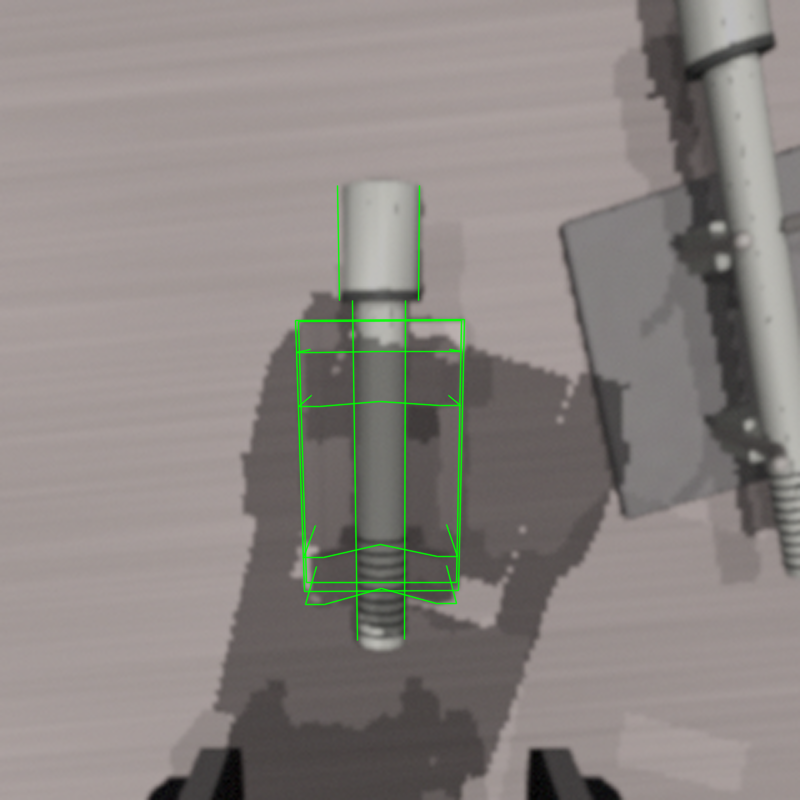

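>>> send_rows --pt "-0.3 0 0 -0.1 -4.3 12.9 0.4" --pt "-0.3 0 0 -0.1 -4.4 12.9 0.4" --pt "-0.3 0 0 -0.1 -4.4 12.9 0.4" --pt "-0.3 0 0 -0.1 -4.5 12.9 0.4" --pt "-0.3 0 0 -0.1 -4.6 12.9 0.4" --pt "-0.3 0 0 -0.1 -4.6 12.8 0.4" --pt "-0.2 0 0 -0.1 -3 8 0.4" --pt "0 0 0 0 0 0 0.4"

```text
t: 34.55
tool_pos: [0.4973, -0.0502, 0.1099]
orientation: [178.7, -0.1, -94.9]
force: [-0.5, 0.7, 0.1]
finger_gap: 0.0513
```

```bash
python3 - <<'E'
from pose import *
o=st(); T=T_tool(o); s=snap('wrist','w34'); c=cam('wrist',s,T)
ps=np.radians(-4.7); u=np.array([np.cos(ps),np.sin(ps),0]); m=np.array([.494,-.05,.055]); n=np.array([-u[1],u[0],0])
overlay('w34',c,held(m,u,n,.055)+vlines(.494,-.05,-4.7),(0,0,640,480),1.25,'o34')
plan([([.494,-.05,.056],ori(-4.7,0),5)],.4)
E
```

```text
t 34.55 pos [ 0.4973 -0.0502  0.1099] rpy [ 1.7873e+02 -6.0000e-02 -9.4860e+01] F [-0.5  0.7  0.1] gap 0.0513 q [-19.   24.6  99.2  -0.4  57.4  76.1]
seg 10.9 mm/row 0.25 deg/row
5
[[0.24, -0.01, -0.03, -0.0, 0.4, 10.9, 0.4], [0.24, -0.01, -0.03, -0.0, 0.5, 10.9, 0.4], [0.24, -0.01, -0.03, -0.0, 0.5, 10.9, 0.4], [0.24, -0.01, -0.03, -0.0, 0.6, 10.9, 0.4], [0.24, -0.01, -0.03, -0.0, 0.6, 10.9, 0.4]]
```

View pics/o34.png

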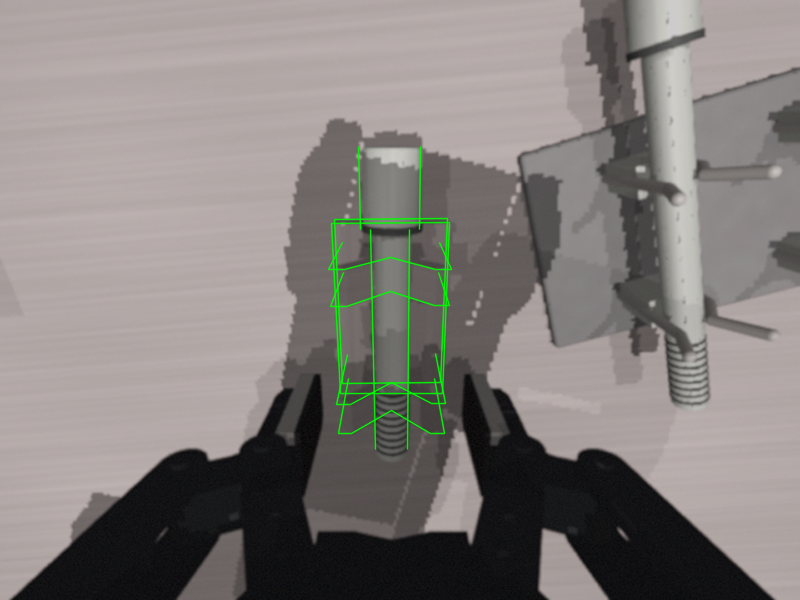

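>>> send_rows --pt "0.2 0 0 0 0.6 10.9 0.4" --pt "0.2 0 0 0 0.7 10.9 0.4" --pt "0.3 0 0 0 0.8 10.9 0.4" --pt "0.3 0 0 0 0.8 10.9 0.4" --pt "0.2 0 0 0 0.8 7 0.4" --pt "0 0 0 0 0 0 0.4"

```text
t: 35.2
tool_pos: [0.4946, -0.0504, 0.0599]
orientation: [-179.8, -0.1, -94.8]
force: [-0.5, -0.8, -0.3]
finger_gap: 0.0512
```

```bash
python3 - <<'E'
from pose import *
o=st(); plan([([.4935,-.05,.056],ori(-4.7,0),1)],.4)
E
```

```text
t 35.2 pos [ 0.4946 -0.0504  0.0599] rpy [-1.7978e+02 -1.4000e-01 -9.4830e+01] F [-0.5 -0.8 -0.3] gap 0.0512 q [-1.930e+01  2.840e+01  1.027e+02 -1.000e-01  4.860e+01  7.560e+01]
seg 4.1 mm/row 0.29 deg/row
1
[[-0.22, -0.14, -0.13, -0.3, 1.1, 3.9, 0.4]]
```

>>> send_rows --pt "-0.2 -0.1 -0.1 -0.3 1.0 3.9 0.4" --pt "0 0 0 0 0 0 0.65" --pt "0 0 0 0 0 0 0.9" --pt "0 0 0 0 0 0 1" --pt "0 0 0 0 0 0 1" --pt "0 0 0 0 0 0 1" --pt "0 0 0 0 0 0 1" --force 80

```text
t: 35.9
tool_pos: [0.4945, -0.0499, 0.0575]
orientation: [-179.9, -0.0, -94.7]
force: [-1.1, -1.2, -1.8]
finger_gap: 0.0137
```

>>> send_rows --pt "0 0 0 0 0 -8 1" --pt "0 0 0 0 0 -14 1" --pt "0 0 0 0 0 -14 1" --pt "0 0 0 0 0 -14 1" --pt "0 0 0 0 0 -14 1" --pt "0 0 0 0 0 -14 1" --pt "0 0 0 0 0 -14 1" --pt "0 0 0 0 0 -14 1" --pt "0 0 0 0 0 -8 1" --pt "0 0 0 0 0 0 1"

```text
t: 36.9
tool_pos: [0.494, -0.0503, 0.1803]
orientation: [-179.8, -0.1, -94.7]
force: [0.2, 0.3, -1.0]
finger_gap: 0.0135
```

```bash
python3 - <<'E'
from pose import *
o=st(); T=T_tool(o); s=snap('wrist','w36'); c=cam('wrist',s,T)
u=T[:3,:3]@[0,-1,0]; n=T[:3,0]; m=T[:3,3]-[0,0,.001]
overlay('w36',c,held(m,u,n,.055),(0,0,640,480),1.25,'o36')
r=ori(11.7,0)
plan([([.5597,-.3358,.17],r,11)],1); plan([([.5435,-.2575,.17],r,9)],1)
E
```

```text
t 36.9 pos [ 0.494  -0.0503  0.1803] rpy [-1.7977e+02 -1.2000e-01 -9.4740e+01] F [ 0.2  0.3 -1. ] gap 0.0135 q [-19.3  18.2  96.5  -0.1  65.1  75.4]
seg 26.7 mm/row 1.49 deg/row
11
[[-0.02, -0.01, -1.49, 25.4, -8.1, 1.0, 1], [-0.02, -0.01, -1.49, 25.6, -7.4, 1.0, 1], [-0.02, -0.01, -1.49, 25.8, -6.8, 0.9, 1], [-0.02, -0.01, -1.49, 25.9, -6.1, 0.9, 1], [-0.02, -0.01, -1.49, 26.1, -5.4, 0.9, 1], [-0.02, -0.01, -1.49, 26.2, -4.7, 0.9, 1], [-0.02, -0.01, -1.49, 26.3, -4.1, 0.9, 1], [-0.02, -0.01, -1.49, 26.4, -3.4, 0.9, 1], [-0.02, -0.01, -1.49, 26.5, -2.7, 0.9, 1], [-0.02, -0.01, -1.49, 26.6, -2.0, 0.9, 1], [-0.02, -0.01, -1.49, 26.6, -1.3, 0.9, 1]]
seg 23.7 mm/row 1.83 deg/row
9
[[-0.02, -0.02, -1.83, 22.5, -7.4, 1.1, 1], [-0.02, -0.02, -1.83, 22.7, -6.7, 1.1, 1], [-0.02, -0.02, -1.83, 22.9, -6.0, 1.1, 1], [-0.02, -0.02, -1.83, 23.1, -5.2, 1.1, 1], [-0.02, -0.02, -1.83, 23.3, -4.5, 1.1, 1], [-0.02, -0.02, -1.83, 23.4, -3.7, 1.1, 1], [-0.02, -0.02, -1.83, 23.5, -3.0, 1.1, 1], [-0.02, -0.02, -1.83, 23.6, -2.2, 1.1, 1], [-0.02, -0.02, -1.83, 23.6, -1.5, 1.1, 1]]
```

View pics/o36.png

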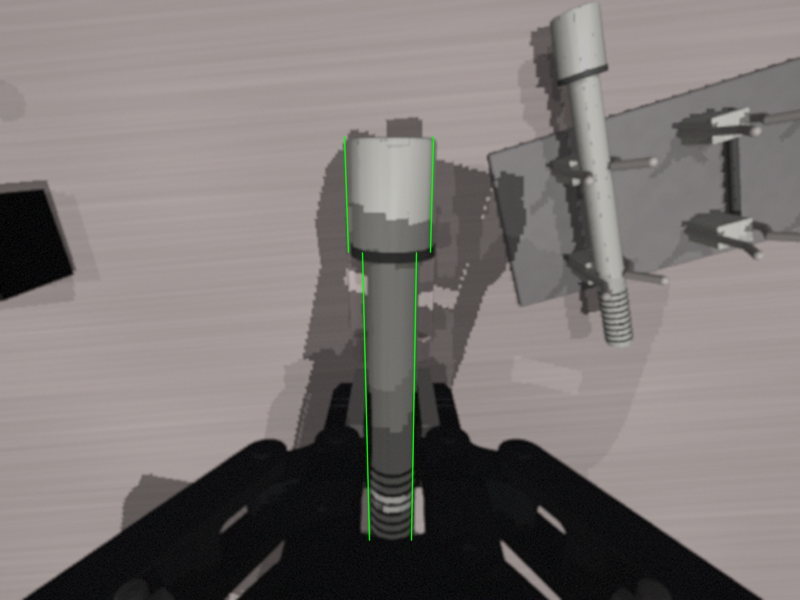

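>>> send_rows --pt "0 0 -1.5 25.4 -8.1 1.0 1" --pt "0 0 -1.5 25.6 -7.4 1.0 1" --pt "0 0 -1.5 25.8 -6.8 0.9 1" --pt "0 0 -1.5 25.9 -6.1 0.9 1" --pt "0 0 -1.5 26.1 -5.4 0.9 1" --pt "0 0 -1.5 26.2 -4.7 0.9 1" --pt "0 0 -1.5 26.3 -4.1 0.9 1" --pt "0 0 -1.5 26.4 -3.4 0.9 1" --pt "0 0 -1.5 26.5 -2.7 0.9 1" --pt "0 0 -1.5 26.6 -2.0 0.9 1" --pt "0 0 -1.4 18 -1.3 0.9 1" --pt "0 0 0 0 0 0 1"

```text
t: 38.15
tool_pos: [0.558, -0.3358, 0.1568]
orientation: [179.4, 0.6, -77.6]
force: [0.6, 0.4, -1.1]
finger_gap: 0.0131
```

```bash
python3 - <<'E'
from pose import *
o=st()
plan([([.5597,-.3358,.10],ori(11.7,0),7)],1)
E
```

```text
t 38.15 pos [ 0.558  -0.3358  0.1568] rpy [179.42   0.6  -77.59] F [ 0.6  0.4 -1.1] gap 0.0131 q [-41.3  38.7  67.9  -0.1  74.3  36.3]
seg 8.1 mm/row 0.16 deg/row
7
[[0.08, 0.09, 0.1, 0.1, -0.3, 8.1, 1], [0.08, 0.09, 0.1, 0.1, -0.3, 8.1, 1], [0.08, 0.09, 0.1, 0.1, -0.3, 8.1, 1], [0.08, 0.09, 0.1, 0.1, -0.3, 8.1, 1], [0.08, 0.09, 0.1, 0.1, -0.3, 8.1, 1], [0.08, 0.09, 0.1, 0.1, -0.3, 8.1, 1], [0.08, 0.09, 0.1, 0.1, -0.3, 8.1, 1]]
```

>>> send_rows --pt "0 0 0 0 0 0 1" --pt "0.1 0.1 0.1 0 -0.3 8.1 1" --pt "0.1 0.1 0.1 0 -0.3 8.1 1" --pt "0.1 0.1 0.1 0 -0.3 8.1 1" --pt "0.1 0.1 0.1 0 -0.3 8.1 1" --pt "0.1 0.1 0.1 0 -0.3 8.1 1" --pt "0.1 0.1 0.1 0 -0.3 8.1 1" --pt "0 0 0 0 0 5 1" --pt "0 0 0 0 0 0 1" --pt "0 0 0 0 0 0 1"

```text
t: 39.15
tool_pos: [0.5587, -0.3306, 0.0963]
orientation: [179.9, 0.2, -78.2]
force: [-0.6, 0.6, -0.4]
finger_gap: 0.0135
```

```bash
python3 - <<'E'
from pose import *
o=st(); T=T_tool(o); s=snap('wrist','w38'); c=cam('wrist',s,T)
u=T[:3,:3]@[0,-1,0]; n=T[:3,0]; m=T[:3,3]-[0,0,.002]
overlay('w38',c,held(m,u,n,.055)+rlines(.5435,-.2575,11.7),(0,0,640,480),1.25,'o38')
plan([([.5597,-.3358,.082],ori(11.7,0),3)],1)
E
```

```text
t 39.15 pos [ 0.5587 -0.3306  0.0963] rpy [179.91   0.2  -78.19] F [-0.6  0.6 -0.4] gap 0.0135 q [-41.   41.7  72.2   0.1  66.4  37.2]
seg 5.1 mm/row 0.08 deg/row
3
[[0.03, 0.07, 0.04, 1.8, 0.0, 4.7, 1], [0.03, 0.07, 0.04, 1.8, 0.0, 4.8, 1], [0.03, 0.07, 0.04, 1.8, 0.0, 4.8, 1]]
```

View pics/o38.png

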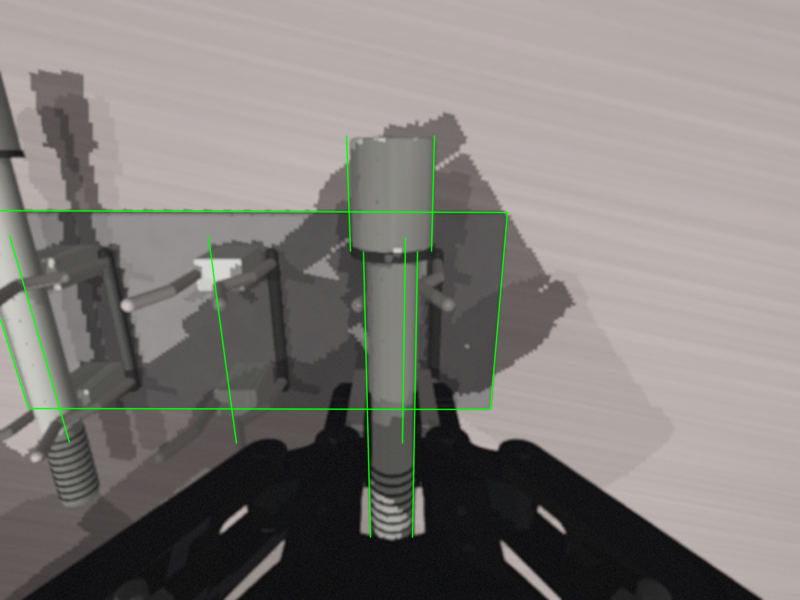

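>>> send_rows --pt "0 0.1 0 2.4 0 0 1" --pt "0 0.1 0 2.4 0 0 1" --pt "0 0 0 0 0 5 1" --pt "0 0 0 0 0 5 1" --pt "0 0 0 0 0 4 1" --pt "0 0 0 0 0 0 1"

```text
t: 39.8
tool_pos: [0.5599, -0.3363, 0.0819]
orientation: [180.0, -0.1, -78.2]
force: [0.4, 0.3, -1.0]
finger_gap: 0.0136
```

```bash
python3 - <<'E'
from pose import *
o=st(); T=T_tool(o); s=snap('wrist','w39')
plan([([.5597,-.3358,.064],ori(11.7,0),4)],1)
E
```

```text
t 39.8 pos [ 0.5599 -0.3363  0.0819] rpy [ 1.7996e+02 -1.0000e-01 -7.8200e+01] F [ 0.4  0.3 -1. ] gap 0.0136 q [-41.2  43.   72.1  -0.1  64.8  37. ]
seg 4.6 mm/row 0.04 deg/row
4
[[0.01, -0.03, 0.02, -0.2, 0.1, 4.6, 1], [0.01, -0.03, 0.02, -0.2, 0.1, 4.6, 1], [0.01, -0.03, 0.02, -0.1, 0.1, 4.6, 1], [0.01, -0.03, 0.02, -0.1, 0.1, 4.6, 1]]
```

View pics/w39.png

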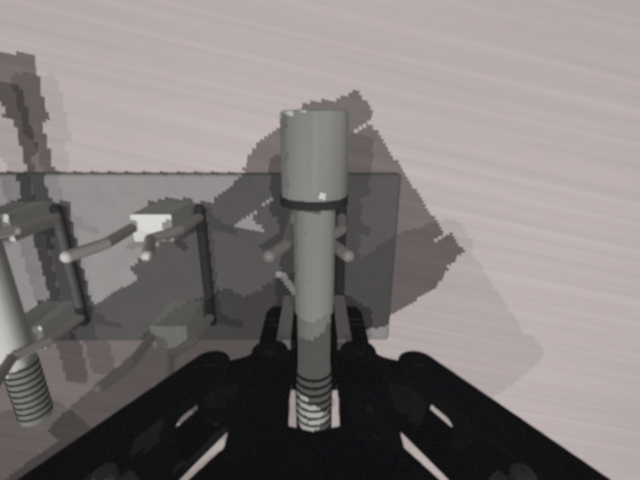

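>>> send_rows --pt "0 0 0 -1.4 0.1 0 1" --pt "0 0 0 0 0 4.5 1" --pt "0 0 0 0 0 4.5 1" --pt "0 0 0 0 0 4.3 1" --pt "0 0 0 0 0 4.3 1"

```text
t: 40.35
tool_pos: [0.5601, -0.3345, 0.0645]
orientation: [-180.0, -0.1, -78.2]
force: [-1.5, 4.0, 9.8]
finger_gap: 0.0138
```

```bash
python3 - <<'E'
from pose import *
o=st(); print(o['moment'])
E
```

```text
t 40.35 pos [ 0.5601 -0.3345  0.0645] rpy [-1.7995e+02 -1.3000e-01 -7.8180e+01] F [-1.5  4.   9.8] gap 0.0138 q [-41.1  44.1  73.   -0.1  62.8  37.1]
[0.52947566 0.24328564 0.06026977]
```

Forces match the first insertion (9.7 N at the same depth), so I'll keep pressing.

>>> send_rows --pt "0 0 0 0 0 3.6 1" --pt "0 0 0 0 0 3.6 1" --pt "0 0 0 0 0 3.6 1" --pt "0 0 0 0 0 3.5 1"

```text
t: 40.75
tool_pos: [0.5616, -0.3344, 0.0525]
orientation: [-179.8, -0.3, -78.1]
force: [0.3, 1.2, 0.1]
finger_gap: 0.0136
```

>>> send_rows --pt "0 0 0 0 0 2 1" --pt "0 0 0 0 0 2 1" --pt "0 0 0 0 0 1.5 1"

```text
t: 41.05
tool_pos: [0.5615, -0.3347, 0.047]
orientation: [-179.8, -0.3, -78.1]
force: [-7.9, 6.0, 21.6]
finger_gap: 0.0135
```

```bash
python3 - <<'E'
from pose import *
o=st(); print(o['moment'])
E
```

```text
t 41.05 pos [ 0.5615 -0.3347  0.047 ] rpy [-179.79   -0.28  -78.15] F [-7.9  6.  21.6] gap 0.0135 q [-41.   45.4  73.5  -0.   60.8  37.1]
[1.05082335 1.2123259  0.0291524 ]
```

>>> send_rows --pt "0 0 0 0 0 1 1" --pt "0 0 0 0 0 -0.5 1" --pt "0 0 0 0 0 0 1" --pt "0 0 0 0 0 0 0.75" --pt "0 0 0 0 0 0 0.6" --pt "0 0 0 0 0 0 0.6" --pt "0 0 0 0 0 0 0.6"

```text
t: 41.75
tool_pos: [0.5613, -0.335, 0.0469]
orientation: [-179.8, -0.3, -78.2]
force: [0.2, 0.5, 0.6]
finger_gap: 0.0341
```

```bash
python3 - <<'E'
from pose import *
o=st(); plan([([.5612,-.335,.11],ori(11.7,0),5),([.49,-.27,.27],ori(11.7,0),7)],.6)
E
```

```text
t 41.75 pos [ 0.5613 -0.335   0.0469] rpy [-179.81   -0.28  -78.15] F [0.2 0.5 0.6] gap 0.0341 q [-41.1  45.4  73.4  -0.   60.8  37.1]
seg 12.6 mm/row 0.07 deg/row
seg 26.7 mm/row 0.00 deg/row
12
[[-0.04, -0.06, 0.03, 0.1, -0.0, -12.6, 0.6], [-0.04, -0.06, 0.03, 0.0, -0.0, -12.6, 0.6], [-0.04, -0.06, 0.03, 0.0, 0.0, -12.6, 0.6], [-0.04, -0.06, 0.03, 0.0, 0.0, -12.6, 0.6], [-0.04, -0.06, 0.03, 0.0, 0.0, -12.6, 0.6], [0.0, 0.0, 0.0, -11.2, 8.1, -22.9, 0.6], [0.0, 0.0, 0.0, -11.2, 8.1, -22.9, 0.6], [0.0, 0.0, 0.0, -11.2, 8.1, -22.9, 0.6], [0.0, 0.0, 0.0, -11.2, 8.1, -22.9, 0.6], [0.0, 0.0, 0.0, -11.2, 8.1, -22.9, 0.6], [0.0, 0.0, 0.0, -11.2, 8.1, -22.9, 0.6], [0.0, 0.0, 0.0, -11.2, 8.1, -22.9, 0.6]]
```

>>> send_rows --pt "0 0 0 0 0 -12.6 0.6" --pt "0 0 0 0 0 -12.6 0.6" --pt "0 0 0 0 0 -12.6 0.6" --pt "0 0 0 0 0 -12.6 0.6" --pt "0 0 0 0 0 -12.6 0.6" --pt "0 0 0 -11.2 8.1 -22.9 0.6" --pt "0 0 0 -11.2 8.1 -22.9 0.6" --pt "0 0 0 -11.2 8.1 -22.9 0.6" --pt "0 0 0 -11.2 8.1 -22.9 0.6" --pt "0 0 0 -11.2 8.1 -22.9 0.6" --pt "0 0 0 -11.2 8.1 -22.9 0.6" --pt "0 0 0 0 0 0 0.6"

```text
t: 42.95
tool_pos: [0.4967, -0.2762, 0.2657]
orientation: [-179.5, -0.7, -78.2]
force: [0.4, -1.2, 0.8]
finger_gap: 0.034
```

```bash
python3 - <<'E'
from pose import *
o=st(); T=T_tool(o); s=snap('wrist','w42'); c=cam('wrist',s,T)
a=np.radians(11.7); ex=np.array([np.cos(a),np.sin(a),0]); ey=np.array([-np.sin(a),np.cos(a),0])
C=np.array([.5435,-.2575,.045])
overlay('w42',c,held(C+.08*ey,ex,ey)+held(C-.08*ey,ex,ey,.055)+rlines(.5435,-.2575,11.7),(0,0,640,480),1.25,'o42')
snap('scene','s42'); im=cv2.imread('pics/s42.png'); cv2.imwrite('pics/e42.png',cv2.resize(im[150:260,130:330],None,fx=4,fy=4,interpolation=cv2.INTER_CUBIC))
E
```

```text
t 42.95 pos [ 0.4967 -0.2762  0.2657] rpy [-179.51   -0.68  -78.16] F [ 0.4 -1.2  0.8] gap 0.034 q [-40.9  22.4  77.2  -0.   79.6  37.3]
```

View pics/o42.png

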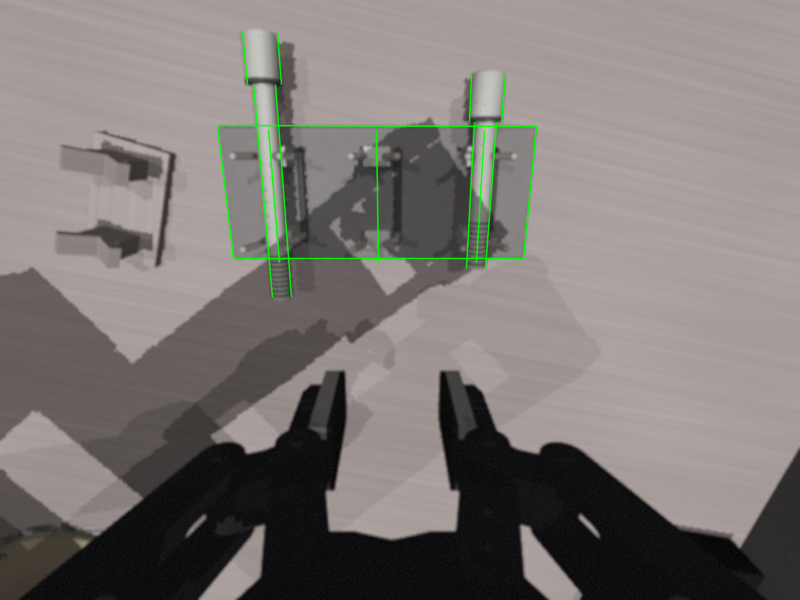

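View pics/e42.png

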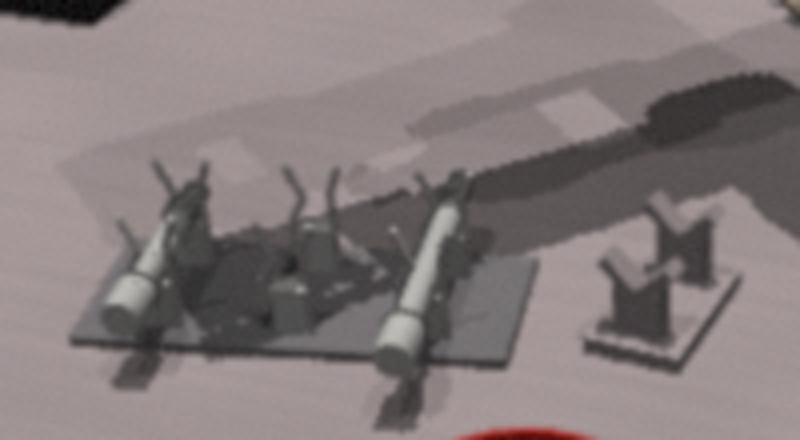

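View pics/s42.png

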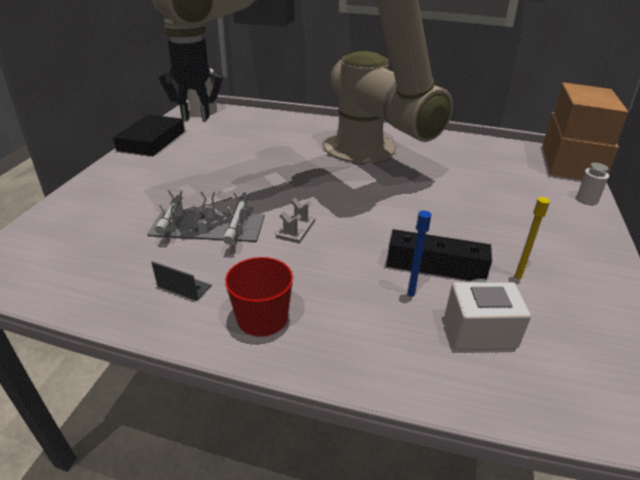

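```bash
python3 -c "
from cell import arm
print(arm.sign_off())"
```

```text
the job is handed in; nothing more can be done
None
```

Both bolts that were in the stand, the long and the short, are now in the grey clip rack. There was no medium bolt. I put the long bolt away first, in station 3, and the short one second, in station 1. The job was handed in at about 43 s of robot time; `sign_off` gives no verdict.

- **Handling:** Each bolt came out by its head end, was laid in the V-block and let go. I then took it by mid-shank, lifted it level about 120 mm, and pressed it down into both clips.
- **Seating:** On both, the upward force reached about 10 N as the jaw opened, then fell away. Each then came to a hard stop at the expected seat height; the wrist force at the stop was about 41 N for the long bolt and about 22 N for the short one.
- **Final pictures:** The wrist view matched the expected seat positions to about 1–2 mm, and both bolts looked level and centred. The stand was empty. The bucket, strobe, bracket and both look-alikes stood where they had been, and the arm was clear.
- **Weaker checks:** I judged the jaws closed from the force drop and the pictures, as there is no direct reading of them. The scene camera disagreed with the other views by a few millimetres on the held long bolt, so I relied on the wrist and top views. The V-block did not appear to be knocked.

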